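Weigh out the full reagent cartridge and load it

ROBOT

A 6-joint arm with a two-finger parallel gripper is mounted at the origin on a cart in front of the work surface, level with it; the furniture and walls round the work are solid. World frame = base frame: x ahead of the robot, y to its left, z up, the work surface at z = 0. Lengths are in m, angles in rad, forces in N, time in s.
With the tool pointing down it reaches from about 0.375 to 0.9 m from the base axis. Payload 3.1 kg.
Tool frame: the origin (TCP) lies at the very end of the fingers, on their centre line; the grasp point (between the pads) lies 19 mm behind it; z points along the fingers, y is the direction in which the jaws open and shut (so a half turn about z gives the same grasp; the last joint's range is limited). The gripper opens to 85 mm and grips with 20 to 120 N. Pads are 22 mm wide; open, the fingers measure 114 mm over their backs; the gripper's body (76 mm by 85 mm) begins 54 mm behind the grasp point. The pads swing forward as they close: fully open they stand 13 mm farther back than shut.
Start: joints at [-1.357, 0.527, 1.433, -0, 1.181, -0.178], TCP at [0.239, -0.578, 0.209] pointing down, gripper open.
Joint ranges: [-3.08, 3.08], [-0.75, 2.2], [0.22, 2.44], [-1.43, 4.57], [0, 2.65], [-2.85, 2.85]. Speed limits (rad/s): [2.79, 2.79, 3.14, 3.14, 3.14, 3.14].

INTERFACE

Orientations are given as a unit quaternion [x, y, z, w].
In Python, from station import * gives the robot as it stands.
- The arm moves only by the tool jog_arm, never from a script. Its argument "motion" is a list of rows, each a list of 5 numbers: the shift along the world's x, y, z in cm, then the turn about the world's z in degrees, then the closure in counts, from 0 (fully open) to 255 (shut). In form: [[tx, ty, tz, yaw, jaw], ...]. A call has 1 to 10 rows; each row shifts and turns the pose as measured when the row begins; what a row does not reach is not made up. A row lasts 1/12 s, in which the tool goes at most 41.7 mm and 7.16 degrees, less where a joint would pass 70% of its speed; a pose out of reach is approached as far as the arm can. A call with a gripper value outside its range is refused whole. The fingers move at their own pace and stop on an object; "squeeze" is the grip in N (left out, the last holds). Time passes only in rows, so rows that do not move let the fingers close. It gives the time, the measured TCP pose, the force and the opening at its end, in the units of the state.
- sense(): the state, without advancing time (a new reading comes with each control period).
- snapshot(name): name is "scene" or "top" or "wrist"; returns a dict with "img" (420x560x3 uint8, red, green, blue), "depth" (420x560 float32, m along the optical axis (not along the pixel's ray), 0 where there is no reading), "intrinsics" (3x3 intrinsics, pixels), "eye" and "attitude" of the camera in the world. Camera axes: x right, y down, z forward; pixel columns grow to the right and rows downward; lengths in m; the calibration is good to about 2 mm. A picture is of the moment at which its call begins.
- sign_off(): hands the job in, once; it reports no verdict.
The state is a dict: "t": time; "q": joint angles; "qd": joint speeds; "tau": joint torques, N m; "tcp_pos": TCP position; "tool_rot": TCP orientation; "force": force on the tool from outside, world axes, zero at the start; "ft_torque": the same for the moment, N m; "finger_gap": opening from 0.0 (shut) to 1.0 (fully open).
Only numpy, scipy, OpenCV 4.12 (cv2) and the standard library are available. Lean on these libraries where they do the work, as an engineer would, in place of code of your own. Each camera call takes 0.05 s, during which the arm holds its last target.

TASK

The two reagent cartridges look alike, but one is full and the other nearly empty. With the balance still locked, stand one on each pan, then lift the red-knobbed lever out of its far notch, swing it through the gate towards the front of the balance and let it drop fully into the near notch, so that the heavier pan sinks. Load the cartridge from the sunken pan upright into the loading bay, fully down on its floor, leave the other standing on its pan and the lever in the near notch, and do not tip over a cartridge or disturb the bottles and the specimen cup.

Things in the scene. Friction and masses are not known exactly. Their poses are not given: they have to be found in the camera images.
- cartridge_1: Reagent cartridge: white box with a blue band near its foot, 60 (its x) x 40 (its y) x 100 mm high, with a blue cap 24 mm wide and 9 mm high on top, 12 mm off centre to +x. Origin: centre of its underside, z up. One cartridge weighs about 0.45 kg, the other about 0.08 kg; they look alike. Both start standing in the storage stand, either one in either place
- cartridge_2: The other reagent cartridge, the same size and look; origin: centre of its underside, z up
- stand: Grey fixed storage stand, 96 (x) x 210 (y) x 109 mm; origin: centre of its underside. Cartridges stand on its floor, 6 mm up, at y = +65 and -65 mm, 60 mm side along its x (a few degrees skewed). Posts 44 mm wide and 109 mm high stand 8 mm before and behind each, so fingers fit only beside its 40 mm width (closing along y). 6 mm kerbs stand 7 mm beside each cartridge
- balance: White fixed balance stand, base 12 mm high; origin: centre of the underside, below the beam's pivot. x points away from its front (the lever's side), y to its left. The beam (dark bar with two steel pans) rocks about an axis along x 75 mm above the counter. A thin steel pointer, 6 mm thick, rises from the beam at x = -20 mm to 138 mm above the counter
- pan_left (a point): Centre of the floor of the left pan (+y arm of the balance, 110 mm from the pivot), 85 mm above the counter when level. The pan's inside is 76 (x) x 56 (y) mm with a 6 mm lip, so a cartridge stands in it only with its 60 mm side along the balance's x. The point tilts with the beam
- pan_right (a point): Centre of the floor of the right pan (-y arm), otherwise as pan_left
- beam (a joint): Tilt of the beam in rad: 0 level (locked), positive when the left pan (+y) is down, negative when the right pan is down, ends at +-0.15. Once free it sinks gently to its end under the heavier cartridge in 1 to 2 s; its damped pivot is so stiff (0.18 N m friction) that it stays there when the heavy cartridge is taken off and the light one is left
- lever_pivot (a point): Fixed point on the lever's hinge axis, 85 mm before the balance's centre (x = -85 mm) and 24 mm above the counter; the hinge axis is along the balance's y; axes as the balance's
- knob (a point): Centre of the red ball knob (34 mm across) at the lever's top, 165 mm from lever_pivot when seated; z points along the lever, away from the pivot
- lever (a joint): Swing of the lever in rad: 0 in the far (locked) notch, where it leans 0.32 rad from vertical towards +x of the balance, 0.64 in the near (free) notch, where it leans 0.32 rad towards -x (its front). In the locked notch its blue fork holds the beam's pointer. Notches allow about 0.03 rad of play. It stays where it is left (0.1 N m friction)
- lift (a joint): How far the knob and its gate pin are drawn out along the lever, in m: 0 fully seated in a notch, at most 0.026. It must be drawn out more than 0.016 to pass over the land between the notches; a spring of 3 to 5 N pulls it back
- bay_seat (a point): Centre of the floor of the loading bay (fixed; black floor, two grey cheeks with green strips), 8 mm above the counter; x away from its front, z up. Cheeks: inner faces at y = +-29 mm, 8 mm thick, 70 mm long in x, up to 112 mm above the counter, so the cartridge goes in with its 60 mm side along x, held across that length (fingers closing along x). Kerbs 7 mm high at x = +-40 mm
- white_bottle: White bottle 76 mm wide, 190 mm high, standing loose; origin: centre of its underside. Leave alone
- small_bottle: Small bottle with a black cap, 56 mm wide, 120 mm high, standing loose; origin: centre of its underside. Leave alone
- specimen_cup: Lidded white specimen cup, 49 mm wide, 55 mm high, standing loose; origin: centre of its underside. Leave alone

How it is judged:
By the outcome, as a careful person would: the job done as asked, in the order asked, and still so for the second after the job is handed in, with the robot touching nothing.
It also fails if it takes over 72 s, if anything falls off the work surface, if the arm or the gripper's body presses on something with over 40 N, if the wrist force passes 120 N, or if a joint passes its speed limit or range.

## Working session

There is one attempt and no reset: what is moved stays moved. The work goes in short steps, Python scripts to look and compute and a tool call to move; the robot and the scene stay as the last step left them, time stands still between calls to the robot, and variables do not carry over. Pictures are saved under pics/ and viewed, and the job is handed in when it is done.

Besides the shell and the picture viewer there is one more tool, called after ">>>" by a JSON object that holds its "op" and its "data", one argument or row to a line. jog_arm: Moves the arm, as the interface text tells. Its arguments: {"type":"object","properties":{"motion":{"type":"array","items":{"type":"array","items":{"type":"number"}}},"squeeze":{"type":"number"}},"required":["motion"]}

```bash
mkdir -p pics; ls; cat > h.py <<'E'
from station import *
import numpy as np, cv2
from scipy.spatial.transform import Rotation as R
def snap(n,f):
    s=snapshot(n); cv2.imwrite('pics/'+f,cv2.cvtColor(np.asarray(s['img']),cv2.COLOR_RGB2BGR)); return s
def Rm(s):
    a=np.asarray(s['attitude'],float)
    return a if a.shape==(3,3) else R.from_quat(a).as_matrix()
def ray(s,u,v):
    K=np.asarray(s['intrinsics']); d=Rm(s)@np.array([(u-K[0,2])/K[0,0],(v-K[1,2])/K[1,1],1]); return np.asarray(s['eye']),d
def onz(s,u,v,z):
    e,d=ray(s,u,v); return e+d*(z-e[2])/d[2]
def cloud(s):
    K=np.asarray(s['intrinsics']); D=s['depth']; v,u=np.mgrid[:D.shape[0],:D.shape[1]]
    p=np.stack([(u-K[0,2])/K[0,0]*D,(v-K[1,2])/K[1,1]*D,D],-1)
    P=p@Rm(s).T+np.asarray(s['eye']); P[D<=0]=np.nan; return P
def proj(s,p):
    K=np.asarray(s['intrinsics']); c=Rm(s).T@(np.asarray(p)-np.asarray(s['eye'])); c=K@c; return c[:2]/c[2]
E
python3 - <<'E'
from h import *
for n in ['scene','top','wrist']:
    s=snap(n,n+'0.png'); print(n,s['eye'],s['attitude'],s['intrinsics'])
st=sense(); print(st)
E
```

```text
pics
scene [-0.08185018  0.85631301  0.57261481] [-0.27875379  0.78561374 -0.52518626  0.1711338 ] [[421.8777493    0.         277.72211859]
 [  0.         421.8777493  215.46436319]
 [  0.           0.           1.        ]]
top [0.44585999 0.03178404 1.15259042] [ 0.70982056 -0.70348091  0.02317588 -0.02706042] [[412.10196992   0.         280.21835568]
 [  0.         412.10196992 206.26656731]
 [  0.           0.           1.        ]]
wrist [ 0.30688819 -0.54971099  0.37335646] [ 0.82266873 -0.54962534 -0.08151532  0.120347  ] [[307.67187377   0.         275.44718151]
 [  0.         307.67187377 212.18536688]
 [  0.           0.           1.        ]]
{'t': 0.15, 'q': array([-1.35747657e+00,  5.28251792e-01,  1.43360025e+00, -3.28920767e-05,
        1.18137942e+00, -1.78452416e-01]), 'qd': array([-0.00030719, -0.00208565, -0.00397251, -0.00120971,  0.0007446 ,
       -0.00202044]), 'tau': array([ 9.70359724e-04, -4.42742014e+01, -1.78276688e+01, -2.48542092e-04,
        5.62607005e-03, -1.29735352e-05]), 'tcp_pos': array([ 0.23856365, -0.57705596,  0.20786141]), 'tool_rot': array([ 9.80874044e-01,  1.94641821e-01, -2.94917715e-05, -8.19013012e-04]), 'force': array([-0.13535835, -0.19950007,  0.1233295 ]), 'ft_torque': array([-0.00493465,  0.01630046, -0.00995047]), 'finger_gap': 0.9980346771754339}
```

View pics/scene0.png

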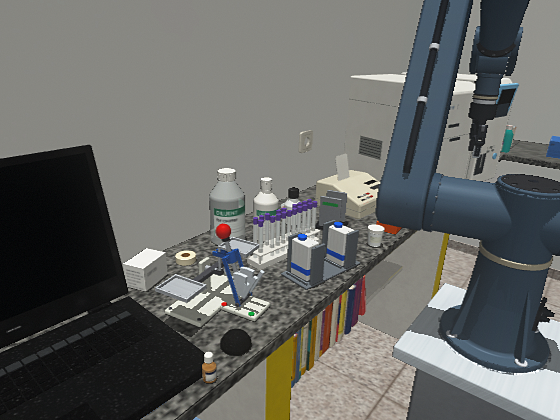

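View pics/top0.png

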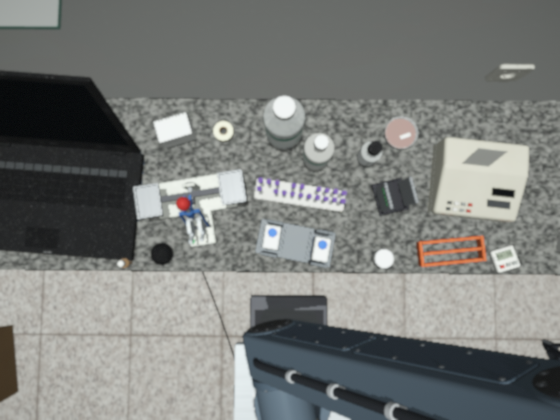

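View pics/wrist0.png

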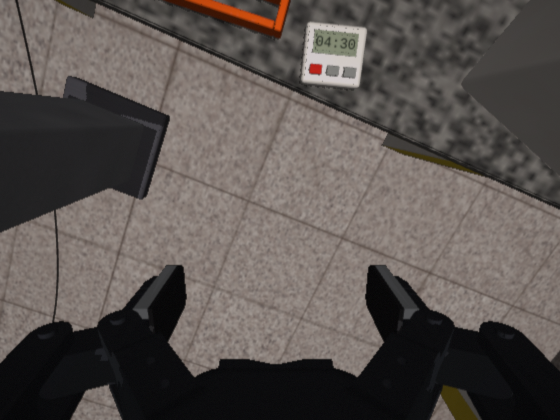

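The top view shows the balance at about (190,200), with the red knob at (184,204). The stand with blue caps is at (272,233) and (322,240), the bay at about (394,195), and the cup at (384,259). Next I'll enlarge it and measure.

```bash
python3 - <<'E'
from h import *
s=snap('top','t1.png'); im=cv2.cvtColor(s['img'],cv2.COLOR_RGB2BGR)
c=cv2.resize(im[160:275,125:265],None,fx=5,fy=5,interpolation=cv2.INTER_CUBIC);cv2.imwrite('pics/t1a.png',c)
c=cv2.resize(im[130:275,245:425],None,fx=4,fy=4,interpolation=cv2.INTER_CUBIC);cv2.imwrite('pics/t1b.png',c)
np.save('top.npy',cloud(s))
P=cloud(s)
def ht(u,v): return np.round(P[v,u],3)
for u,v in [(184,204),(148,200),(231,186),(272,233),(322,240),(384,259),(380,198),(408,193),(394,195),(285,115),(320,150),(372,152)]: print((u,v),ht(u,v))
s2=snapshot('scene'); im=cv2.cvtColor(s2['img'],cv2.COLOR_RGB2BGR)
cv2.imwrite('pics/s1a.png',cv2.resize(im[180:340,130:330],None,fx=4,fy=4,interpolation=cv2.INTER_CUBIC)[:600])
cv2.imwrite('pics/s1b.png',cv2.resize(im[170:320,250:400],None,fx=4,fy=4,interpolation=cv2.INTER_CUBIC))
E
```

```text
(184, 204) [0.517 0.261 0.197]
(148, 200) [0.535 0.383 0.085]
(231, 186) [0.573 0.167 0.087]
(272, 233) [0.452 0.058 0.112]
(322, 240) [ 0.436 -0.068  0.114]
(384, 259) [ 0.387 -0.238  0.054]
(380, 198) [ 0.55  -0.233  0.035]
(408, 193) [ 0.561 -0.298  0.071]
(394, 195) [ 0.562 -0.28   0.003]
(285, 115) [0.723 0.028 0.22 ]
(320, 150) [ 0.653 -0.057  0.17 ]
(372, 152) [ 0.659 -0.193  0.121]
```

View pics/t1a.png

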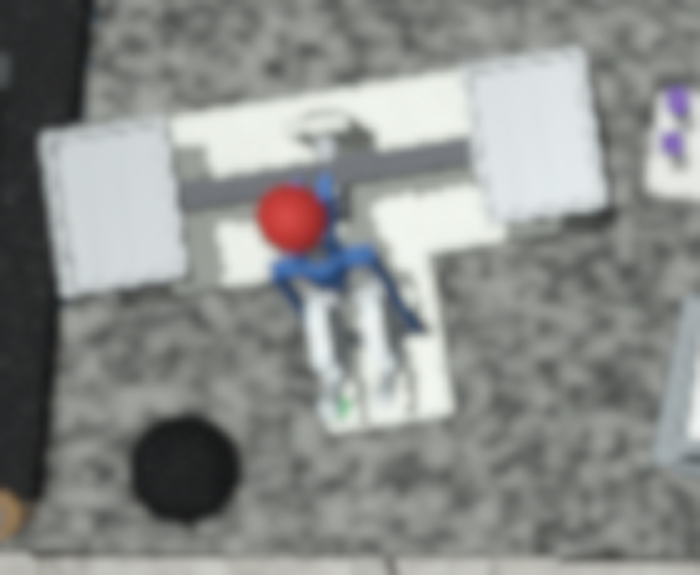

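View pics/t1b.png

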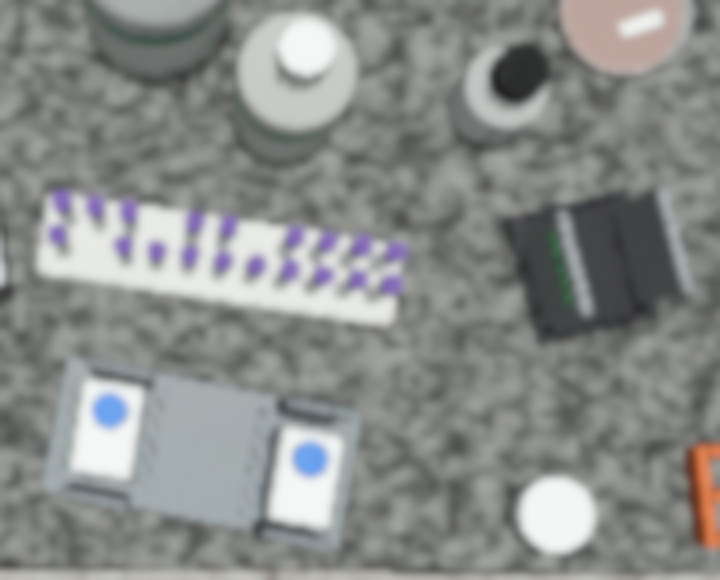

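View pics/s1a.png

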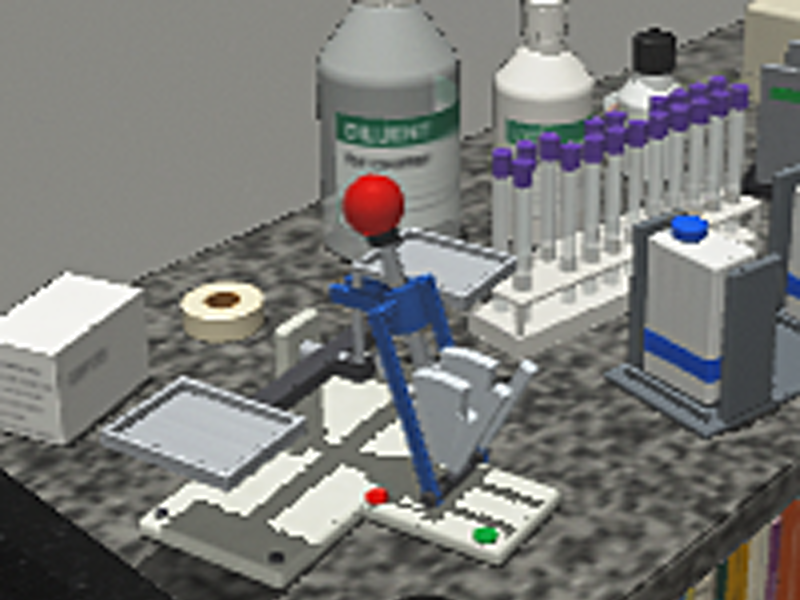

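View pics/s1b.png

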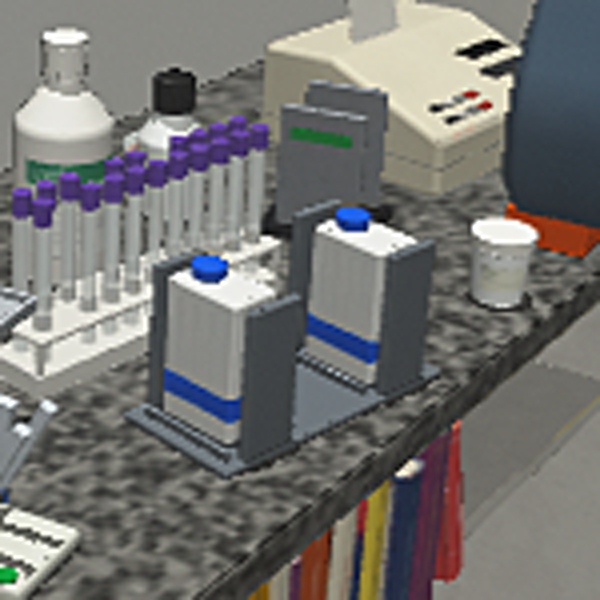

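The crops show two cartridges with caps to +x, seen at zoomed (110,410) and (310,460). Both pans are empty, the lever is in the far notch, and the bay has its green-strip cheek at zoomed (570,265). Now the geometry.

```bash
python3 - <<'E'
from h import *
s=snapshot('top'); im=s['img']; hsv=cv2.cvtColor(im,cv2.COLOR_RGB2HSV)
P=cloud(s)
def rect(mask,z,name):
    n,l,st,c=cv2.connectedComponentsWithStats(mask.astype(np.uint8))
    for i in range(1,n):
        if st[i,4]<25: continue
        v,u=np.nonzero(l==i); q=np.array([onz(s,a,b,z)[:2] for a,b in zip(u,v)],np.float32)
        r=cv2.minAreaRect(q*1000); print(name,'px',c[i].round(1),'ctr',np.round(r[0],1),'size',np.round(r[1],1),'ang',round(r[2],1),'area',st[i,4])
def roi(m,u0,u1,v0,v1):
    k=np.zeros_like(m); k[v0:v1,u0:u1]=m[v0:v1,u0:u1]; return k
H,S,V=hsv[...,0],hsv[...,1],hsv[...,2]
blue=(H>95)&(H<125)&(S>90)
rect(roi(blue,255,340,215,270),.115,'cap')
white=((V>200)&(S<40))|blue
rect(roi(white,255,340,215,270),.106,'carttop')
red=((H<8)|(H>172))&(S>150)
rect(roi(red,165,205,185,225),.1806,'knob')
print('heights pans')
Z=P[...,2]
pan=(Z>.078)&(Z<.098)&(V>120)
rect(roi(pan,125,170,175,225),.088,'panL'); rect(roi(pan,210,250,160,215),.088,'panR')
ch=(Z>.02)&(Z<.13)
rect(roi(ch,365,425,165,220),.112,'bay')
rect(roi((V<75),365,425,165,220),.008,'bayfloor')
cup=(V>190)&(S<40); rect(roi(cup,370,398,245,272),.055,'cup')
st=sense(); M=R.from_quat(st['tool_rot']).as_matrix(); print('tool axes',M.round(3))
np.set_printoptions(linewidth=200)
for y in np.arange(-.3,.6,.05):
  row=[]
  for x in np.arange(.35,.8,.05):
    m=(abs(P[...,0]-x)<.025)&(abs(P[...,1]-y)<.025); row.append(round(np.nanmax(np.where(m,Z,-1)),2))
  print(round(y,2),row)
E
```

```text
cap px [272.  232.2] ctr [454.7  57.9] size [15.1 15.1] ang 0.5 area 41
cap px [322.  244.3] ctr [424.5 -67.8] size [15.9 16. ] ang 45.2 area 42
carttop px [271.2 237.4] ctr [442.1  59.9] size [39.3 58.4] ang 81.8 area 331
carttop px [321.2 249.3] ctr [413.2 -66.8] size [38.6 58.4] ang 80.7 area 332
knob px [183.  203.2] ctr [519.6 267.8] size [28.8 25. ] ang 46.0 area 115
heights pans
panL px [148.6 200.7] ctr [534.9 370.1] size [84.3 89.1] ang 10.0 area 850
panR px [230.6 187.2] ctr [568.4 177.4] size [84.4 89.3] ang 10.0 area 842
bay px [408.6 191.3] ctr [ 561.6 -286.6] size [68.2 34.6] ang 14.5 area 357
bay px [384.3 197.1] ctr [ 546.2 -225. ] size [68.5 30.2] ang 13.6 area 309
bayfloor px [393.7 195.8] ctr [ 558.1 -273.8] size [ 90.8 104.5] ang 14.0 area 848
cup px [383.9 258.1] ctr [ 389.3 -237.4] size [47.3 47.7] ang 0.5 area 289
tool axes [[ 0.924  0.382 -0.   ]
 [ 0.382 -0.924  0.001]
 [ 0.    -0.001 -1.   ]]
-0.3 [np.float64(0.01), np.float64(0.01), np.float64(0.0), np.float64(0.02), np.float64(0.12), np.float64(0.11), np.float64(0.0), np.float64(0.02), np.float64(0.02)]
-0
[... 2131 characters left out ...]
oat64(0.07), np.float64(0.07)]
0.4 [np.float64(0.02), np.float64(0.03), np.float64(0.01), np.float64(0.09), np.float64(0.09), np.float64(0.09), np.float64(0.06), np.float64(0.27), np.float64(0.36)]
0.45 [np.float64(0.06), np.float64(0.06), np.float64(0.04), np.float64(0.04), np.float64(0.04), np.float64(0.04), np.float64(0.07), np.float64(0.27), np.float64(0.36)]
0.5 [np.float64(0.01), np.float64(0.03), np.float64(0.04), np.float64(0.04), np.float64(0.04), np.float64(0.04), np.float64(0.06), np.float64(0.26), np.float64(0.36)]
0.55 [np.float64(0.01), np.float64(0.03), np.float64(0.03), np.float64(0.04), np.float64(0.04), np.float64(0.04), np.float64(0.04), np.float64(0.25), np.float64(0.36)]
```

Measured positions agree with the nominal sizes:
- The knob is predicted at (519.0, 268.0) from the pans and measured at (519.6, 267.8).
- Balance yaw is about 9.9°, cartridge yaw about -8.2° and -9.3°, bay yaw about 14°.

I'll move towards the stand, stopping where the wrist camera can see the bay.

>>> {"op": "jog_arm", "data": {
  "motion": [
    [1.8,3.4,0.9,-3,0],
    [1.8,3.4,0.9,-3,0],
    [1.8,3.4,0.9,-3,0],
    [1.8,3.4,0.9,-3,0],
    [1.8,3.4,0.9,-3,0],
    [1.8,3.4,0.9,-3,0],
    [1.8,3.4,0.9,-3,0],
    [1.8,3.4,0.9,-3,0],
    [1.8,3.4,0.9,-3,0],
    [1.8,3.4,0.9,-3,0]
  ],
  "squeeze": 60
}}

```text
t: 1.13
tcp_pos: [0.4181, -0.2302, 0.2984]
tool_rot: [0.996, -0.086, -0.0, -0.0]
force: [1.4, -0.6, -0.4]
finger_gap: 1.001
```

```bash
python3 - <<'E'
from h import *
s=snap('wrist','w1.png'); print(s['eye'],s['attitude'],sense()['tcp_pos'],sense()['tool_rot'])
E
```

```text
[ 0.49103802 -0.24320919  0.46389603] [-0.6368344   0.75705331  0.11162563 -0.09408477] [ 0.42129956 -0.22369696  0.3002151 ] [ 0.99640744 -0.08463632  0.00184179 -0.00234655]
```

View pics/w1.png

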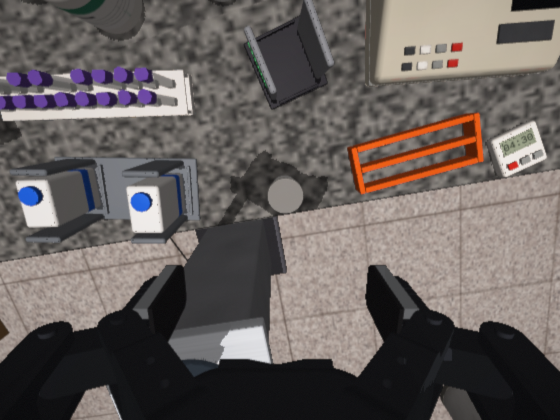

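The bay is in full view at about (290,60), with its cheeks at (258,50) and (318,35). The cup is at (285,195) and the cartridges at (50,200) and (155,205).

```bash
python3 - <<'E'
from h import *
s=snapshot('wrist'); P=cloud(s); im=s['img']; hsv=cv2.cvtColor(im,cv2.COLOR_RGB2HSV); H,S,V=[hsv[...,i] for i in range(3)]
Z=P[...,2]; R0=np.zeros_like(Z,bool); R0[0:115,235:345]=True
def cc(m,name,mn=40):
    n,l,st,c=cv2.connectedComponentsWithStats(m.astype(np.uint8))
    for i in range(1,n):
        if st[i,4]<mn: continue
        q=P[l==i]; r=cv2.minAreaRect((q[:,:2]*1000).astype(np.float32)); print(name,c[i].round(),st[i,4],np.round(r[0],1),np.round(r[1],1),round(r[2],1),'z',np.median(q[:,2]).round(4))
cc(R0&(Z>.104)&(Z<.12),'cheektop')
cc(R0&(V<60)&(Z<.012),'floor')
cc(R0&(V<60)&(Z<.02)&(Z>.012),'kerb')
R1=np.zeros_like(R0);R1[150:250,0:220]=True
w=((V>170)&(S<50))|((H>95)&(H<125)&(S>90))
cc(R1&w&(Z>.100)&(Z<.122),'cart')
cc(R1&(Z>.111)&(H>95)&(H<125)&(S>90),'cap',20)
E
```

```text
cheektop [326.  35.] 664 [ 567.4 -301.8] [69.3  8.8] 14.4 z 0.1116
cheektop [268.  63.] 545 [ 551.2 -237.8] [69.3  8.1] 14.2 z 0.1117
floor [295.  62.] 1557 [ 557.6 -270.1] [102.4  87.9] 16.3 z 0.0083
kerb [282.  33.] 157 [ 600.5 -261.7] [ 4.4 52.2] 14.3 z 0.0152
kerb [313.  56.] 63 [ 564.8 -298.5] [66.4  3.9] 17.9 z 0.0161
kerb [306.  96.] 126 [ 518.8 -279.8] [ 4.  57.6] 14.1 z 0.0152
cart [ 45. 204.] 1385 [444.1  57.7] [39.3 58.6] 82.1 z 0.1066
cart [152. 210.] 1374 [414.7 -68.8] [38.9 57.9] 80.3 z 0.1064
cap [ 38. 197.] 323 [455.8  55.3] [22.3 21.9] 72.2 z 0.1151
cap [148. 203.] 299 [426.9 -71.1] [22.5 22. ] 51.4 z 0.1152
```

Bay seat is (559.4, -270.2) at yaw 14.3°. Cartridges are at (443.2, 58.8) and (414.3, -67.8), 129.9 mm apart against 130 mm expected. Going over the near (-y) cartridge first.

>>> {"op": "jog_arm", "data": {
  "motion": [
    [-0.1,3.2,-2.0,0,0],
    [-0.1,3.2,-2.0,0,0],
    [-0.2,3.2,-2.0,0,0],
    [-0.2,3.2,-2.0,0,0],
    [-0.1,2.5,-2.0,0,0],
    [0,0,0,0,0],
    [0,0,0,0,0]
  ]
}}

```text
t: 1.82
tcp_pos: [0.4136, -0.0733, 0.1986]
tool_rot: [0.997, -0.079, 0.005, 0.005]
force: [1.0, 0.1, 0.0]
finger_gap: 1.001
```

```bash
cat >> h.py <<'E'
def st():
    a=sense(); M=R.from_quat(a['tool_rot']).as_matrix(); p=a['tcp_pos']*1000
    print('t',round(a['t'],2),'tcp',p.round(1),'toolx yaw',round(np.degrees(np.arctan2(M[1,0],M[0,0])),1),'F',a['force'].round(1),'gap',round(a['finger_gap'],3),'q6',round(a['q'][5],2)); return p
E
python3 -c "
from h import *
p=st(); print(np.array([414.3,-67.8,62])-p)"
```

```text
t 1.82 tcp [413.6 -73.3 198.6] toolx yaw -9.1 F [1.  0.1 0. ] gap 1.001 q6 1.3
[   0.65313967    5.47453227 -136.59846303]
```

>>> {"op": "jog_arm", "data": {
  "motion": [
    [0.1,0.55,-1.0,0,0],
    [0,0,0,0,0],
    [0,0,-3,0,0],
    [0,0,-3,0,0],
    [0,0,-3,0,0],
    [0,0,-2,0,0],
    [0,0,-1,0,0],
    [0,0,0,0,0]
  ]
}}

```text
t: 2.48
tcp_pos: [0.4272, -0.083, 0.0709]
tool_rot: [0.996, -0.081, 0.018, 0.012]
force: [0.2, 0.3, 0.1]
finger_gap: 1.0
```

```bash
python3 -c "
from h import *
p=st(); print(np.array([414.3,-67.8,62])-p); snap('wrist','w2.png')"
```

```text
t 2.48 tcp [427.2 -83.   70.9] toolx yaw -9.3 F [0.2 0.3 0.1] gap 1.0 q6 1.31
[-12.8782104   15.15666769  -8.87492449]
```

View pics/w2.png

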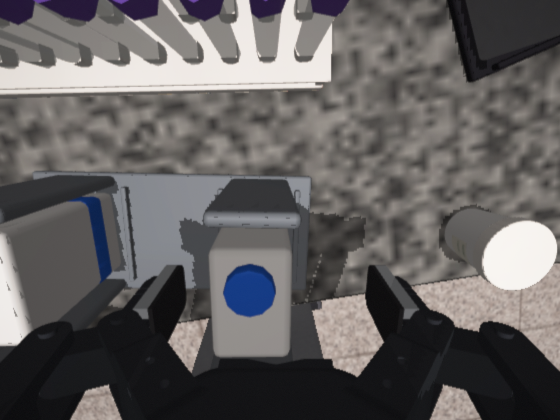

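The fingers straddle the cartridge (cap at (250,290)), but the tool drifted sideways by about (13, -15) mm on the way down. I'll correct it gently and check whether it also drifts at rest.

>>> {"op": "jog_arm", "data": {
  "motion": [
    [-0.5,0.5,0,0,0],
    [-0.4,0.5,0,0,0],
    [-0.4,0.5,-0.4,0,0]
  ]
}}

```text
t: 2.78
tcp_pos: [0.4187, -0.0719, 0.0706]
tool_rot: [0.996, -0.083, 0.024, 0.014]
force: [0.4, 0.6, 0.5]
finger_gap: 0.999
```

```bash
python3 -c "
from h import *
p=st(); print(np.array([414.3,-67.8,62])-p, sense()['tool_rot'],sense()['qd'])"
```

```text
t 2.78 tcp [418.7 -71.9  70.6] toolx yaw -9.5 F [0.4 0.6 0.5] gap 0.999 q6 1.33
[-4.44443255  4.07307605 -8.55115303] [ 0.99614782 -0.08327269  0.02358532  0.01410348] [ 0.0836366   0.06139465  0.18485629 -0.02348534 -0.25692126  0.11288663]
```

>>> {"op": "jog_arm", "data": {
  "motion": [
    [0,0,0,0,0],
    [0,0,0,0,0]
  ]
}}

```text
t: 2.95
tcp_pos: [0.4172, -0.0705, 0.0715]
tool_rot: [0.996, -0.083, 0.024, 0.014]
force: [0.5, -0.2, 0.8]
finger_gap: 1.0
```

```bash
python3 -c "
from h import *
p=st(); print(np.array([414.3,-67.8,62])-p, sense()['tool_rot'],sense()['qd'])"
```

```text
t 2.95 tcp [417.2 -70.5  71.5] toolx yaw -9.4 F [ 0.5 -0.2  0.8] gap 1.0 q6 1.33
[-2.9436611   2.69512863 -9.50557921] [ 0.99620286 -0.08262081  0.02356234  0.01408863] [ 0.0101653  -0.01660609  0.02380096  0.00107826  0.00429676  0.00561014]
```

>>> {"op": "jog_arm", "data": {
  "motion": [
    [0,0,2,0,0],
    [0,0,3,0,0],
    [0,0,3,0,0],
    [0,0,3,0,0],
    [0,0,2,0,0],
    [0,0,0,0,0]
  ]
}}

```text
t: 3.45
tcp_pos: [0.4153, -0.0685, 0.2081]
tool_rot: [0.996, -0.081, 0.023, 0.014]
force: [-0.2, -0.9, 1.1]
finger_gap: 1.001
```

```bash
sed -i "s/'q6',round/'toolz',M[:,2].round(3),'q6',round/" h.py; python3 -c "
from h import *
p=st(); print(np.array([414.3,-67.8,62])-p)"
```

```text
t 3.45 tcp [415.3 -68.5 208.1] toolx yaw -9.3 F [-0.2 -0.9  1.1] gap 1.001 toolz [ 0.044 -0.031 -0.999] q6 1.32
[  -1.04076061    0.68284175 -146.1102735 ]
```

>>> {"op": "jog_arm", "data": {
  "motion": [
    [0,0,-1.5,0,0],
    [0,0,-1.5,0,0],
    [0,0,-1.5,0,0],
    [0,0,-1.5,0,0]
  ]
}}

```text
t: 3.78
tcp_pos: [0.4193, -0.0694, 0.1516]
tool_rot: [0.996, -0.08, 0.032, 0.017]
force: [0.5, -0.5, -0.5]
finger_gap: 0.998
```

```bash
python3 -c "
from h import *
p=st(); print(np.array([414.3,-67.8,62])-p,sense()['q'].round(3))"
```

```text
t 3.78 tcp [419.3 -69.4 151.6] toolx yaw -9.1 F [ 0.5 -0.5 -0.5] gap 0.998 toolz [ 0.061 -0.039 -0.997] q6 1.32
[ -4.98162205   1.61370935 -89.63996813] [-0.42   0.337  2.026 -0.017  0.708  1.323]
```

>>> {"op": "jog_arm", "data": {
  "motion": [
    [0,0,1.5,0,0],
    [0,0,1.5,0,0],
    [0,0,1.5,0,0],
    [0,0,1.5,0,0]
  ]
}}

```text
t: 4.12
tcp_pos: [0.4115, -0.0657, 0.2042]
tool_rot: [0.997, -0.079, 0.021, 0.013]
force: [0.1, -0.6, 0.2]
finger_gap: 0.997
```

```bash
python3 -c "
from h import *
p=st(); print(sense()['q'].round(4),sense()['qd'].round(3),sum(sense()['q'][[1,2,4]]))"
```

```text
t 4.12 tcp [411.5 -65.7 204.2] toolx yaw -9.1 F [ 0.1 -0.6  0.2] gap 0.997 toolz [ 0.039 -0.029 -0.999] q6 1.32
[-0.4192  0.2362  1.9632 -0.0141  0.8944  1.3192] [ 0.002 -0.307 -0.221  0.006  0.568 -0.011] 3.0938893359953514
```

>>> {"op": "jog_arm", "data": {
  "motion": [
    [0,0,4,0,0],
    [0,0,4,0,0]
  ]
}}

```text
t: 4.28
tcp_pos: [0.4062, -0.0633, 0.2807]
tool_rot: [0.997, -0.079, 0.013, 0.01]
force: [1.5, -1.6, 0.0]
finger_gap: 0.999
```

```bash
python3 -c "
from h import *
p=st(); print(sense()['q'].round(4),sense()['qd'].round(3),sum(sense()['q'][[1,2,4]]))"
```

```text
t 4.28 tcp [406.2 -63.3 280.7] toolx yaw -9.1 F [ 1.5 -1.6  0. ] gap 0.999 toolz [ 0.024 -0.023 -0.999] q6 1.32
[-0.4191  0.1206  1.8513 -0.0121  1.1386  1.3153] [-1.000e-03 -6.260e-01 -7.090e-01  8.000e-03  1.433e+00 -1.800e-02] 3.110492254073222
```

>>> {"op": "jog_arm", "data": {
  "motion": [
    [0,0,0,0,0]
  ]
}}

```text
t: 4.37
tcp_pos: [0.4099, -0.0647, 0.2863]
tool_rot: [0.997, -0.079, 0.019, 0.013]
force: [1.2, -0.2, -0.7]
finger_gap: 0.998
```

```bash
python3 -c "
from h import *
p=st(); print(sense()['q'].round(4),sense()['qd'].round(3),sum(sense()['q'][[1,2,4]]))"
```

```text
t 4.37 tcp [409.9 -64.7 286.3] toolx yaw -9.0 F [ 1.2 -0.2 -0.7] gap 0.998 toolz [ 0.036 -0.028 -0.999] q6 1.32
[-0.4185  0.1138  1.8426 -0.0122  1.1411  1.3152] [-0.002  0.06   0.102 -0.002 -0.073  0.002] 3.0974672127298915
```

>>> {"op": "jog_arm", "data": {
  "motion": [
    [0,0,-0.5,0,0],
    [0,0,-0.5,0,0],
    [0,0,-0.5,0,0],
    [0,0,-0.5,0,0]
  ]
}}

```text
t: 4.7
tcp_pos: [0.4091, -0.064, 0.2636]
tool_rot: [0.997, -0.078, 0.02, 0.013]
force: [0.1, -0.4, 0.0]
finger_gap: 1.001
```

```bash
python3 -c "
from h import *
p=st(); print(sense()['q'].round(4),sense()['qd'].round(3),sum(sense()['q'][[1,2,4]]))"
```

```text
t 4.7 tcp [409.1 -64.  263.6] toolx yaw -9.0 F [ 0.1 -0.4  0. ] gap 1.001 toolz [ 0.037 -0.029 -0.999] q6 1.32
[-0.4177  0.1412  1.8814 -0.0127  1.0736  1.316 ] [ 0.     0.108  0.134 -0.001 -0.204  0.002] 3.0961432774680056
```

>>> {"op": "jog_arm", "data": {
  "motion": [
    [0,0,4,0,0],
    [0,0,3,0,0],
    [0,0,2,0,0],
    [0,0,1,0,0],
    [0,0,0.5,0,0],
    [0,0,0.2,0,0]
  ]
}}

```text
t: 5.2
tcp_pos: [0.3999, -0.0602, 0.3585]
tool_rot: [0.997, -0.079, 0.002, 0.007]
force: [0.5, 0.6, -0.6]
finger_gap: 1.002
```

```bash
sed -i "s/'toolz'/'sum',round(sum(a['q'][[1,2,4]]),4),'toolz'/" h.py; python3 -c "
from h import *
p=st()"
```

```text
t 5.2 tcp [399.9 -60.2 358.5] toolx yaw -9.0 F [ 0.5  0.6 -0.6] gap 1.002 sum 3.1339 toolz [ 0.002 -0.013 -1.   ] q6 1.31
```

>>> {"op": "jog_arm", "data": {
  "motion": [
    [0,0,-4,0,0],
    [0,0,-4,0,0],
    [0,0,0,0,0]
  ]
}}

```text
t: 5.45
tcp_pos: [0.4002, -0.0603, 0.2752]
tool_rot: [0.997, -0.079, 0.003, 0.007]
force: [-1.3, -0.2, -1.0]
finger_gap: 1.0
```

```bash
python3 -c "
from h import *
p=st()"
```

```text
t 5.45 tcp [400.2 -60.3 275.2] toolx yaw -9.0 F [-1.3 -0.2 -1. ] gap 1.0 sum 3.1317 toolz [ 0.005 -0.014 -1.   ] q6 1.32
```

Tilt behaviour is now clear: slow deceleration makes the tool tilt, while an abrupt stop keeps it upright. The tool is vertical again. I'll centre it, then descend with an abrupt stop.

>>> {"op": "jog_arm", "data": {
  "motion": [
    [1.4,-0.75,0,0,0],
    [0,0,0,0,0],
    [0,0,-4,0,0],
    [0,0,-4,0,0],
    [0,0,-4,0,0],
    [0,0,-4,0,0],
    [0,0,0,0,0]
  ]
}}

```text
t: 6.03
tcp_pos: [0.4164, -0.0685, 0.1122]
tool_rot: [0.997, -0.079, 0.003, 0.007]
force: [-0.3, 0.5, 0.1]
finger_gap: 1.0
```

```bash
python3 -c "
from h import *
p=st(); print(np.array([414.3,-67.8,62])-p)"
```

```text
t 6.03 tcp [416.4 -68.5 112.2] toolx yaw -9.0 F [-0.3  0.5  0.1] gap 1.0 sum 3.1311 toolz [ 0.005 -0.014 -1.   ] q6 1.32
[ -2.05206775   0.73736234 -50.2339609 ]
```

>>> {"op": "jog_arm", "data": {
  "motion": [
    [-0.2,0.1,-2.5,0,0],
    [0,0,-2.5,0,0],
    [0,0,0,0,0],
    [0,0,0,0,0]
  ]
}}

```text
t: 6.37
tcp_pos: [0.4174, -0.0687, 0.0649]
tool_rot: [0.997, -0.078, 0.004, 0.007]
force: [-0.4, -0.4, -0.3]
finger_gap: 0.996
```

```bash
python3 -c "
from h import *
p=st(); print(np.array([414.3,-67.8,62])-p); snap('wrist','w3.png')"
```

```text
t 6.37 tcp [417.4 -68.7  64.9] toolx yaw -9.0 F [-0.4 -0.4 -0.3] gap 0.996 sum 3.1296 toolz [ 0.006 -0.015 -1.   ] q6 1.33
[-3.13966225  0.86650219 -2.91066883]
```

View pics/w3.png

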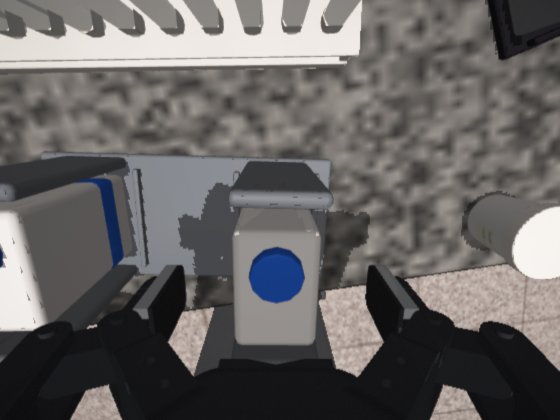

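The cartridge sits centred between the fingers (cap at (276,275), fingers at 165 and 387). Closing.

>>> {"op": "jog_arm", "data": {
  "motion": [
    [0,0,0,0,255],
    [0,0,0,0,255],
    [0,0,0,0,255],
    [0,0,0,0,255],
    [0,0,0,0,255],
    [0,0,0,0,255]
  ],
  "squeeze": 60
}}

```text
t: 6.92
tcp_pos: [0.4236, -0.0711, 0.0746]
tool_rot: [0.997, -0.078, 0.013, 0.011]
force: [-0.3, 0.8, -0.4]
finger_gap: 0.444
```

```bash
python3 -c "
from h import *
p=st()"
```

```text
t 6.92 tcp [423.6 -71.1  74.6] toolx yaw -8.9 F [-0.3  0.8 -0.4] gap 0.444 sum 3.1092 toolz [ 0.025 -0.023 -0.999] q6 1.33
```

>>> {"op": "jog_arm", "data": {
  "motion": [
    [0,0,0,0,255],
    [0,0,0,0,255]
  ]
}}

```text
t: 7.08
tcp_pos: [0.4235, -0.071, 0.0749]
tool_rot: [0.997, -0.078, 0.014, 0.011]
force: [0.8, -0.8, 0.2]
finger_gap: 0.448
```

```bash
python3 -c "
from h import *
p=st(); snap('wrist','w4.png'); snap('scene','s4.png')"
```

```text
t 7.08 tcp [423.5 -71.   74.9] toolx yaw -8.9 F [ 0.8 -0.8  0.2] gap 0.448 sum 3.1089 toolz [ 0.025 -0.024 -0.999] q6 1.33
```

View pics/w4.png

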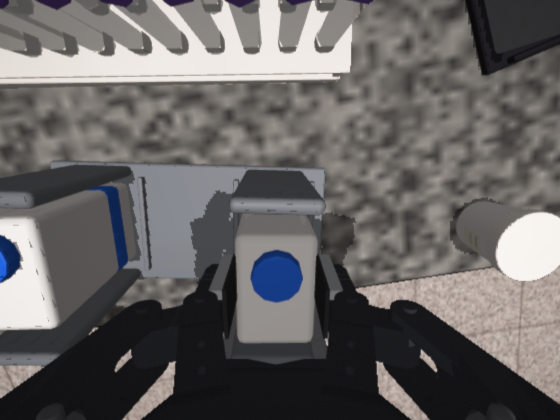

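View pics/s4.png

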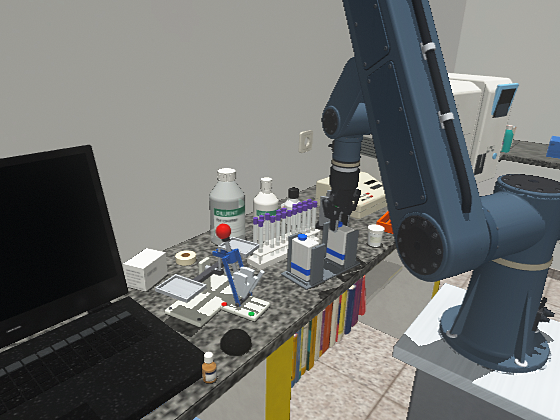

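Gripped (gap 0.448, about 38–40 mm), centred in the jaws, and steady. Lifting with an abrupt stop so the tool keeps its grip attitude.

>>> {"op": "jog_arm", "data": {
  "motion": [
    [0,0,2,0,255],
    [0,0,3.5,0,255],
    [0,0,4,0,255],
    [0,0,4,0,255],
    [0,0,4,0,255],
    [0,0,0,0,255]
  ]
}}

```text
t: 7.68
tcp_pos: [0.42, -0.0697, 0.2535]
tool_rot: [0.997, -0.079, 0.008, 0.009]
force: [0.3, -0.8, -0.7]
finger_gap: 0.442
```

```bash
python3 -c "
from h import *
p=st(); snap('wrist','w5.png'); snap('scene','s5.png')"
```

```text
t 7.68 tcp [420.  -69.7 253.5] toolx yaw -9.0 F [ 0.3 -0.8 -0.7] gap 0.442 sum 3.1208 toolz [ 0.015 -0.018 -1.   ] q6 1.31
```

View pics/s5.png

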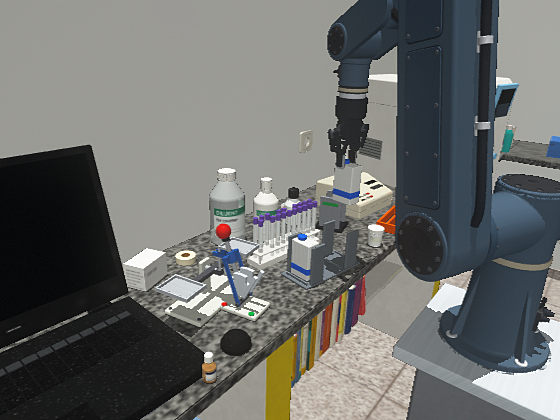

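Lifted clear. The force change of about -0.7 N suggests this is the light one. Carrying it high over to the left pan and turning to balance yaw.

>>> {"op": "jog_arm", "data": {
  "motion": [
    [0.5,2.0,1.2,1,255],
    [1.0,3.6,1.2,2,255],
    [1.0,3.6,1.0,2,255],
    [1.0,3.6,1.0,2,255],
    [1.0,3.7,0,2,255],
    [1.0,3.7,0,2,255],
    [1.0,3.7,0,2,255],
    [1.0,3.7,0,2,255],
    [1.0,3.7,0,2,255],
    [1.0,3.7,0,2,255]
  ]
}}

```text
t: 8.62
tcp_pos: [0.4982, 0.2905, 0.2696]
tool_rot: [0.996, 0.087, -0.02, 0.011]
force: [-0.3, -0.2, -0.2]
finger_gap: 0.45
```

>>> {"op": "jog_arm", "data": {
  "motion": [
    [1.2,3.0,0,0,255],
    [0,0,0,0,255],
    [0,0,0,0,255]
  ]
}}

```text
t: 8.87
tcp_pos: [0.5071, 0.3286, 0.2581]
tool_rot: [0.995, 0.092, -0.028, 0.012]
force: [-0.5, -0.5, -0.9]
finger_gap: 0.447
```

```bash
python3 -c "
from h import *
p=st();print(np.array([542.7,383.4,154])-p); snap('wrist','w6.png'); snap('scene','s6.png')"
```

```text
t 8.87 tcp [507.1 328.6 258.1] toolx yaw 10.5 F [-0.5 -0.5 -0.9] gap 0.447 sum 3.2018 toolz [-0.053 -0.028 -0.998] q6 1.78
[  35.56779299   54.75111365 -104.11067102]
```

View pics/w6.png

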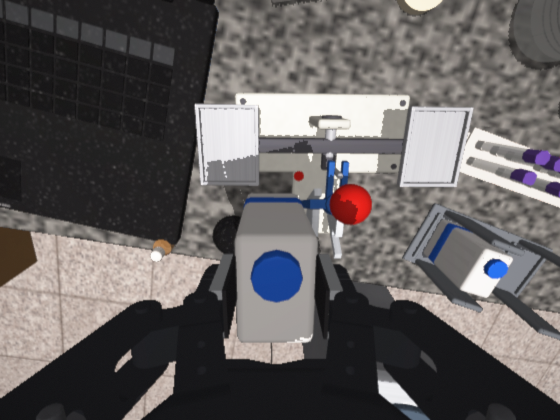

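View pics/s6.png

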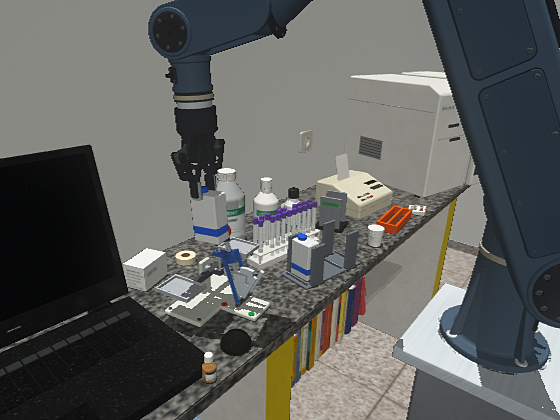

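The cartridge hangs at (277,270), and the left pan is at (228,145). Reaching outward tilted the tool the other way (sum 3.20 against 3.11 at the grip). Ramped-down descents lower that, so I'll move out and up sharply, then descend with a ramp.

>>> {"op": "jog_arm", "data": {
  "motion": [
    [0.9,1.4,3.3,0,255],
    [1.2,1.8,3.4,0,255],
    [1.2,1.8,3.4,0,255],
    [0,0,0,0,255],
    [0,0,-4,0,255],
    [0,0,-3,0,255],
    [0,0,-2,0,255],
    [0,0,-1,0,255],
    [0,0,-0.5,0,255]
  ]
}}

```text
t: 9.72
tcp_pos: [0.5351, 0.3603, 0.2501]
tool_rot: [0.996, 0.082, -0.036, 0.016]
force: [-1.0, -0.3, -1.0]
finger_gap: 0.445
```

```bash
python3 -c "
from h import *
p=st();print(np.array([542.7,383.4,154])-p)"
```

```text
t 9.72 tcp [535.1 360.3 250.1] toolx yaw 9.4 F [-1.  -0.3 -1. ] gap 0.445 sum 3.2194 toolz [-0.068 -0.037 -0.997] q6 1.83
[  7.57331305  23.10571268 -96.12529049]
```

>>> {"op": "jog_arm", "data": {
  "motion": [
    [0,0,3,0,255],
    [0,0,3,0,255],
    [0,0,0,0,255]
  ]
}}

```text
t: 9.97
tcp_pos: [0.5314, 0.3535, 0.3053]
tool_rot: [0.996, 0.079, -0.043, 0.019]
force: [0.9, 1.3, 0.1]
finger_gap: 0.445
```

```bash
python3 -c "
from h import *
p=st();print(sense()['q'].round(3))"
```

```text
t 9.97 tcp [531.4 353.5 305.3] toolx yaw 9.0 F [0.9 1.3 0.1] gap 0.445 sum 3.2361 toolz [-0.083 -0.045 -0.996] q6 1.83
[ 0.416  0.508  1.196 -0.007  1.533  1.829]
```

>>> {"op": "jog_arm", "data": {
  "motion": [
    [0,0,-3,0,255],
    [0,0,-2,0,255],
    [0,0,-1,0,255],
    [0,0,-0.5,0,255]
  ]
}}

```text
t: 10.3
tcp_pos: [0.5339, 0.3498, 0.2428]
tool_rot: [0.996, 0.076, -0.038, 0.018]
force: [0.4, -0.8, -0.3]
finger_gap: 0.446
```

```bash
python3 -c "
from h import *
p=st();print(sense()['q'].round(3))"
```

```text
t 10.3 tcp [533.9 349.8 242.8] toolx yaw 8.7 F [ 0.4 -0.8 -0.3] gap 0.446 sum 3.2249 toolz [-0.073 -0.041 -0.997] q6 1.83
[ 0.41   0.552  1.288 -0.009  1.386  1.829]
```

```bash
cat >> h.py <<'E'
def T(q,p): M=np.eye(4); M[:3,:3]=R.from_quat(q).as_matrix(); M[:3,3]=p; return M
def Ty(yaw,p): return T(R.from_euler('z',yaw,degrees=True).as_quat(),p)
TC_B=np.linalg.inv(T([0.997,-0.078,0.0135,0.011],[423.5,-71.0,74.9]))@Ty(-9.3,[414.3,-67.8,6])
def cart(TC):
    a=sense(); M=T(a['tool_rot'],a['tcp_pos']*1000)@TC
    print('cart bottom',M[:3,3].round(1),'axis',M[:3,2].round(3),'yaw',np.degrees(np.arctan2(M[1,0],M[0,0])).round(1)); return M
E
python3 -c "
from h import *
st();M=cart(TC_B); print('delta',np.array([533.2,381.8,85])-M[:3,3])"
```

```text
t 10.3 tcp [533.9 349.8 242.8] toolx yaw 8.7 F [ 0.4 -0.8 -0.3] gap 0.446 sum 3.2249 toolz [-0.073 -0.041 -0.997] q6 1.83
cart bottom [517.  348.3 175.3] axis [0.104 0.026 0.994] yaw 8.3
delta [ 16.17943526  33.45509754 -90.28154974]
```

>>> {"op": "jog_arm", "data": {
  "motion": [
    [0.5,1.1,-1.5,0.5,255],
    [0.5,1.0,-1.5,0.5,255],
    [0.3,0.6,-1,0.5,255],
    [0.2,0.4,-0.5,0,255],
    [0,0.1,-0.3,0,255]
  ]
}}

```text
t: 10.72
tcp_pos: [0.5495, 0.3797, 0.1924]
tool_rot: [0.995, 0.088, -0.038, 0.019]
force: [-0.7, -0.1, -1.2]
finger_gap: 0.447
```

```bash
python3 -c "
from h import *
st();M=cart(TC_B); print('delta',np.array([533.2,381.8,85])-M[:3,3])"
```

```text
t 10.72 tcp [549.5 379.7 192.4] toolx yaw 10.0 F [-0.7 -0.1 -1.2] gap 0.447 sum 3.2266 toolz [-0.073 -0.044 -0.996] q6 1.84
cart bottom [532.6 377.7 124.9] axis [0.105 0.03  0.994] yaw 9.7
delta [  0.63836304   4.08415607 -39.94612649]
```

>>> {"op": "jog_arm", "data": {
  "motion": [
    [0,0.2,-1,0,255],
    [0,0.1,-1,0,255],
    [0,0.1,-0.5,0,255],
    [0,0,-0.2,0,255]
  ]
}}

```text
t: 11.05
tcp_pos: [0.5496, 0.3838, 0.164]
tool_rot: [0.995, 0.088, -0.038, 0.019]
force: [-0.1, 0.1, -0.3]
finger_gap: 0.445
```

```bash
python3 -c "
from h import *
st();M=cart(TC_B); print('delta',np.array([533.2,381.8,85])-M[:3,3])
s=snap('wrist','w7.png'); s=snapshot('scene'); im=cv2.cvtColor(s['img'],cv2.COLOR_RGB2BGR); cv2.imwrite('pics/s7.png',cv2.resize(im[150:330,110:290],None,fx=3.3,fy=3.3,interpolation=cv2.INTER_CUBIC))"
```

```text
t 11.05 tcp [549.6 383.8 164. ] toolx yaw 10.0 F [-0.1  0.1 -0.3] gap 0.445 sum 3.2255 toolz [-0.072 -0.044 -0.996] q6 1.84
cart bottom [532.8 381.8  96.5] axis [0.103 0.029 0.994] yaw 9.6
delta [  0.42074627  -0.04461713 -11.46436979]
```

View pics/s7.png

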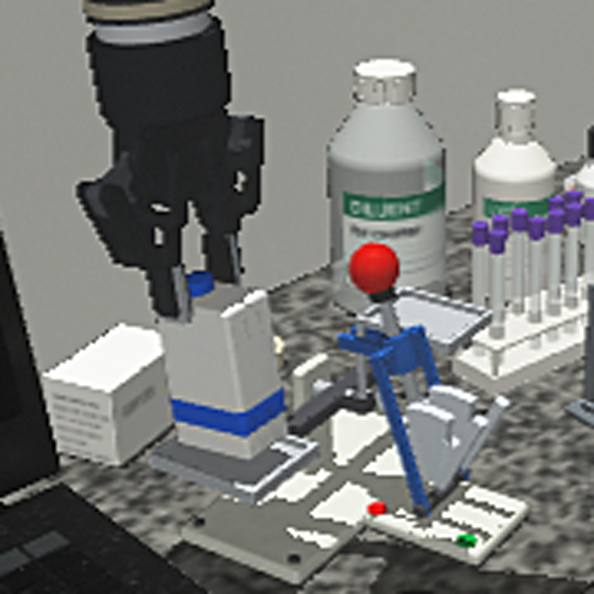

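View pics/w7.png

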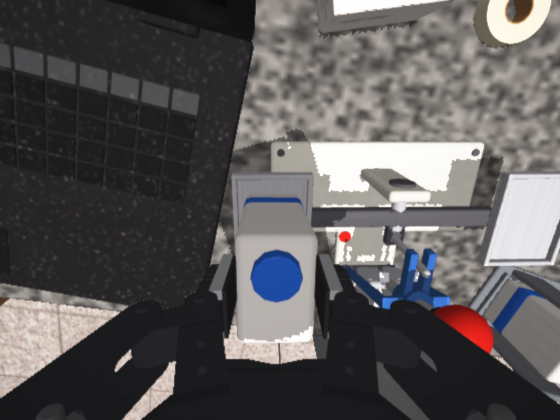

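The scene view shows the cartridge just over the left pan. In the wrist view the pan centre u≈273 matches the band centre 273. Lowering the last centimetre in small steps.

>>> {"op": "jog_arm", "data": {
  "motion": [
    [0,0,-0.3,0,255],
    [0,0,-0.3,0,255],
    [0,0,-0.3,0,255],
    [0,0,-0.1,0,255]
  ],
  "squeeze": 25
}}

```text
t: 11.48
tcp_pos: [0.5507, 0.3838, 0.1555]
tool_rot: [0.995, 0.088, -0.036, 0.018]
force: [0.3, 0.1, -0.8]
finger_gap: 0.446
```

```bash
python3 -c "
from h import *
st();M=cart(TC_B)"
```

```text
t 11.48 tcp [550.7 383.8 155.5] toolx yaw 10.0 F [ 0.3  0.1 -0.8] gap 0.446 sum 3.222 toolz [-0.069 -0.043 -0.997] q6 1.84
cart bottom [534.1 381.9  87.9] axis [0.1   0.028 0.995] yaw 9.6
```

>>> {"op": "jog_arm", "data": {
  "motion": [
    [0,0,-0.2,0,255],
    [0,0,-0.2,0,255],
    [0,0,-0.1,0,255]
  ]
}}

```text
t: 11.73
tcp_pos: [0.5512, 0.3841, 0.1516]
tool_rot: [0.995, 0.088, -0.035, 0.018]
force: [-0.7, -1.0, 2.9]
finger_gap: 0.449
```

```bash
python3 -c "
from h import *
st();M=cart(TC_B)"
```

```text
t 11.73 tcp [551.2 384.1 151.6] toolx yaw 10.0 F [-0.7 -1.   2.9] gap 0.449 sum 3.2202 toolz [-0.067 -0.042 -0.997] q6 1.85
cart bottom [534.7 382.3  84. ] axis [0.099 0.027 0.995] yaw 9.6
```

Contact is confirmed (+2.9 N). Opening the fingers.

>>> {"op": "jog_arm", "data": {
  "motion": [
    [0,0,0,0,110],
    [0,0,0,0,90],
    [0,0,0,0,70],
    [0,0,0,0,60],
    [0,0,0,0,60]
  ]
}}

```text
t: 12.15
tcp_pos: [0.5516, 0.3842, 0.1516]
tool_rot: [0.995, 0.088, -0.035, 0.018]
force: [0.3, 0.5, -0.6]
finger_gap: 0.767
```

```bash
python3 -c "
from h import *
st();
s=snap('wrist','w8.png'); s=snapshot('scene'); im=cv2.cvtColor(s['img'],cv2.COLOR_RGB2BGR); cv2.imwrite('pics/s8.png',cv2.resize(im[150:330,110:290],None,fx=3.3,fy=3.3,interpolation=cv2.INTER_CUBIC))"
```

```text
t 12.15 tcp [551.6 384.2 151.6] toolx yaw 10.0 F [ 0.3  0.5 -0.6] gap 0.767 sum 3.219 toolz [-0.066 -0.041 -0.997] q6 1.85
```

View pics/s8.png

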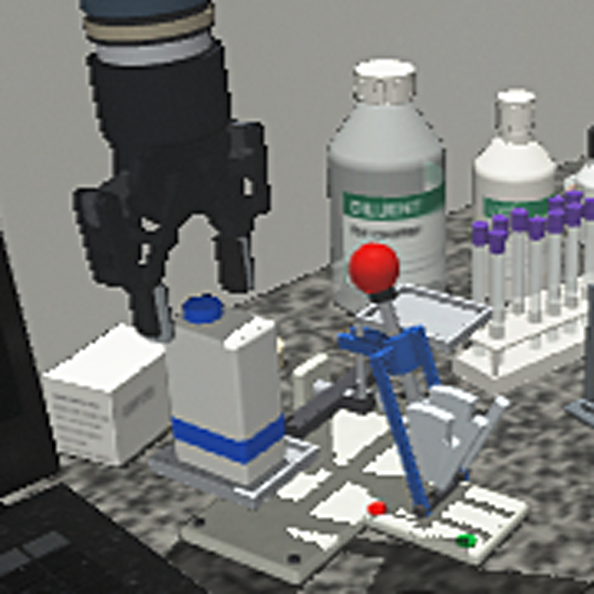

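View pics/w8.png

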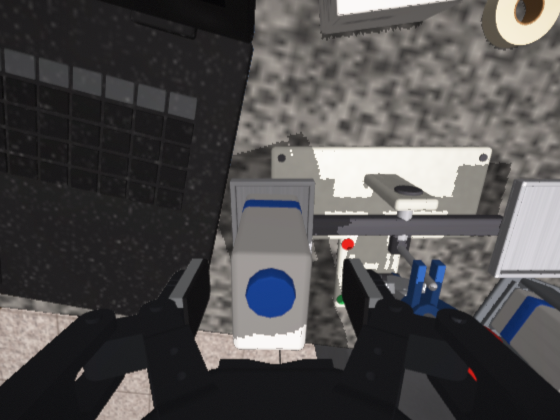

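The cartridge stands upright in the left pan. Withdrawing and going to the second cartridge.

>>> {"op": "jog_arm", "data": {
  "motion": [
    [0,0,2,0,0],
    [0,0,4,0,0],
    [0,0,4,0,0],
    [-0.8,-2.4,2.5,-1,0],
    [-1.2,-3.7,0,-2,0],
    [-1.2,-3.7,0,-2,0],
    [-1.2,-3.7,0,-2,0],
    [-1.2,-3.7,0,-2,0],
    [-1.2,-3.7,0,-2,0],
    [-1.2,-3.7,0,-2,0]
  ]
}}

```text
t: 13.08
tcp_pos: [0.4688, 0.1365, 0.2805]
tool_rot: [0.999, -0.024, -0.033, 0.012]
force: [0.4, -0.4, 0.8]
finger_gap: 0.998
```

```bash
python3 -c "
from h import *
p=st();print(np.array([443.2,58.8,62])-p)
s=snapshot('top');im=cv2.cvtColor(s['img'],cv2.COLOR_RGB2BGR); cv2.imwrite('pics/t9.png',cv2.resize(im[160:275,125:345],None,fx=3.5,fy=3.5,interpolation=cv2.INTER_CUBIC))"
```

```text
t 13.08 tcp [468.8 136.5 280.5] toolx yaw -2.8 F [ 0.4 -0.4  0.8] gap 0.998 sum 3.2093 toolz [-0.066 -0.023 -0.998] q6 1.69
[ -25.58408036  -77.66099283 -218.46997282]
```

View pics/t9.png

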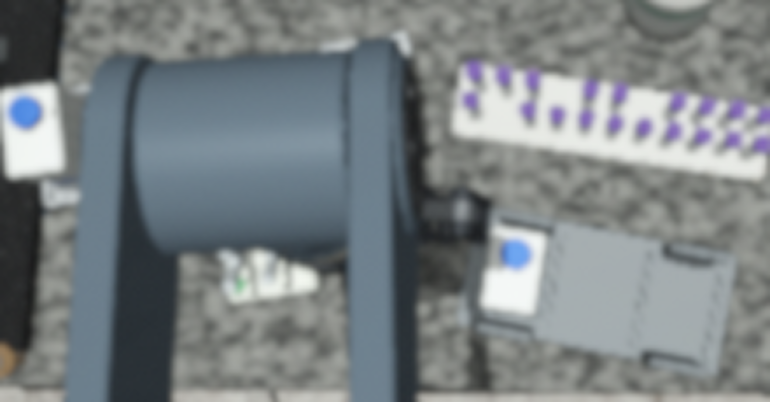

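>>> {"op": "jog_arm", "data": {
  "motion": [
    [-0.9,-3.5,0,-2,0],
    [-0.7,-2.5,0,-2,0],
    [-0.3,-1.0,0,-1,0],
    [0,0,-3,0,0],
    [0,0,-3,0,0],
    [0,0,-2,0,0],
    [0,0,-1,0,0],
    [0,0,-0.5,0,0]
  ]
}}

```text
t: 13.8
tcp_pos: [0.4487, 0.0562, 0.187]
tool_rot: [0.997, -0.077, -0.028, 0.014]
force: [-0.0, 0.2, -0.1]
finger_gap: 0.998
```

```bash
python3 -c "
from h import *
p=st();print(np.array([443.2,58.8,62])-p)"
```

```text
t 13.8 tcp [448.7  56.2 187. ] toolx yaw -8.9 F [-0.   0.2 -0.1] gap 0.998 sum 3.198 toolz [-0.059 -0.024 -0.998] q6 1.64
[  -5.50667111    2.62880182 -124.98420153]
```

>>> {"op": "jog_arm", "data": {
  "motion": [
    [-0.4,0.2,-1.5,0,0],
    [-0.2,0.1,-1.8,0,0],
    [0,0,-1.8,0,0],
    [0,0,-1.8,0,0],
    [0,0,-1.8,0,0],
    [0,0,-1.0,0,0],
    [0,0,-0.5,0,0]
  ]
}}

```text
t: 14.38
tcp_pos: [0.4483, 0.0601, 0.0838]
tool_rot: [0.997, -0.076, -0.022, 0.014]
force: [-0.0, 0.9, -0.1]
finger_gap: 1.001
```

```bash
python3 -c "
from h import *
p=st();print(np.array([443.2,58.8,62])-p)"
```

```text
t 14.38 tcp [448.3  60.1  83.8] toolx yaw -8.8 F [-0.   0.9 -0.1] gap 1.001 sum 3.1866 toolz [-0.047 -0.025 -0.999] q6 1.66
[ -5.08692567  -1.26508485 -21.76063543]
```

>>> {"op": "jog_arm", "data": {
  "motion": [
    [-0.5,-0.1,-1.2,0,0],
    [-0.3,0,-1.0,0,0],
    [0,0,-0.5,0,0],
    [0,0,-0.2,0,0],
    [0,0,0,0,80],
    [0,0,0,0,110],
    [0,0,0,0,130]
  ],
  "squeeze": 60
}}

```text
t: 14.97
tcp_pos: [0.4456, 0.0594, 0.0556]
tool_rot: [0.997, -0.076, -0.018, 0.014]
force: [-0.3, 0.1, -0.7]
finger_gap: 0.599
```

```bash
python3 -c "
from h import *
p=st();print(np.array([443.2,58.8,62])-p); snap('wrist','w10.png')"
```

```text
t 14.97 tcp [445.6  59.4  55.6] toolx yaw -8.7 F [-0.3  0.1 -0.7] gap 0.599 sum 3.1782 toolz [-0.039 -0.026 -0.999] q6 1.67
[-2.39351854 -0.59867879  6.44116535]
```

View pics/w10.png

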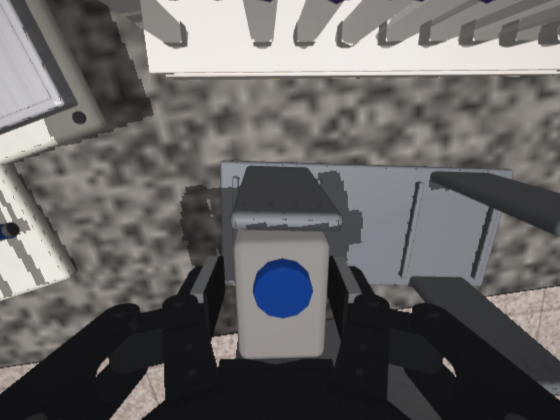

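The fingers straddle the second cartridge (cap at (283,288)). Closing while rising slightly.

>>> {"op": "jog_arm", "data": {
  "motion": [
    [0,0,0.4,0,145],
    [0,0,0.3,0,160],
    [0,0,0,0,255],
    [0,0,0,0,255],
    [0,0,0,0,255]
  ],
  "squeeze": 60
}}

```text
t: 15.43
tcp_pos: [0.4454, 0.0595, 0.0637]
tool_rot: [0.997, -0.076, -0.018, 0.014]
force: [-1.1, 0.7, -3.5]
finger_gap: 0.456
```

```bash
python3 -c "
from h import *
p=st();print(np.array([443.2,58.8,62])-p,sense()['tool_rot'],sense()['tcp_pos'])"
```

```text
t 15.43 tcp [445.4  59.5  63.7] toolx yaw -8.7 F [-1.1  0.7 -3.5] gap 0.456 sum 3.1777 toolz [-0.038 -0.026 -0.999] q6 1.67
[-2.24756809 -0.67973505 -1.66794823] [ 0.99687463 -0.075556   -0.01806522  0.01434957] [0.44544757 0.05947974 0.06366795]
```

The grip holds and carries about 3.5 N already, so this is the heavy one. Lifting.

>>> {"op": "jog_arm", "data": {
  "motion": [
    [0,0,1.5,0,255],
    [0,0,3,0,255],
    [0,0,4,0,255],
    [0,0,4,0,255],
    [0,0,4,0,255],
    [0,0,2,0,255],
    [0,0,0,0,255]
  ]
}}

```text
t: 16.02
tcp_pos: [0.4383, 0.0601, 0.2528]
tool_rot: [0.997, -0.076, -0.025, 0.014]
force: [-0.2, 0.7, -5.6]
finger_gap: 0.453
```

```bash
cat >> h.py <<'E'
TC_A=np.linalg.inv(T([ 0.99687463,-0.075556,-0.01806522,0.01434957],[445.4,59.5,63.7]))@Ty(-8.2,[443.2,58.8,6])
E
python3 -c "
from h import *
p=st();M=cart(TC_A);print(np.array([570.3,165.8,85])-M[:3,3])"
```

```text
t 16.02 tcp [438.3  60.1 252.8] toolx yaw -8.7 F [-0.2  0.7 -5.6] gap 0.453 sum 3.1915 toolz [-0.052 -0.024 -0.998] q6 1.64
cart bottom [435.3  59.5 195.2] axis [ 0.014 -0.002  1.   ] yaw -8.2
[ 134.97293781  106.25569786 -110.16943913]
```

>>> {"op": "jog_arm", "data": {
  "motion": [
    [1.5,1.2,0.5,3,255],
    [2.5,2.0,0.7,4,255],
    [2.5,2.0,0.7,4,255],
    [2.5,2.0,0.7,4,255],
    [2.5,2.0,0.7,3,255],
    [0,0,0,0,255]
  ]
}}

```text
t: 16.52
tcp_pos: [0.549, 0.1554, 0.2772]
tool_rot: [0.996, 0.087, -0.03, 0.019]
force: [1.0, 0.3, -4.3]
finger_gap: 0.456
```

```bash
python3 -c "
from h import *
p=st();M=cart(TC_A);print(np.array([570.3,165.8,85])-M[:3,3])"
```

```text
t 16.52 tcp [549.  155.4 277.2] toolx yaw 9.9 F [ 1.   0.3 -4.3] gap 0.456 sum 3.2026 toolz [-0.057 -0.042 -0.997] q6 1.51
cart bottom [545.5 153.7 219.6] axis [0.029 0.006 1.   ] yaw 10.4
[  24.82998226   12.12354315 -134.58441578]
```

>>> {"op": "jog_arm", "data": {
  "motion": [
    [0.7,0.4,-1.5,0,255],
    [0.6,0.3,-2,0,255],
    [0.6,0.3,-2,0,255],
    [0.3,0.1,-2,0,255],
    [0.1,0,-1,0,255],
    [0,0,-0.5,0,255]
  ]
}}

```text
t: 17.02
tcp_pos: [0.5671, 0.1681, 0.1688]
tool_rot: [0.995, 0.088, -0.039, 0.019]
force: [0.1, -0.9, -3.8]
finger_gap: 0.456
```

```bash
python3 -c "
from h import *
p=st();M=cart(TC_A);print(np.array([570.3,165.8,85])-M[:3,3]); snap('wrist','w11.png')"
```

```text
t 17.02 tcp [567.1 168.1 168.8] toolx yaw 10.0 F [ 0.1 -0.9 -3.8] gap 0.456 sum 3.221 toolz [-0.074 -0.044 -0.996] q6 1.53
cart bottom [562.6 166.3 111.2] axis [0.047 0.007 0.999] yaw 10.5
[  7.69504816  -0.5314338  -26.23579896]
```

View pics/w11.png

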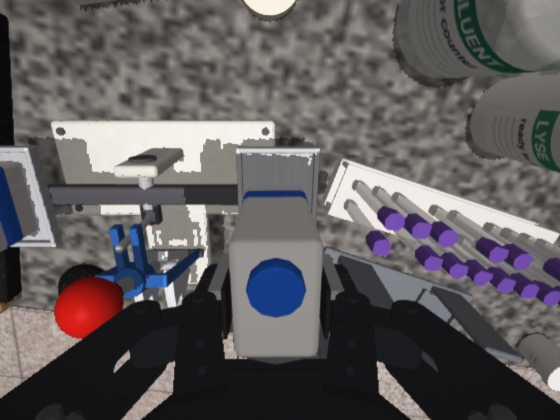

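The right pan's far edge spans u 238–318 and the band centre is at 276, so it's laterally centred. It is still 8 mm short in x.

>>> {"op": "jog_arm", "data": {
  "motion": [
    [0.4,0,-0.6,0,255],
    [0.4,0,-0.6,0,255],
    [0,0,-0.3,0,255],
    [0,0,-0.2,0,255]
  ]
}}

```text
t: 17.4
tcp_pos: [0.5733, 0.1674, 0.1472]
tool_rot: [0.995, 0.088, -0.042, 0.019]
force: [-0.7, -0.3, -4.6]
finger_gap: 0.457
```

```bash
python3 -c "
from h import *
p=st();M=cart(TC_A);print(np.array([570.3,165.8,85])-M[:3,3])"
```

```text
t 17.4 tcp [573.3 167.4 147.2] toolx yaw 10.0 F [-0.7 -0.3 -4.6] gap 0.457 sum 3.2276 toolz [-0.081 -0.044 -0.996] q6 1.53
cart bottom [568.3 165.5  89.7] axis [0.053 0.008 0.999] yaw 10.5
[ 1.95907554  0.26270525 -4.73404723]
```

>>> {"op": "jog_arm", "data": {
  "motion": [
    [0.2,0,-0.2,0,255],
    [0,0,-0.2,0,255],
    [0,0,-0.1,0,255],
    [0,0,0,0,255]
  ]
}}

```text
t: 17.73
tcp_pos: [0.5768, 0.1673, 0.1432]
tool_rot: [0.995, 0.087, -0.04, 0.019]
force: [-0.6, 0.0, -4.2]
finger_gap: 0.459
```

```bash
python3 -c "
from h import *
p=st();M=cart(TC_A);print(np.array([570.3,165.8,85])-M[:3,3])"
```

```text
t 17.73 tcp [576.8 167.3 143.2] toolx yaw 10.0 F [-0.6  0.  -4.2] gap 0.459 sum 3.2238 toolz [-0.077 -0.044 -0.996] q6 1.53
cart bottom [572.1 165.5  85.7] axis [0.049 0.007 0.999] yaw 10.5
[-1.78097043  0.28259977 -0.67093088]
```

>>> {"op": "jog_arm", "data": {
  "motion": [
    [0,0,-0.2,0,255],
    [0,0,-0.2,0,255],
    [0,0,-0.1,0,255]
  ]
}}

```text
t: 17.98
tcp_pos: [0.5775, 0.1674, 0.1391]
tool_rot: [0.995, 0.087, -0.039, 0.019]
force: [-0.9, 0.4, -4.5]
finger_gap: 0.456
```

```bash
python3 -c "
from h import *
p=st();M=cart(TC_A);print(np.array([570.3,165.8,85])-M[:3,3])"
```

```text
t 17.98 tcp [577.5 167.4 139.1] toolx yaw 10.0 F [-0.9  0.4 -4.5] gap 0.456 sum 3.2212 toolz [-0.075 -0.044 -0.996] q6 1.53
cart bottom [573.  165.7  81.6] axis [0.047 0.007 0.999] yaw 10.5
[-2.65025304  0.13050278  3.38995447]
```

No contact yet. The cartridge was probably already lifted a few mm while the jaws closed. Continuing in small steps.

>>> {"op": "jog_arm", "data": {
  "motion": [
    [-0.1,0,-0.2,0,255],
    [0,0,-0.2,0,255],
    [0,0,-0.1,0,255]
  ]
}}

```text
t: 18.23
tcp_pos: [0.5775, 0.1672, 0.1356]
tool_rot: [0.995, 0.088, -0.038, 0.019]
force: [-1.0, -0.6, -0.9]
finger_gap: 0.452
```

```bash
python3 -c "
from h import *
p=st();s=snapshot('scene'); im=cv2.cvtColor(s['img'],cv2.COLOR_RGB2BGR); cv2.imwrite('pics/s12.png',cv2.resize(im[150:330,140:340],None,fx=3.3,fy=3.3,interpolation=cv2.INTER_CUBIC)); snap('wrist','w12.png')"
```

```text
t 18.23 tcp [577.5 167.2 135.6] toolx yaw 10.0 F [-1.  -0.6 -0.9] gap 0.452 sum 3.2182 toolz [-0.071 -0.044 -0.996] q6 1.53
```

View pics/s12.png

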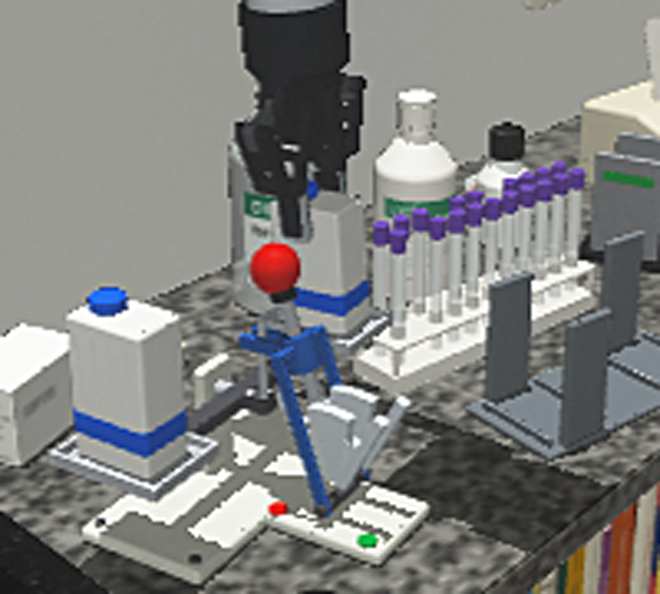

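View pics/w12.png

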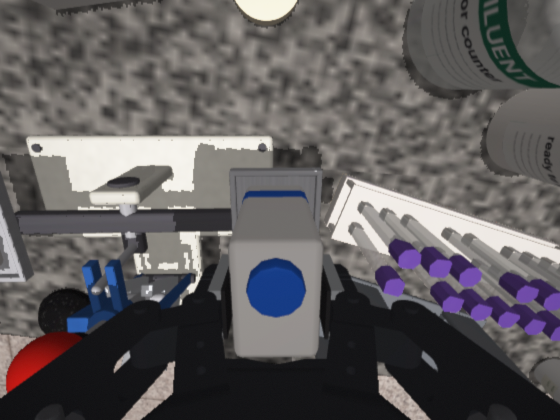

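The weight came off at contact (-4.5 to -0.9 N). The height fits the pan floor, since resting on the lip would need a 14 mm pre-lift. Releasing.

>>> {"op": "jog_arm", "data": {
  "motion": [
    [0,0,-0.1,0,110],
    [0,0,0,0,90],
    [0,0,0,0,70],
    [0,0,0,0,50],
    [0,0,0,0,40]
  ]
}}

```text
t: 18.75
tcp_pos: [0.5792, 0.1676, 0.1359]
tool_rot: [0.995, 0.087, -0.036, 0.019]
force: [0.0, 0.6, -0.3]
finger_gap: 0.848
```

```bash
python3 -c "
from h import *
p=st();s=snapshot('scene'); im=cv2.cvtColor(s['img'],cv2.COLOR_RGB2BGR); cv2.imwrite('pics/s13.png',cv2.resize(im[150:330,140:340],None,fx=3.3,fy=3.3,interpolation=cv2.INTER_CUBIC)); snap('wrist','w13.png')"
```

```text
t 18.75 tcp [579.2 167.6 135.9] toolx yaw 10.0 F [ 0.   0.6 -0.3] gap 0.848 sum 3.214 toolz [-0.067 -0.043 -0.997] q6 1.53
```

View pics/w13.png

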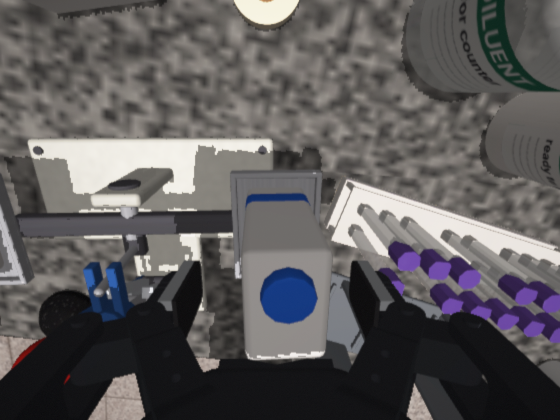

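View pics/s13.png

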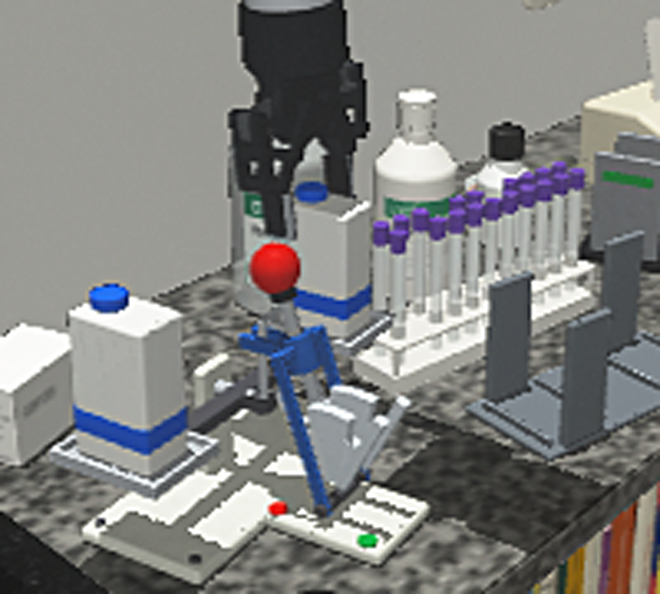

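Both cartridges stand on pans. Withdrawing upwards, then measuring both and the knob.

>>> {"op": "jog_arm", "data": {
  "motion": [
    [0,0,2,0,0],
    [0,0,3.5,0,0],
    [0,0,4,0,0],
    [0,0,4,0,0],
    [-2,1,2,0,0],
    [-3,1.5,0,0,0],
    [-3,2,0,0,0],
    [-2,2,0,0,0],
    [0,0,0,0,0]
  ]
}}

```text
t: 19.6
tcp_pos: [0.4751, 0.2328, 0.2978]
tool_rot: [0.996, 0.085, -0.035, 0.018]
force: [-0.1, -0.4, 0.9]
finger_gap: 1.001
```

```bash
cat >> h.py <<'E'
def blobs(s,m,name,zlo,zhi,mn=60):
    P=cloud(s); Z=P[...,2]; m=m&(Z>zlo)&(Z<zhi)
    n,l,stt,c=cv2.connectedComponentsWithStats(m.astype(np.uint8))
    for i in range(1,n):
        if stt[i,4]<mn: continue
        q=P[l==i]; r=cv2.minAreaRect((q[:,:2]*1000).astype(np.float32))
        A=np.c_[q[:,:2],np.ones(len(q))]; co=np.linalg.lstsq(A,q[:,2],rcond=None)[0]
        print(name,'px',c[i].round(),stt[i,4],'ctr',np.round(r[0],1),np.round(r[1],1),round(r[2],1),'zmed',np.median(q[:,2]).round(4),'zmax',q[:,2].max().round(4),'slope',co[:2].round(3))
def masks(s):
    hsv=cv2.cvtColor(s['img'],cv2.COLOR_RGB2HSV); H,S,V=[hsv[...,i].astype(int) for i in range(3)]
    return dict(white=(V>150)&(S<60),blue=(H>95)&(H<125)&(S>90),red=((H<8)|(H>172))&(S>150))
E
python3 -c "
from h import *
p=st();
s=snap('wrist','w14.png'); m=masks(s)
blobs(s,m['white']|m['blue'],'cart',.17,.2); blobs(s,m['red'],'knob',.15,.21); blobs(s,m['white'],'pan',.078,.098)"
```

```text
t 19.6 tcp [475.1 232.8 297.8] toolx yaw 9.7 F [-0.1 -0.4  0.9] gap 1.001 sum 3.2167 toolz [-0.067 -0.041 -0.997] q6 1.66
cart px [105.  92.] 3696 ctr [536.9 379.2] [59.9 38.8] 8.7 zmed 0.1881 zmax 0.1992 slope [0.067 0.055]
cart px [372.  92.] 3277 ctr [574.4 162.6] [59.  39.4] 9.9 zmed 0.1828 zmax 0.1939 slope [0.073 0.014]
knob px [241. 136.] 1144 ctr [522.5 267.1] [31.9 31.3] 82.6 zmed 0.1935 zmax 0.1988 slope [-0.139  0.038]
pan px [162.  96.] 1137 ctr [535.  380.2] [83.1 62.8] 9.8 zmed 0.0888 zmax 0.0964 slope [-0.006  0.045]
pan px [327.  94.] 1104 ctr [573.2 164.3] [83.8 63.3] 10.2 zmed 0.085 zmax 0.092 slope [ 0.003 -0.015]
pan px [245.  71.] 258 ctr [578.  276.7] [ 9.8 33.7] 11.4 zmed 0.0941 zmax 0.096 slope [-0.089 -0.018]
pan px [246.  83.] 69 ctr [566.6 275.3] [11.6  6.8] 8.6 zmed 0.0809 zmax 0.0825 slope [-0.037 -0.071]
```

View pics/w14.png

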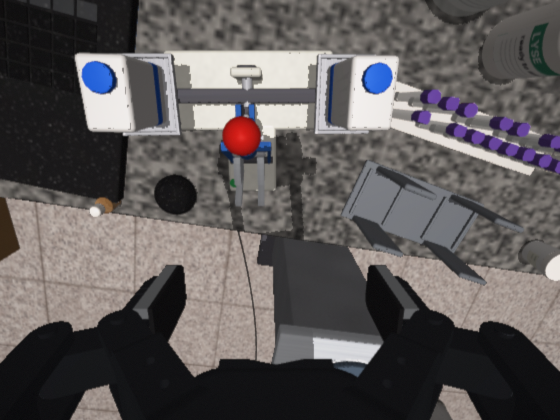

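Cartridges at L (537,379) and R (574,163) are within 2 mm of the pan blobs (535,380) and (573,164). Tops are flat and upright, and the knob top is at z 0.199. Before gripping the knob I'll check the height of the blue fork.

```bash
python3 -c "
from h import *
s=snapshot('wrist'); m=masks(s); P=cloud(s)
k=m['blue'].copy(); k[:, :190]=0; k[:,300:]=0; k[:100]=0; k[260:]=0
q=P[k]; print(len(q)); 
for a,b in [(0,.05),(.05,.1),(.1,.12),(.12,.14),(.14,.16),(.16,.2)]:
  w=q[(q[:,2]>a)&(q[:,2]<=b)]
  if len(w): print(a,b,len(w),w.min(0).round(3),w.max(0).round(3))
d=np.array([520.5,267.5,160])-sense()['tcp_pos']*1000; print(d)
"
```

```text
452
0 0.05 6 [0.473 0.233 0.012] [0.54  0.289 0.048]
0.05 0.1 47 [0.47  0.234 0.052] [0.493 0.286 0.099]
0.1 0.12 20 [0.487 0.237 0.102] [0.5   0.287 0.119]
0.12 0.14 377 [0.49  0.238 0.12 ] [0.548 0.291 0.14 ]
[  41.89630221   36.79983089 -137.62563844]
```

>>> {"op": "jog_arm", "data": {
  "motion": [
    [1.5,1.3,0,0,0],
    [1.7,1.5,-1,0,0],
    [0.8,0.7,-2,0,0],
    [0,0,-2,0,0],
    [0,0,-1,0,0],
    [0,0,-0.5,0,0]
  ]
}}

```text
t: 20.2
tcp_pos: [0.5289, 0.2637, 0.2313]
tool_rot: [0.996, 0.082, -0.028, 0.019]
force: [0.1, -0.2, -0.5]
finger_gap: 1.0
```

```bash
python3 -c "
from h import *
st();print(np.array([520.5,267.5,160])-sense()['tcp_pos']*1000)
"
```

```text
t 20.2 tcp [528.9 263.7 231.3] toolx yaw 9.3 F [ 0.1 -0.2 -0.5] gap 1.0 sum 3.2049 toolz [-0.053 -0.043 -0.998] q6 1.7
[ -8.39584871   3.84402484 -71.33997895]
```

>>> {"op": "jog_arm", "data": {
  "motion": [
    [-0.5,0.2,-1.5,0,0],
    [-0.4,0.1,-1.8,0,0],
    [0,0,-1.5,0,0],
    [0,0,-1,0,0],
    [0,0,-0.5,0,0],
    [0,0,-0.2,0,0]
  ]
}}

```text
t: 20.7
tcp_pos: [0.5257, 0.2624, 0.1616]
tool_rot: [0.996, 0.078, -0.027, 0.02]
force: [-0.1, 0.5, 0.3]
finger_gap: 0.999
```

```bash
python3 -c "
from h import *
st();print(np.array([519.5,266.7,160])-sense()['tcp_pos']*1000)
s=snap('wrist','w15.png'); m=masks(s); blobs(s,m['red'],'knob',.15,.21)
"
```

```text
t 20.7 tcp [525.7 262.4 161.6] toolx yaw 8.9 F [-0.1  0.5  0.3] gap 0.999 sum 3.2039 toolz [-0.052 -0.044 -0.998] q6 1.72
[-6.19570772  4.25318914 -1.56614955]
knob px [266. 275.] 3230 ctr [524.4 268. ] [28.8 32.4] 30.8 zmed 0.1927 zmax 0.1993 slope [-0.455 -0.079]
```

View pics/w15.png

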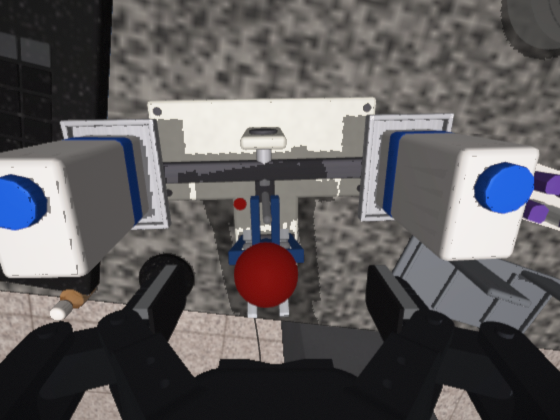

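The knob at (266,275) lies between the fingers, slightly left. Small correction, then closing gradually.

>>> {"op": "jog_arm", "data": {
  "motion": [
    [-0.2,0.4,0,0.5,40],
    [-0.1,0,0,0,80],
    [0,0,0,0,110],
    [0,0,0,0,130],
    [0,0,0,0,145],
    [0,0,0,0,155],
    [0,0,0,0,255],
    [0,0,0,0,255]
  ],
  "squeeze": 60
}}

```text
t: 21.42
tcp_pos: [0.5254, 0.2677, 0.1658]
tool_rot: [0.996, 0.083, -0.023, 0.019]
force: [-0.0, 0.2, -3.6]
finger_gap: 0.269
```

```bash
python3 -c "
from h import *
st()
s=snap('wrist','w16.png')
"
```

```text
t 21.42 tcp [525.4 267.7 165.8] toolx yaw 9.5 F [-0.   0.2 -3.6] gap 0.269 sum 3.1954 toolz [-0.043 -0.042 -0.998] q6 1.72
```

View pics/w16.png

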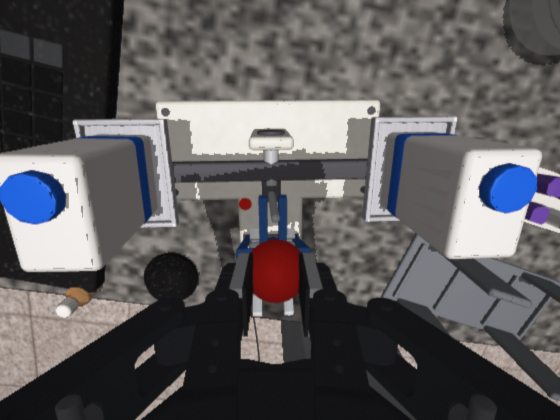

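```bash
python3 -c "
from h import *
st()
s=snapshot('wrist');m=masks(s); blobs(s,m['red'],'knob',.12,.25)
s=snapshot('top');m=masks(s); blobs(s,m['red'],'knobtop',.12,.25,20)
s=snapshot('scene'); im=cv2.cvtColor(s['img'],cv2.COLOR_RGB2BGR); cv2.imwrite('pics/s16.png',cv2.resize(im[150:330,140:340],None,fx=3.3,fy=3.3,interpolation=cv2.INTER_CUBIC))
"
```

```text
t 21.47 tcp [525.4 267.7 165.7] toolx yaw 9.5 F [ 0.8 -0.6 -0.1] gap 0.267 sum 3.1955 toolz [-0.043 -0.042 -0.998] q6 1.72
knob px [275. 271.] 2634 ctr [524.5 267.1] [29.4 25.6] 13.4 zmed 0.1938 zmax 0.1991 slope [-0.478 -0.092]
knobtop px [183. 206.] 45 ctr [511.7 265.6] [22.8 11.8] 90.0 zmed 0.1931 zmax 0.1997 slope [0.379 0.145]
```

View pics/s16.png

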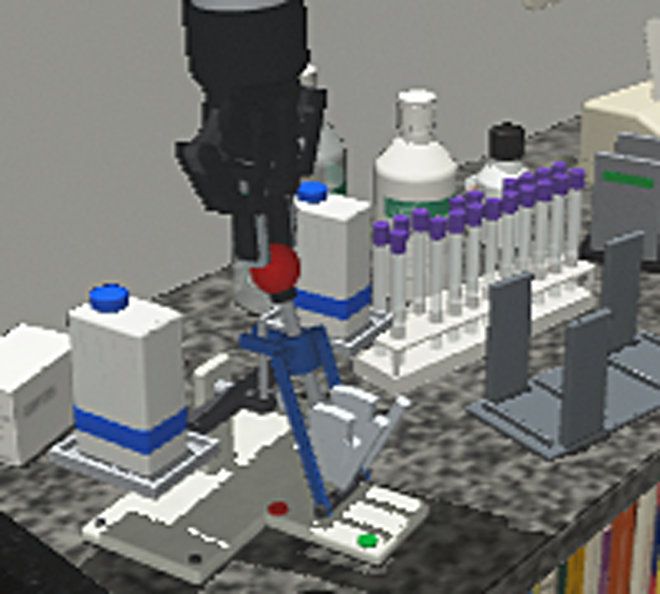

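The gap of 0.27 (about 23 mm) is less than the 34 mm ball, so the pads hold a chord. I'll check with depth where the finger tips are relative to the ball.

```bash
python3 -c "
from h import *
s=snapshot('wrist'); P=cloud(s)*1000
for v in range(235,345,10):
  print(v,[ (u,*P[v,u].round(0).astype(int)) for u in (232,240,246,252,258,275,295,303,310) if np.isfinite(P[v,u,0])])
im=cv2.cvtColor(s['img'],cv2.COLOR_RGB2BGR); cv2.imwrite('pics/w17.png',cv2.resize(im[215:345,190:360],None,fx=4.5,fy=4.5,interpolation=cv2.INTER_CUBIC))
"
```

```text
235 [(232, np.int64(457), np.int64(301), np.int64(1)), (240, np.int64(463), np.int64(291), np.int64(11)), (246, np.int64(473), np.int64(285), np.int64(30)), (252, np.int64(505), np.int64(280), np.int64(100)), (258, np.int64(506), np.int64(276), np.int64(101)), (275, np.int64(476), np.int64(254), np.int64(26)), (295, np.int64(485), np.int64(236), np.int64(40)), (303, np.int64(470), np.int64(219), np.int64(1)), (310, np.int64(471), np.int64(211), np.int64(1))]
245 [(232, np.int64(445), np.int64(299), np.int64(1)), (240, np.int64(499), np.int64(289), np.int64(110)), (246, np.int64(486), np.int64(284), np.int64(82)), (252, np.int64(489), np.int64(279), np.int64(85)), (258, np.int64(533), np.int64(278), np.int64(177)), (275, np.int64(538), np.int64(270), np.int64(184)), (295, np.int64(485), np.int64(238), np.int64(64)), (303, np.int64(510), np.int64(241), np.int64(116)), (310, np.int64(458), np.int64(209), np.int64(0))]
255 [(232, np.int64(431), np.int64(297), np.int64(-1)), (240, np.int64(535), np.int64(287), np.int64(193)), (246, np.int64(536), np.int64(284), np.int64(194)), (252, np.in
[... 3329 characters left out ...]
nt64(-870)), (275, np.int64(-374), np.int64(80), np.int64(-876)), (295, np.int64(68), np.int64(119), np.int64(-342)), (303, np.int64(521), np.int64(257), np.int64(222)), (310, np.int64(530), np.int64(257), np.int64(233))]
335 [(232, np.int64(545), np.int64(286), np.int64(260)), (240, np.int64(523), np.int64(283), np.int64(234)), (246, np.int64(516), np.int64(280), np.int64(226)), (252, np.int64(-444), np.int64(180), np.int64(-871)), (258, np.int64(-446), np.int64(151), np.int64(-878)), (275, np.int64(-436), np.int64(69), np.int64(-880)), (295, np.int64(57), np.int64(119), np.int64(-317)), (303, np.int64(107), np.int64(115), np.int64(-261)), (310, np.int64(526), np.int64(256), np.int64(233))]
```

View pics/w17.png

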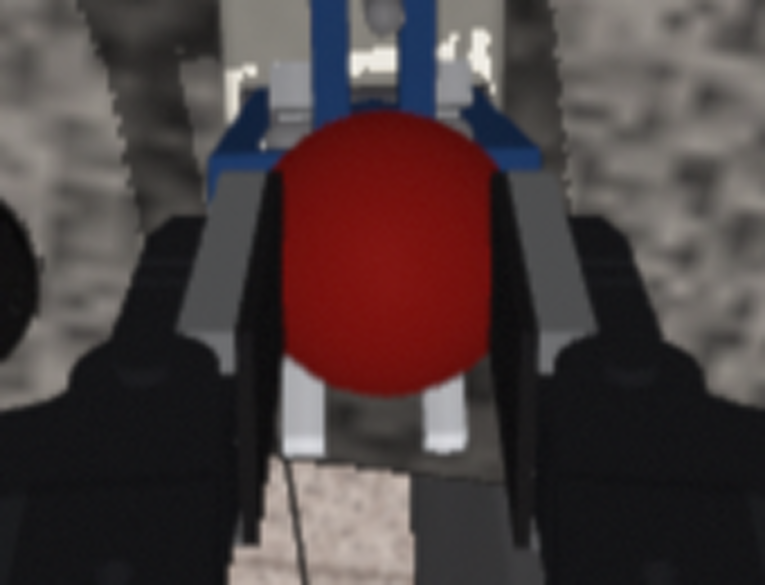

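```bash
python3 -c "
from h import *
s=snapshot('scene'); P=cloud(s)*1000
for v in range(206,240,3): print(v,[(u,*P[v,u].round(0).astype(int).tolist()) for u in (213,216,219,222,226)])
"
```

```text
206 [(213, 748, 83, 123), (216, 512, 294, 248), (219, 512, 285, 246), (222, 530, 260, 233), (226, 521, 256, 235)]
209 [(213, 511, 304, 245), (216, 514, 293, 241), (219, 514, 284, 238), (222, 530, 260, 227), (226, 521, 257, 228)]
212 [(213, 507, 308, 240), (216, 512, 295, 235), (219, 512, 286, 232), (222, 530, 260, 220), (226, 519, 259, 222)]
215 [(213, 508, 307, 233), (216, 515, 292, 227), (219, 513, 286, 225), (222, 530, 260, 212), (226, 521, 257, 214)]
218 [(213, 525, 292, 217), (216, 518, 290, 218), (219, 513, 285, 218), (222, 531, 260, 205), (226, 521, 257, 207)]
221 [(213, 522, 295, 212), (216, 515, 293, 213), (219, 514, 285, 211), (222, 534, 257, 196), (226, 523, 255, 198)]
224 [(213, 525, 293, 203), (216, 517, 291, 205), (219, 512, 288, 206), (222, 519, 272, 198), (226, 518, 261, 195)]
227 [(213, 522, 296, 198), (216, 515, 294, 200), (219, 511, 289, 199), (222, 516, 275, 193), (226, 510, 269, 193)]
230 [(213, 752, 82, 46), (216, 521, 289, 189), (219, 516, 284, 189), (222, 512, 279, 189), (226, 507, 273, 188)]
233 [(213, 755, 80, 35), (216, 525, 284, 179), (219, 515, 285, 183), (222, 510, 281, 183), (226, 505, 274, 182)]
236 [(213, 753, 82, 26), (216, 737, 85, 32), (219, 518, 283, 174), (222, 512, 280, 175), (226, 505, 275, 175)]
239 [(213, 756, 80, 15), (216, 740, 83, 21), (219, 730, 81, 23), (222, 515, 277, 165), (226, 508, 271, 165)]
```

Both cameras put the fingertips at z≈0.19 while the TCP reads 0.166. The real tips are therefore about 25 mm higher than assumed, and the pads pinch only the ball's crown. I'll open, go 2.7 cm lower, and regrip.

>>> {"op": "jog_arm", "data": {
  "motion": [
    [0,0,0,0,100],
    [0,0,0,0,80],
    [-0.2,0,-0.7,0,80],
    [-0.2,0,-1.0,0,80],
    [0,0,-0.7,0,80],
    [0,0,-0.2,0,80]
  ],
  "squeeze": 60
}}

```text
t: 22.22
tcp_pos: [0.5215, 0.2678, 0.138]
tool_rot: [0.996, 0.083, -0.022, 0.019]
force: [-0.7, -0.4, -0.4]
finger_gap: 0.684
```

```bash
python3 -c "
from h import *
st()
"
```

```text
t 22.22 tcp [521.5 267.8 138. ] toolx yaw 9.5 F [-0.7 -0.4 -0.4] gap 0.684 sum 3.1939 toolz [-0.042 -0.042 -0.998] q6 1.72
```

>>> {"op": "jog_arm", "data": {
  "motion": [
    [0,0,0,0,110],
    [0,0,0,0,130],
    [0,0,0,0,145],
    [0,0,0,0,255],
    [0,0,0,0,255]
  ],
  "squeeze": 60
}}

```text
t: 22.63
tcp_pos: [0.521, 0.2657, 0.1365]
tool_rot: [0.996, 0.084, -0.024, 0.021]
force: [-0.1, 1.7, -3.0]
finger_gap: 0.371
```

```bash
python3 -c "
from h import *
st()
s=snapshot('wrist');m=masks(s); blobs(s,m['red'],'knob',.12,.25)
s=snapshot('scene'); im=cv2.cvtColor(s['img'],cv2.COLOR_RGB2BGR); cv2.imwrite('pics/s18.png',cv2.resize(im[150:330,140:340],None,fx=3.3,fy=3.3,interpolation=cv2.INTER_CUBIC))
"
```

```text
t 22.63 tcp [521.  265.7 136.5] toolx yaw 9.5 F [-0.1  1.7 -3. ] gap 0.371 sum 3.1978 toolz [-0.044 -0.046 -0.998] q6 1.72
knob px [275. 294.] 4570 ctr [526.2 267.5] [27.4 32.5] 4.3 zmed 0.1923 zmax 0.199 slope [-0.508 -0.106]
```

View pics/s18.png

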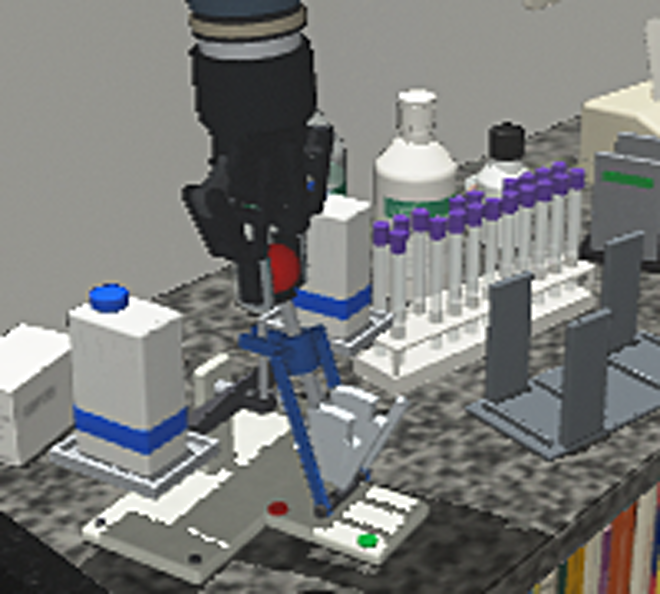

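Now it's a full-diameter grip (gap 0.37, about 33 mm). Drawing the knob out along the lever, direction (0.31, 0.05, 0.95).

>>> {"op": "jog_arm", "data": {
  "motion": [
    [0.15,0.03,0.5,0,255],
    [0.15,0.03,0.5,0,255],
    [0.15,0.03,0.5,0,255],
    [0.1,0,0.3,0,255]
  ],
  "squeeze": 80
}}

```text
t: 23.07
tcp_pos: [0.5263, 0.2667, 0.1533]
tool_rot: [0.996, 0.084, -0.025, 0.021]
force: [1.0, -0.2, -6.7]
finger_gap: 0.367
```

```bash
cat >> h.py <<'E'
B0=np.array([551.6,273.7]); by=np.radians(9.9); BX=np.array([np.cos(by),np.sin(by)])
def lev(k0=None):
    # knob position assumed rigid to tool: offset measured at grip: knob centre seated (519.3,268.0,180.6) when tcp (521.0,265.7,136.5)
    a=sense(); p=a['tcp_pos']*1000; k=p+np.array([519.3-521.0,268.0-265.7,180.6-136.5])
    d=(k[:2]-B0)@BX+85; n=(k[:2]-B0)@np.array([-BX[1],BX[0]]); h=k[2]-24
    print('knob est',k.round(1),'lean',np.arctan2(d,h).round(3),'swing',(0.32-np.arctan2(d,h)).round(3),'lift',(np.hypot(d,h)-165).round(1),'lat',n.round(1))
E
python3 -c "
from h import *
st();lev()"
```

```text
t 23.07 tcp [526.3 266.7 153.3] toolx yaw 9.5 F [ 1.  -0.2 -6.7] gap 0.367 sum 3.2 toolz [-0.047 -0.047 -0.998] q6 1.72
knob est [524.6 269.  197.4] lean 0.321 swing -0.001 lift 17.7 lat 0.0
```

>>> {"op": "jog_arm", "data": {
  "motion": [
    [0.1,0,0.3,0,255],
    [0.1,0,0.2,0,255]
  ]
}}

```text
t: 23.23
tcp_pos: [0.5279, 0.267, 0.1585]
tool_rot: [0.996, 0.084, -0.026, 0.021]
force: [-0.1, 0.7, -6.3]
finger_gap: 0.359
```

```bash
python3 -c "
from h import *
st();lev()
s=snapshot('wrist');m=masks(s); blobs(s,m['red'],'knob',.12,.25)
for th in np.linspace(.32,-.32,9):
  r=187; print(th.round(2),(B0+BX*(-85+r*np.sin(th))).round(1),(24+r*np.cos(th)).round(1))"
```

```text
t 23.23 tcp [527.9 267.  158.5] toolx yaw 9.5 F [-0.1  0.7 -6.3] gap 0.359 sum 3.2011 toolz [-0.048 -0.046 -0.998] q6 1.72
knob est [526.2 269.3 202.6] lean 0.32 swing -0.0 lift 23.2 lat 0.0
knob px [275. 294.] 4571 ctr [533.1 268.7] [28.2 31.9] 9.2 zmed 0.2142 zmax 0.2205 slope [-0.502 -0.102]
0.32 [525.8 269.2] 201.5
0.24 [511.7 266.7] 205.6
0.16 [497.2 264.2] 208.6
0.08 [482.6 261.7] 210.4
0.0 [467.9 259.1] 211.0
-0.08 [453.1 256.5] 210.4
-0.16 [438.5 254. ] 208.6
-0.24 [424.1 251.4] 205.6
-0.32 [409.9 249. ] 201.5
```

The ball top rose 21.5 mm, so the lift is about 22 mm and over the land. Swinging forwards along the arc in pieces.

>>> {"op": "jog_arm", "data": {
  "motion": [
    [-1.2,-0.2,0.3,0,255],
    [-1.4,-0.25,0.3,0,255],
    [-1.4,-0.25,0.2,0,255],
    [-0.8,-0.15,0,0,255]
  ]
}}

```text
t: 23.62
tcp_pos: [0.4886, 0.2605, 0.1683]
tool_rot: [0.996, 0.082, -0.015, 0.019]
force: [2.5, -0.2, -5.1]
finger_gap: 0.359
```

```bash
python3 -c "
from h import *
st();lev()
s=snapshot('wrist');m=masks(s); blobs(s,m['red'],'knob',.12,.25)"
```

```text
t 23.62 tcp [488.6 260.5 168.3] toolx yaw 9.4 F [ 2.5 -0.2 -5.1] gap 0.359 sum 3.18 toolz [-0.027 -0.04  -0.999] q6 1.73
knob est [486.9 262.8 212.4] lean 0.102 swing 0.218 lift 24.4 lat 0.4
knob px [276. 292.] 4550 ctr [493.3 262. ] [27.9 32. ] 7.5 zmed 0.2237 zmax 0.2303 slope [-0.484 -0.111]
```

>>> {"op": "jog_arm", "data": {
  "motion": [
    [-1.2,-0.2,0,0,255],
    [-1.4,-0.25,-0.1,0,255],
    [-1.4,-0.25,-0.1,0,255],
    [-0.8,-0.15,-0.2,0,255]
  ]
}}

```text
t: 24.0
tcp_pos: [0.4452, 0.2532, 0.1664]
tool_rot: [0.997, 0.078, -0.009, 0.017]
force: [-1.7, -0.4, -4.2]
finger_gap: 0.328
```

```bash
python3 -c "
from h import *
st();lev()"
```

```text
t 24.0 tcp [445.2 253.2 166.4] toolx yaw 9.0 F [-1.7 -0.4 -4.2] gap 0.328 sum 3.1667 toolz [-0.015 -0.035 -0.999] q6 1.75
knob est [443.5 255.5 210.5] lean -0.131 swing 0.451 lift 23.1 lat 0.6
```

```bash
python3 -c "
from h import *
s=snap('wrist','w19.png');m=masks(s); blobs(s,m['red'],'knob',.12,.25)
s=snapshot('scene'); im=cv2.cvtColor(s['img'],cv2.COLOR_RGB2BGR); cv2.imwrite('pics/s19.png',cv2.resize(im[150:330,140:340],None,fx=3.3,fy=3.3,interpolation=cv2.INTER_CUBIC))"
```

```text
knob px [275. 259.] 4595 ctr [461.6 257.3] [32.5 34.4] 23.0 zmed 0.2199 zmax 0.226 slope [-0.384 -0.084]
```

View pics/s19.png

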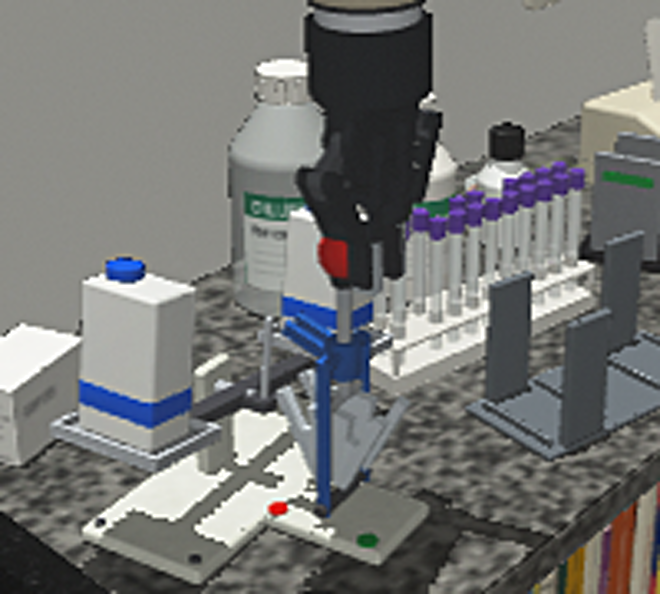

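View pics/w19.png

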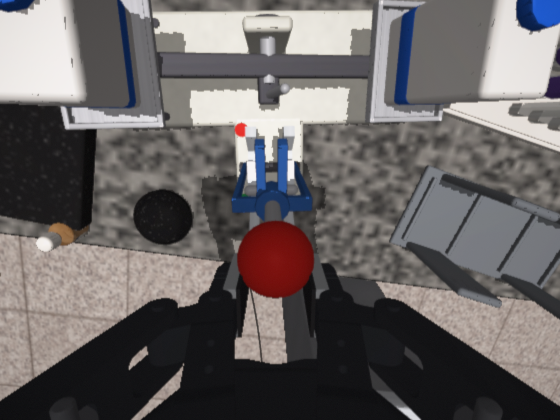

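The beam is free and the right pan is sinking. The ball has slid to the front edge of the pads (wrist (275,259)), so the grip is getting marginal. I'll release it on the land, where the pin rests, and regrip centred.

>>> {"op": "jog_arm", "data": {
  "motion": [
    [0,0,0,0,110],
    [0,0,0,0,90],
    [0,0,0,0,80]
  ]
}}

```text
t: 24.35
tcp_pos: [0.4458, 0.2535, 0.1677]
tool_rot: [0.996, 0.082, -0.009, 0.017]
force: [0.3, 0.6, 0.4]
finger_gap: 0.553
```

```bash
python3 -c "
from h import *
st()
s=snap('wrist','w20.png');m=masks(s); blobs(s,m['red'],'knob',.12,.25)
s=snapshot('top');m=masks(s); blobs(s,m['red'],'knob',.12,.25,20)
"
```

```text
t 24.35 tcp [445.8 253.5 167.7] toolx yaw 9.4 F [0.3 0.6 0.4] gap 0.553 sum 3.1677 toolz [-0.015 -0.036 -0.999] q6 1.74
knob px [276. 233.] 4545 ctr [473.7 259.1] [30.5 31.7] 49.0 zmed 0.2177 zmax 0.2237 slope [-0.325 -0.085]
knob px [185. 221.] 31 ctr [477.4 252.6] [20.6  8.2] 47.4 zmed 0.2168 zmax 0.2231 slope [-0.376  0.482]
```

View pics/w20.png

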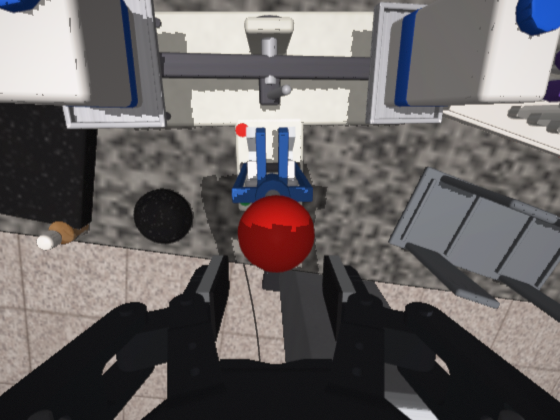

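The ball now rests on the land at x≈470 (lever near vertical, lift about 16 mm as expected). Advancing the open fingers around it and regripping harder.

>>> {"op": "jog_arm", "data": {
  "motion": [
    [0.8,0.2,-0.3,0.3,60],
    [0.9,0.2,-0.3,0,60],
    [0.7,0.1,-0.1,0,60],
    [0,0,0,0,60]
  ]
}}

```text
t: 24.78
tcp_pos: [0.474, 0.2593, 0.1602]
tool_rot: [0.996, 0.085, -0.008, 0.017]
force: [-0.4, -0.3, 0.1]
finger_gap: 0.762
```

```bash
python3 -c "
from h import *
st()
s=snap('wrist','w21.png');m=masks(s); blobs(s,m['red'],'knob',.12,.25)
"
```

```text
t 24.78 tcp [474.  259.3 160.2] toolx yaw 9.8 F [-0.4 -0.3  0.1] gap 0.762 sum 3.1647 toolz [-0.013 -0.036 -0.999] q6 1.73
knob px [279. 300.] 4579 ctr [475.1 258.7] [32.2 28.1] 81.8 zmed 0.217 zmax 0.2233 slope [-0.5   -0.101]
```

View pics/w21.png

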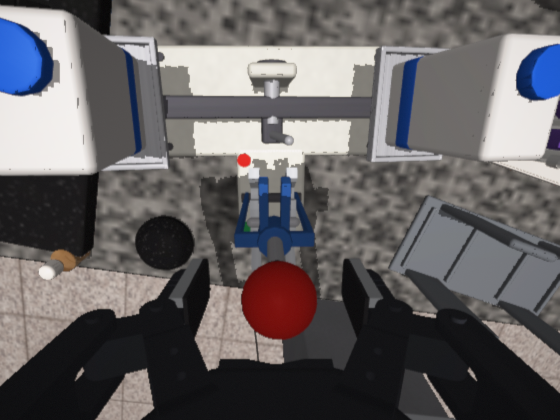

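>>> {"op": "jog_arm", "data": {
  "motion": [
    [0,0,0,0,90],
    [0,0,0,0,115],
    [0,0,0,0,135],
    [0,0,0,0,150],
    [0,0,0,0,255],
    [0,0,0,0,255]
  ],
  "squeeze": 110
}}

```text
t: 25.33
tcp_pos: [0.4732, 0.2576, 0.1603]
tool_rot: [0.996, 0.086, -0.009, 0.019]
force: [0.7, 1.4, -3.1]
finger_gap: 0.352
```

>>> {"op": "jog_arm", "data": {
  "motion": [
    [-0.3,0,0.4,0,255],
    [-0.6,-0.1,0.1,0,255],
    [-0.6,-0.1,0.1,0,255]
  ]
}}

```text
t: 25.58
tcp_pos: [0.4592, 0.2553, 0.1652]
tool_rot: [0.996, 0.085, -0.007, 0.019]
force: [3.9, -1.4, -5.8]
finger_gap: 0.356
```

```bash
python3 -c "
from h import *
st();
s=snap('wrist','w22.png');m=masks(s); blobs(s,m['red'],'knob',.12,.25)
"
```

```text
t 25.58 tcp [459.2 255.3 165.2] toolx yaw 9.7 F [ 3.9 -1.4 -5.8] gap 0.356 sum 3.1642 toolz [-0.011 -0.039 -0.999] q6 1.74
knob px [276. 297.] 4601 ctr [461.1 256.4] [28.4 31.3] 8.0 zmed 0.2218 zmax 0.2279 slope [-0.506 -0.113]
```

>>> {"op": "jog_arm", "data": {
  "motion": [
    [-0.8,-0.15,0.1,0,255],
    [-0.9,-0.15,-0.05,0,255],
    [-0.9,-0.15,-0.1,0,255]
  ]
}}

```text
t: 25.88
tcp_pos: [0.4368, 0.2513, 0.1661]
tool_rot: [0.996, 0.085, -0.0, 0.018]
force: [4.2, -1.0, -5.0]
finger_gap: 0.355
```

```bash
python3 -c "
from h import *
st();
s=snap('wrist','w23.png');m=masks(s); blobs(s,m['red'],'knob',.12,.25)
"
```

```text
t 25.88 tcp [436.8 251.3 166.1] toolx yaw 9.8 F [ 4.2 -1.  -5. ] gap 0.355 sum 3.1511 toolz [ 0.003 -0.036 -0.999] q6 1.75
knob px [276. 295.] 4579 ctr [438.6 252.5] [28.3 31.3] 5.5 zmed 0.2223 zmax 0.2288 slope [-0.489 -0.105]
```

>>> {"op": "jog_arm", "data": {
  "motion": [
    [-0.8,-0.15,-0.25,0,255],
    [-0.8,-0.15,-0.3,0,255],
    [-0.5,-0.1,-0.25,0,255]
  ]
}}

```text
t: 26.18
tcp_pos: [0.4166, 0.248, 0.1592]
tool_rot: [0.996, 0.084, 0.004, 0.017]
force: [5.8, -3.0, -3.9]
finger_gap: 0.354
```

```bash
python3 -c "
from h import *
st();
s=snap('wrist','w24.png');m=masks(s); blobs(s,m['red'],'knob',.12,.25)
s=snapshot('scene'); im=cv2.cvtColor(s['img'],cv2.COLOR_RGB2BGR); cv2.imwrite('pics/s24.png',cv2.resize(im[150:330,140:340],None,fx=3.3,fy=3.3,interpolation=cv2.INTER_CUBIC))"
```

```text
t 26.18 tcp [416.6 248.  159.2] toolx yaw 9.7 F [ 5.8 -3.  -3.9] gap 0.354 sum 3.1428 toolz [ 0.011 -0.033 -0.999] q6 1.76
knob px [276. 294.] 4543 ctr [418.5 249.2] [29.1 31.1] 6.8 zmed 0.215 zmax 0.2209 slope [-0.48  -0.109]
```

View pics/s24.png

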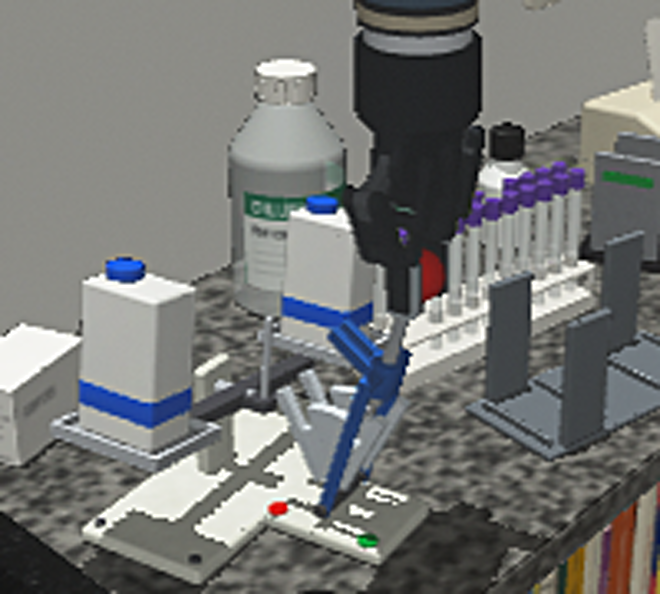

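The lever is nearly at the near notch. A last bit forwards, then lowering along the lever line.

>>> {"op": "jog_arm", "data": {
  "motion": [
    [-0.4,-0.05,-0.1,0,255],
    [-0.2,-0.05,-0.2,0,255],
    [0.1,0,-0.5,0,255]
  ]
}}

```text
t: 26.53
tcp_pos: [0.4019, 0.2463, 0.1505]
tool_rot: [0.996, 0.085, -0.006, 0.017]
force: [0.1, 0.2, 0.3]
finger_gap: -0.001
```

```bash
python3 -c "
from h import *
st();
s=snapshot('wrist');m=masks(s); blobs(s,m['red'],'knob',.12,.25)"
```

```text
t 26.53 tcp [401.9 246.3 150.5] toolx yaw 9.7 F [0.1 0.2 0.3] gap -0.001 sum 3.1622 toolz [-0.009 -0.036 -0.999] q6 1.76
knob px [278. 224.] 5875 ctr [433.1 253.3] [32.4 41.6] 84.2 zmed 0.2146 zmax 0.2206 slope [-0.285 -0.086]
```

The ball popped out of the grip because I pushed past the end of the gate. It now rests on the land at a lean of about -0.22. Reopening, advancing around it and regripping, this time stopping at the notch.

>>> {"op": "jog_arm", "data": {
  "motion": [
    [0,0,0,0,150],
    [0,0,0.2,0,60],
    [0,0,0,0,50],
    [0,0,0,0,50],
    [0.8,0.2,0.2,0,50],
    [1.0,0.2,0.1,0,50],
    [0.8,0.1,0.1,0,50],
    [0,0,0,0,50]
  ]
}}

```text
t: 27.25
tcp_pos: [0.4309, 0.2521, 0.1559]
tool_rot: [0.996, 0.085, -0.007, 0.017]
force: [-0.2, -0.3, -0.3]
finger_gap: 0.803
```

```bash
python3 -c "
from h import *
st();
s=snap('wrist','w25.png');m=masks(s); blobs(s,m['red'],'knob',.12,.25)"
```

```text
t 27.25 tcp [430.9 252.1 155.9] toolx yaw 9.8 F [-0.2 -0.3 -0.3] gap 0.803 sum 3.1635 toolz [-0.011 -0.036 -0.999] q6 1.75
knob px [280. 285.] 4810 ctr [439.9 252.7] [31.6 28.9] 75.7 zmed 0.2139 zmax 0.2199 slope [-0.472 -0.102]
```

View pics/w25.png

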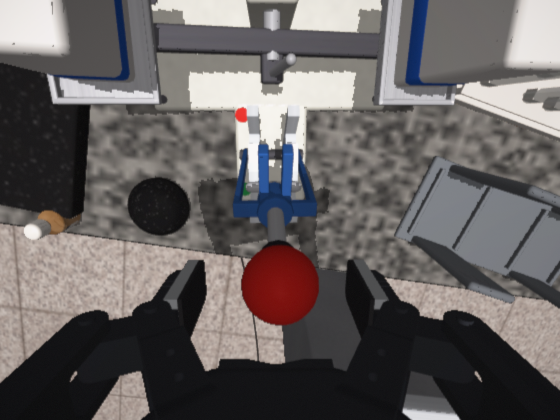

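>>> {"op": "jog_arm", "data": {
  "motion": [
    [0.4,0.05,0,0,80],
    [0.2,0,0,0,100],
    [0,0,0,0,125],
    [0,0,0,0,145],
    [0,0,0,0,255],
    [0,0,0,0,255]
  ],
  "squeeze": 110
}}

```text
t: 27.8
tcp_pos: [0.4364, 0.2511, 0.156]
tool_rot: [0.996, 0.085, -0.008, 0.019]
force: [1.5, 0.8, -2.5]
finger_gap: 0.355
```

```bash
python3 -c "
from h import *
st();
s=snap('wrist','w26.png');m=masks(s); blobs(s,m['red'],'knob',.12,.25)"
```

```text
t 27.8 tcp [436.4 251.1 156. ] toolx yaw 9.8 F [ 1.5  0.8 -2.5] gap 0.355 sum 3.1668 toolz [-0.013 -0.039 -0.999] q6 1.75
knob px [275. 295.] 4713 ctr [440.1 252.7] [27.8 31.5] 5.0 zmed 0.2137 zmax 0.2203 slope [-0.5   -0.105]
```

>>> {"op": "jog_arm", "data": {
  "motion": [
    [-0.3,-0.05,0.4,0,255],
    [-0.6,-0.1,0.1,0,255],
    [-0.6,-0.1,-0.2,0,255]
  ]
}}

```text
t: 28.1
tcp_pos: [0.4235, 0.249, 0.1586]
tool_rot: [0.996, 0.085, -0.005, 0.018]
force: [4.1, -0.7, -4.7]
finger_gap: 0.35
```

```bash
python3 -c "
from h import *
st();
s=snap('wrist','w26.png');m=masks(s); blobs(s,m['red'],'knob',.12,.25)"
```

```text
t 28.1 tcp [423.5 249.  158.6] toolx yaw 9.7 F [ 4.1 -0.7 -4.7] gap 0.35 sum 3.1608 toolz [-0.007 -0.038 -0.999] q6 1.75
knob px [276. 295.] 4720 ctr [427.3 250.4] [28.  31.4] 8.7 zmed 0.2164 zmax 0.2226 slope [-0.5   -0.109]
```

>>> {"op": "jog_arm", "data": {
  "motion": [
    [-0.5,-0.1,-0.15,0,255],
    [-0.4,-0.05,-0.2,0,255]
  ]
}}

```text
t: 28.32
tcp_pos: [0.4152, 0.2476, 0.155]
tool_rot: [0.996, 0.085, -0.002, 0.018]
force: [6.0, -1.6, -3.0]
finger_gap: 0.357
```

```bash
python3 -c "
from h import *
st();
s=snap('wrist','w26.png');m=masks(s); blobs(s,m['red'],'knob',.12,.25)"
```

```text
t 28.32 tcp [415.2 247.6 155. ] toolx yaw 9.7 F [ 6.  -1.6 -3. ] gap 0.357 sum 3.1554 toolz [-0.002 -0.036 -0.999] q6 1.76
knob px [276. 295.] 4725 ctr [418.4 249. ] [28.3 31.5] 4.6 zmed 0.2128 zmax 0.2191 slope [-0.495 -0.105]
```

Lean is about -0.31 and lift about 20 mm, so it's at the notch. Lowering along the lever.

>>> {"op": "jog_arm", "data": {
  "motion": [
    [0.1,0,-0.4,0,255],
    [0.15,0.03,-0.4,0,255]
  ]
}}

```text
t: 28.53
tcp_pos: [0.4178, 0.248, 0.1471]
tool_rot: [0.996, 0.085, -0.001, 0.018]
force: [3.0, -0.5, -2.2]
finger_gap: 0.358
```

```bash
python3 -c "
from h import *
st();
s=snap('wrist','w26.png');m=masks(s); blobs(s,m['red'],'knob',.12,.25)"
```

```text
t 28.53 tcp [417.8 248.  147.1] toolx yaw 9.7 F [ 3.  -0.5 -2.2] gap 0.358 sum 3.1531 toolz [ 0.001 -0.036 -0.999] q6 1.76
knob px [276. 295.] 4728 ctr [420.7 249.4] [28.4 31.2] 6.1 zmed 0.2049 zmax 0.2114 slope [-0.497 -0.105]
```

Lift is now about 12.7 mm, below the land height, with no upward resistance, so the pin is in the notch. Continuing down.

>>> {"op": "jog_arm", "data": {
  "motion": [
    [0.15,0.03,-0.5,0,255],
    [0.15,0.03,-0.5,0,255],
    [0.1,0,-0.2,0,255],
    [0,0,0,0,150],
    [0,0,0,0,120],
    [0,0,0,0,80],
    [0,0,0,0,60]
  ]
}}

```text
t: 29.17
tcp_pos: [0.4142, 0.2479, 0.1339]
tool_rot: [0.996, 0.085, -0.012, 0.019]
force: [0.2, 0.5, -0.3]
finger_gap: 0.764
```

```bash
python3 -c "
from h import *
st();
s=snap('wrist','w27.png');m=masks(s); blobs(s,m['red'],'knob',.12,.25)
s=snapshot('scene'); im=cv2.cvtColor(s['img'],cv2.COLOR_RGB2BGR); cv2.imwrite('pics/s27.png',cv2.resize(im[150:330,140:340],None,fx=3.3,fy=3.3,interpolation=cv2.INTER_CUBIC))"
```

```text
t 29.17 tcp [414.2 247.9 133.9] toolx yaw 9.7 F [ 0.2  0.5 -0.3] gap 0.764 sum 3.1737 toolz [-0.02  -0.039 -0.999] q6 1.75
knob px [277. 285.] 4939 ctr [424.3 249.8] [32.  28.7] 85.1 zmed 0.1935 zmax 0.2003 slope [-0.491 -0.095]
```

View pics/s27.png

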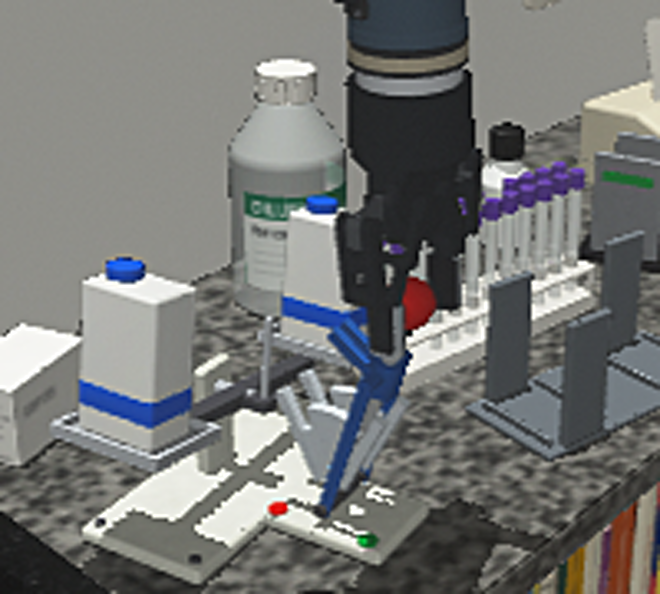

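The knob top is at 0.200 (0.199 when seated originally) and x≈417 (nominal seated 416.7), so the lever is seated in the near notch. The right pan is down. Raising, then turning 90° to grip across the cartridge length.

>>> {"op": "jog_arm", "data": {
  "motion": [
    [0,0,2,0,0],
    [0,0,3.5,0,0],
    [0,0,4,0,0],
    [0,0,4,0,0],
    [0.6,-0.4,2,7,0],
    [1.0,-0.8,0.2,7,0],
    [1.0,-0.8,0.2,7,0],
    [1.0,-0.8,0.2,7,0],
    [1.0,-0.8,0.2,7,0],
    [1.0,-0.8,0.2,7,0]
  ]
}}

```text
t: 30.1
tcp_pos: [0.4632, 0.2025, 0.3047]
tool_rot: [0.895, 0.445, -0.01, 0.026]
force: [0.2, 0.3, -0.2]
finger_gap: 0.998
```

>>> {"op": "jog_arm", "data": {
  "motion": [
    [1.0,-0.6,0.2,7,0],
    [1.0,-0.6,0.2,7,0],
    [1.0,-0.6,0.2,7,0],
    [1.0,-0.6,0.2,7,0],
    [1.0,-0.6,0.2,7,0],
    [1.0,-0.6,0.2,7,0],
    [0.4,0,0,6,0],
    [0,0,0,0,0]
  ]
}}

```text
t: 30.77
tcp_pos: [0.5275, 0.1628, 0.3142]
tool_rot: [0.628, 0.778, -0.003, 0.026]
force: [0.1, -0.1, 1.0]
finger_gap: 1.001
```

```bash
python3 -c "
from h import *
st();
s=snap('wrist','w28.png');m=masks(s); blobs(s,m['red'],'knob',.12,.25); blobs(s,m['white']|m['blue'],'cart',.155,.24)
s=snapshot('scene'); im=cv2.cvtColor(s['img'],cv2.COLOR_RGB2BGR); cv2.imwrite('pics/s28.png',cv2.resize(im[150:330,140:340],None,fx=3.3,fy=3.3,interpolation=cv2.INTER_CUBIC))"
```

```text
t 30.77 tcp [527.5 162.8 314.2] toolx yaw 102.2 F [ 0.1 -0.1  1. ] gap 1.001 sum 3.1093 toolz [ 0.037 -0.037 -0.999] q6 -0.08
knob px [172.  71.] 1316 ctr [422.5 249.4] [31.7 31.9] 77.4 zmed 0.1941 zmax 0.2 slope [-0.221 -0.027]
cart px [315. 207.] 1607 ctr [576.8 150.8] [59.  39.6] 10.5 zmed 0.1688 zmax 0.1796 slope [0.07  0.112]
```

View pics/w28.png

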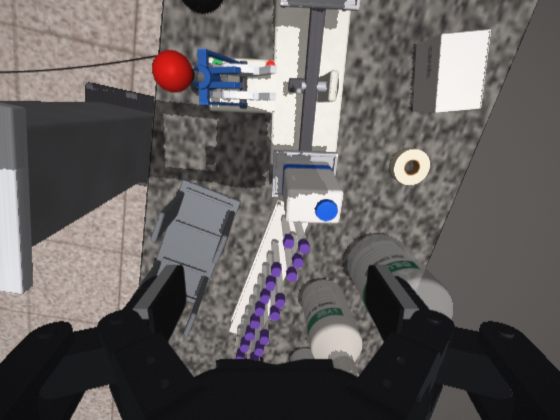

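View pics/s28.png

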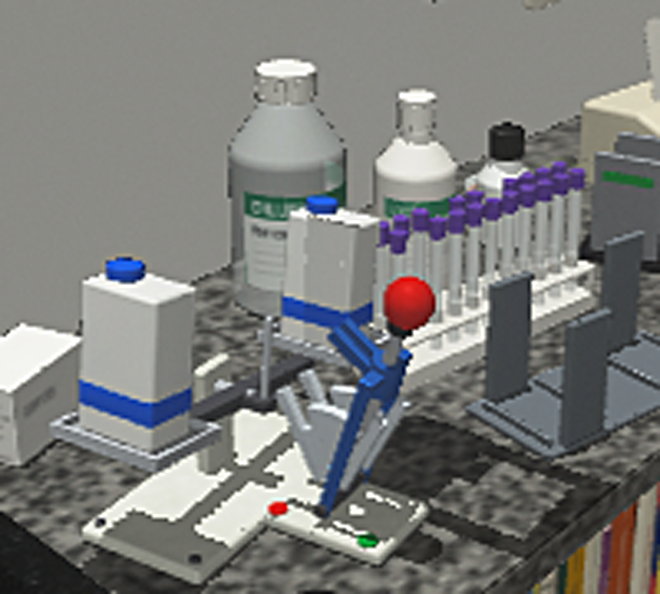

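The cartridge on the sunken right pan tops out at (576.8,150.8,169) and leans outward as expected. The left one is up and upright on its pan. Moving over and descending.

>>> {"op": "jog_arm", "data": {
  "motion": [
    [1.0,-0.2,0,-1,0],
    [1.5,-0.3,0,-1,0],
    [1.5,-0.3,-1,0,0],
    [0.6,-0.2,-3,0,0],
    [0,0,-3,0,0],
    [0,0,-3,0,0],
    [0,0,0,0,0]
  ]
}}

```text
t: 31.45
tcp_pos: [0.5776, 0.1544, 0.2136]
tool_rot: [0.649, 0.76, -0.0, 0.029]
force: [-0.7, -1.2, -0.7]
finger_gap: 0.999
```

```bash
python3 -c "
from h import *
p=st();print(np.array([576,152.6,101.5])-p)
s=snap('wrist','w29.png');m=masks(s);blobs(s,m['white']|m['blue'],'cart',.155,.24);P=cloud(s)
hsv=cv2.cvtColor(s['img'],cv2.COLOR_RGB2HSV);k=(hsv[...,0]>125)&(hsv[...,0]<150)&(hsv[...,1]>100)&(P[...,2]>.11);q=P[k];i=np.argsort(-q[:,1])[:5];print(q[i].round(3))"
```

```text
t 31.45 tcp [577.6 154.4 213.6] toolx yaw 99.0 F [-0.7 -1.2 -0.7] gap 0.999 sum 3.1027 toolz [ 0.043 -0.037 -0.998] q6 -0.04
[  -1.55567166   -1.75446357 -112.07873495]
cart px [289. 231.] 947 ctr [591.7 147.7] [23.  34.2] 35.9 zmed 0.1763 zmax 0.1792 slope [-0.233  0.21 ]
cart px [466. 415.] 248 ctr [732.9  47.9] [23.8 11.8] 10.3 zmed 0.2202 zmax 0.222 slope [ 0.017 -0.004]
[[0.564 0.166 0.309]
 [0.563 0.166 0.309]
 [0.564 0.166 0.309]
 [0.557 0.166 0.312]
 [0.557 0.165 0.312]]
```

View pics/w29.png

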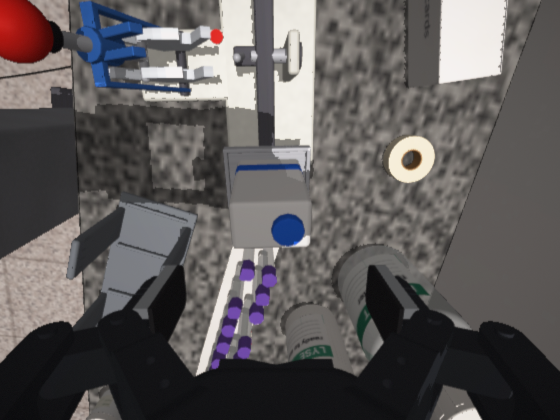

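>>> {"op": "jog_arm", "data": {
  "motion": [
    [-0.1,-0.1,-2,0,0],
    [-0.1,-0.1,-2.5,0,0],
    [0,0,-2.5,0,0],
    [0,0,-2,0,0],
    [0,0,0,0,0]
  ]
}}

```text
t: 31.92
tcp_pos: [0.5868, 0.1545, 0.135]
tool_rot: [0.651, 0.758, 0.009, 0.038]
force: [-0.1, -1.4, -0.3]
finger_gap: 1.001
```

```bash
python3 -c "
from h import *
p=st();print(np.array([576,152.6,101.5])-p)
s=snap('wrist','w30.png')"
```

```text
t 31.92 tcp [586.8 154.5 135. ] toolx yaw 98.7 F [-0.1 -1.4 -0.3] gap 1.001 sum 3.0767 toolz [ 0.069 -0.035 -0.997] q6 -0.03
[-10.77998752  -1.89691285 -33.5013867 ]
```

View pics/w30.png

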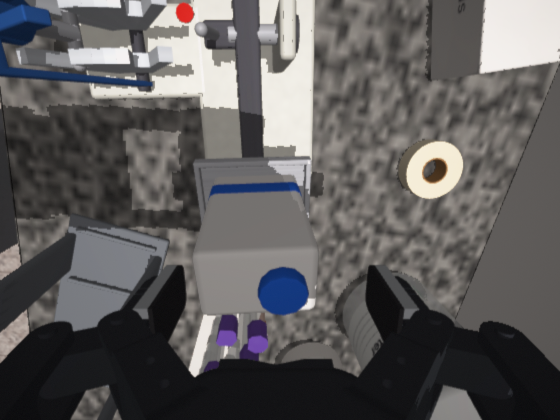

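The slow rows tilted the tool again (0.07 in the jaw plane). Fixing it with a ramped rise, then I'll descend in full-size rows with an abrupt stop.

>>> {"op": "jog_arm", "data": {
  "motion": [
    [-0.3,0,4,0,0],
    [-0.3,0,3,0,0],
    [0,0,2,0,0],
    [0,0,1,0,0],
    [0,0,0.5,0,0],
    [0,0,0.2,0,0]
  ]
}}

```text
t: 32.47
tcp_pos: [0.5881, 0.1562, 0.2628]
tool_rot: [0.651, 0.757, 0.017, 0.045]
force: [0.8, 0.5, 0.9]
finger_gap: 1.004
```

```bash
python3 -c "
from h import *
p=st();print(np.array([576,152.6,101.5])-p)"
```

```text
t 32.47 tcp [588.1 156.2 262.8] toolx yaw 98.5 F [0.8 0.5 0.9] gap 1.004 sum 3.0544 toolz [ 0.091 -0.033 -0.995] q6 -0.04
[ -12.08433229   -3.56806994 -161.27691588]
```

>>> {"op": "jog_arm", "data": {
  "motion": [
    [-3.5,-0.9,0,0,0],
    [-3.5,-0.9,0,0,0],
    [0,0,0,0,0]
  ]
}}

```text
t: 32.72
tcp_pos: [0.5184, 0.1381, 0.2663]
tool_rot: [0.651, 0.757, 0.02, 0.048]
force: [-0.4, 0.5, -0.9]
finger_gap: 1.001
```

```bash
python3 -c "
from h import *
p=st();print(sense()['q'].round(3))"
```

```text
t 32.72 tcp [518.4 138.1 266.3] toolx yaw 98.5 F [-0.4  0.5 -0.9] gap 1.001 sum 3.0464 toolz [ 0.098 -0.033 -0.995] q6 -0.05
[ 0.076  0.303  1.648 -0.045  1.095 -0.055]
```

>>> {"op": "jog_arm", "data": {
  "motion": [
    [2.0,0.5,0,0,0],
    [1.5,0.4,0,0,0],
    [1.0,0.2,0,0,0],
    [0.5,0.1,0,0,0],
    [0.2,0,0,0,0]
  ]
}}

```text
t: 33.13
tcp_pos: [0.5693, 0.1505, 0.269]
tool_rot: [0.652, 0.757, 0.02, 0.048]
force: [-1.1, -0.2, 0.9]
finger_gap: 0.999
```

```bash
python3 -c "
from h import *
p=st();print(sense()['q'].round(3));print(np.array([576,152.6,101.5])-p)"
```

```text
t 33.13 tcp [569.3 150.5 269. ] toolx yaw 98.4 F [-1.1 -0.2  0.9] gap 0.999 sum 3.0468 toolz [ 0.098 -0.033 -0.995] q6 -0.04
[ 0.092  0.377  1.522 -0.046  1.148 -0.04 ]
[   6.7399593     2.11607714 -167.54712981]
```

>>> {"op": "jog_arm", "data": {
  "motion": [
    [0.2,0.1,-4,0,0],
    [0,0,-4,0,0],
    [0,0,0,0,0]
  ]
}}

```text
t: 33.38
tcp_pos: [0.5751, 0.1518, 0.1905]
tool_rot: [0.652, 0.756, 0.023, 0.051]
force: [-1.3, -0.5, -1.4]
finger_gap: 1.003
```

```bash
python3 -c "
from h import *
p=st();print(sense()['q'].round(3));print(np.array([576,152.6,101.5])-p)"
```

```text
t 33.38 tcp [575.1 151.8 190.5] toolx yaw 98.4 F [-1.3 -0.5 -1.4] gap 1.003 sum 3.0373 toolz [ 0.108 -0.032 -0.994] q6 -0.03
[ 0.093  0.471  1.608 -0.051  0.958 -0.028]
[  0.85012793   0.81666005 -89.03869794]
```

>>> {"op": "jog_arm", "data": {
  "motion": [
    [0,0,1,0,0],
    [0,0,1,0,0],
    [0,0,1,0,0],
    [0,0,1,0,0]
  ]
}}

```text
t: 33.72
tcp_pos: [0.5734, 0.1514, 0.234]
tool_rot: [0.652, 0.757, 0.02, 0.049]
force: [-0.1, -1.2, -1.0]
finger_gap: 0.997
```

```bash
python3 -c "
from h import *
p=st();print(sense()['q'].round(3));print(np.array([576,152.6,101.5])-p)"
```

```text
t 33.72 tcp [573.4 151.4 234. ] toolx yaw 98.4 F [-0.1 -1.2 -1. ] gap 0.997 sum 3.045 toolz [ 0.1   -0.033 -0.994] q6 -0.03
[ 0.093  0.419  1.558 -0.048  1.068 -0.034]
[   2.60967038    1.21206742 -132.45601159]
```

>>> {"op": "jog_arm", "data": {
  "motion": [
    [-2,-0.5,1,0,0],
    [-2,-0.5,1,0,0],
    [-2,-0.5,1,0,0],
    [-2,-0.5,0,0,0],
    [3.9,1.0,0,0,0],
    [3.9,1.0,0,0,0],
    [0,0,0,0,0]
  ]
}}

```text
t: 34.3
tcp_pos: [0.5555, 0.1497, 0.2806]
tool_rot: [0.652, 0.757, 0.019, 0.049]
force: [1.0, 0.4, -0.3]
finger_gap: 1.002
```

```bash
python3 -c "
from h import *
p=st();print(sense()['q'].round(3));print(np.array([576,152.6,101.5])-p)"
```

```text
t 34.3 tcp [555.5 149.7 280.6] toolx yaw 98.4 F [ 1.   0.4 -0.3] gap 1.002 sum 3.0466 toolz [ 0.099 -0.034 -0.995] q6 -0.04
[ 0.093  0.345  1.539 -0.047  1.163 -0.039]
[  20.54183086    2.88702536 -179.05263687]
```

>>> {"op": "jog_arm", "data": {
  "motion": [
    [0.3,0,1.5,0,0],
    [0.3,0,1.5,0,0],
    [0.3,0,1.5,0,0],
    [0.3,0,1.5,0,0],
    [0.2,0,1,0,0],
    [0.2,0,0.5,0,0]
  ]
}}

```text
t: 34.8
tcp_pos: [0.5713, 0.1499, 0.3752]
tool_rot: [0.651, 0.757, 0.024, 0.053]
force: [-0.0, 0.0, 0.7]
finger_gap: 1.0
```

```bash
python3 -c "
from h import *
p=st();print(sense()['q'].round(3))"
```

```text
t 34.8 tcp [571.3 149.9 375.2] toolx yaw 98.4 F [-0.   0.   0.7] gap 1.0 sum 3.0329 toolz [ 0.112 -0.033 -0.993] q6 -0.05
[ 0.091  0.288  1.365 -0.044  1.381 -0.053]
```

>>> {"op": "jog_arm", "data": {
  "motion": [
    [0,0,-4,0,0],
    [0,0,-4,0,0],
    [0,0,0,0,0]
  ]
}}

```text
t: 35.05
tcp_pos: [0.5758, 0.1503, 0.3071]
tool_rot: [0.651, 0.756, 0.033, 0.062]
force: [-0.6, -0.5, -0.4]
finger_gap: 1.001
```

```bash
python3 -c "
from h import *
p=st();print(sense()['q'].round(3));print(np.array([576,152.6,101.5])-p)"
```

```text
t 35.05 tcp [575.8 150.3 307.1] toolx yaw 98.4 F [-0.6 -0.5 -0.4] gap 1.001 sum 3.0091 toolz [ 0.136 -0.031 -0.99 ] q6 -0.04
[ 0.091  0.334  1.483 -0.047  1.192 -0.044]
[ 1.82368702e-01  2.32633915e+00 -2.05641744e+02]
```

>>> {"op": "jog_arm", "data": {
  "motion": [
    [0,0,4,0,0],
    [0,0,4,0,0],
    [0,0,0,0,0]
  ]
}}

```text
t: 35.3
tcp_pos: [0.5721, 0.1498, 0.3917]
tool_rot: [0.651, 0.756, 0.03, 0.059]
force: [1.8, 0.4, 1.7]
finger_gap: 0.998
```

```bash
python3 -c "
from h import *
p=st();print(sense()['q'].round(3))"
```

```text
t 35.3 tcp [572.1 149.8 391.7] toolx yaw 98.4 F [1.8 0.4 1.7] gap 0.998 sum 3.017 toolz [ 0.128 -0.032 -0.991] q6 -0.05
[ 0.091  0.272  1.346 -0.044  1.399 -0.054]
```

>>> {"op": "jog_arm", "data": {
  "motion": [
    [0,0,-1.5,0,0],
    [0,0,-1.5,0,0],
    [0,0,-1.5,0,0],
    [0,0,-1.5,0,0],
    [0,0,-1.0,0,0],
    [0,0,-0.5,0,0],
    [0,0,-0.2,0,0]
  ]
}}

```text
t: 35.88
tcp_pos: [0.578, 0.1504, 0.3378]
tool_rot: [0.65, 0.756, 0.042, 0.071]
force: [-0.3, 0.4, 1.0]
finger_gap: 1.003
```

```bash
python3 -c "
from h import *
p=st();print(sense()['q'].round(3));print(np.array([576,152.6,101.5])-p)"
```

```text
t 35.88 tcp [578.  150.4 337.8] toolx yaw 98.4 F [-0.3  0.4  1. ] gap 1.003 sum 2.9815 toolz [ 0.163 -0.029 -0.986] q6 -0.05
[ 0.091  0.3    1.453 -0.047  1.229 -0.047]
[  -2.0395603     2.21640174 -236.29633324]
```

>>> {"op": "jog_arm", "data": {
  "motion": [
    [0,0,0,0,255],
    [0,0,0,0,255],
    [0,0,0,0,255],
    [0,0,0,0,255]
  ]
}}

```text
t: 36.22
tcp_pos: [0.5793, 0.1505, 0.3411]
tool_rot: [0.65, 0.755, 0.044, 0.073]
force: [0.8, 0.8, 0.1]
finger_gap: 0.453
```

```bash
python3 -c "
from h import *
p=st();print(sense()['q'].round(3))"
```

```text
t 36.22 tcp [579.3 150.5 341.1] toolx yaw 98.3 F [0.8 0.8 0.1] gap 0.453 sum 2.9771 toolz [ 0.167 -0.029 -0.985] q6 -0.05
[ 0.091  0.297  1.448 -0.047  1.232 -0.047]
```

>>> {"op": "jog_arm", "data": {
  "motion": [
    [0,0,2,0,255],
    [0,0,2,0,255],
    [0,0,2,0,255],
    [0,0,0,0,255]
  ]
}}

```text
t: 36.55
tcp_pos: [0.5786, 0.1504, 0.4031]
tool_rot: [0.65, 0.755, 0.043, 0.072]
force: [1.6, -0.0, 1.7]
finger_gap: -0.002
```

```bash
python3 -c "
from h import *
p=st();print(sense()['q'].round(3))"
```

```text
t 36.55 tcp [578.6 150.4 403.1] toolx yaw 98.4 F [ 1.6 -0.   1.7] gap -0.002 sum 2.9794 toolz [ 0.165 -0.029 -0.986] q6 -0.05
[ 0.091  0.258  1.34  -0.045  1.381 -0.054]
```

>>> {"op": "jog_arm", "data": {
  "motion": [
    [0,0,-1,0,255],
    [0,0,-1,0,255],
    [0,0,-1,0,255]
  ]
}}

```text
t: 36.8
tcp_pos: [0.5801, 0.1506, 0.3741]
tool_rot: [0.65, 0.755, 0.046, 0.075]
force: [-0.3, 0.2, -0.5]
finger_gap: -0.001
```

```bash
python3 -c "
from h import *
p=st();print(sense()['q'].round(3),sense()['qd'].round(2))"
```

```text
t 36.8 tcp [580.1 150.6 374.1] toolx yaw 98.3 F [-0.3  0.2 -0.5] gap -0.001 sum 2.9716 toolz [ 0.173 -0.028 -0.985] q6 -0.05
[ 0.091  0.273  1.395 -0.046  1.303 -0.05 ] [-0.    0.08  0.25 -0.   -0.32  0.01]
```

>>> {"op": "jog_arm", "data": {
  "motion": [
    [0,0,-1,0,255],
    [0,0,-1,0,255],
    [0,0,-1,0,255]
  ]
}}

```text
t: 37.05
tcp_pos: [0.5774, 0.1503, 0.337]
tool_rot: [0.65, 0.755, 0.043, 0.072]
force: [0.4, 0.5, -0.1]
finger_gap: 0.001
```

```bash
python3 -c "
from h import *
p=st();print(sense()['q'].round(3),sense()['qd'].round(2))"
```

```text
t 37.05 tcp [577.4 150.3 337. ] toolx yaw 98.4 F [ 0.4  0.5 -0.1] gap 0.001 sum 2.9787 toolz [ 0.166 -0.029 -0.986] q6 -0.05
[ 0.091  0.298  1.458 -0.047  1.223 -0.046] [-0.    0.11  0.25 -0.   -0.32  0.02]
```

>>> {"op": "jog_arm", "data": {
  "motion": [
    [0,0,-1,0,255],
    [0,0,-1,0,255],
    [0,0,-1,0,255],
    [0,0,-1,0,255],
    [0,0,-1,0,255],
    [0,0,-1,0,255],
    [0,0,-1,0,255],
    [0,0,-1,0,255]
  ]
}}

```text
t: 37.72
tcp_pos: [0.5664, 0.1494, 0.2354]
tool_rot: [0.65, 0.756, 0.034, 0.063]
force: [0.3, -0.9, 0.1]
finger_gap: -0.001
```

```bash
python3 -c "
from h import *
p=st();print(sense()['q'].round(3),sense()['qd'].round(2))"
```

```text
t 37.72 tcp [566.4 149.4 235.4] toolx yaw 98.4 F [ 0.3 -0.9  0.1] gap -0.001 sum 3.0052 toolz [ 0.14  -0.031 -0.99 ] q6 -0.03
[ 0.091  0.392  1.605 -0.051  1.007 -0.035] [-0.    0.17  0.2  -0.01 -0.32  0.02]
```

Slow constant downward rows with the jaws closed reduce the tilt. One more cycle: fast up, slow constant down.

>>> {"op": "jog_arm", "data": {
  "motion": [
    [0,0,4,0,255],
    [0,0,4,0,255],
    [0,0,4,0,255],
    [0,0,4,0,255],
    [0,0,-1,0,255],
    [0,0,-1,0,255],
    [0,0,-1,0,255],
    [0,0,-1,0,255],
    [0,0,-1,0,255],
    [0,0,-1,0,255]
  ]
}}

```text
t: 38.55
tcp_pos: [0.5519, 0.148, 0.3127]
tool_rot: [0.651, 0.757, 0.02, 0.049]
force: [-0.5, 0.5, 0.1]
finger_gap: 0.001
```

>>> {"op": "jog_arm", "data": {
  "motion": [
    [0,0,-1,0,255],
    [0,0,-1,0,255],
    [0,0,-1,0,255],
    [0,0,-1,0,255],
    [0,0,-1,0,255],
    [0,0,-1,0,255],
    [0,0,-1,0,255],
    [0,0,-1,0,255],
    [0,0,-1,0,255],
    [0,0,-1,0,255]
  ]
}}

```text
t: 39.38
tcp_pos: [0.5316, 0.1461, 0.1784]
tool_rot: [0.651, 0.758, 0.004, 0.033]
force: [0.7, -0.4, -0.2]
finger_gap: 0.002
```

```bash
python3 -c "
from h import *
p=st();print(sense()['q'].round(3),sense()['qd'].round(2))"
```

```text
t 39.38 tcp [531.6 146.1 178.4] toolx yaw 98.6 F [ 0.7 -0.4 -0.2] gap 0.002 sum 3.0912 toolz [ 0.054 -0.037 -0.998] q6 -0.03
[ 0.09   0.452  1.684 -0.051  0.955 -0.032] [-0.    0.2   0.19 -0.01 -0.34  0.02]
```

Tilt is down to 0.054. Going up and over the cartridge, opening, then descending in constant 1 cm rows.

>>> {"op": "jog_arm", "data": {
  "motion": [
    [0,0,4,0,255],
    [0.5,0.1,3,0,100],
    [2.0,0.3,0,0,0],
    [2.0,0.2,0,0.5,0],
    [0,0,0,0.5,0],
    [0,0,-1,0,0],
    [0,0,-1,0,0],
    [0,0,-1,0,0]
  ]
}}

```text
t: 40.05
tcp_pos: [0.5593, 0.1506, 0.1932]
tool_rot: [0.644, 0.765, -0.013, 0.016]
force: [-0.2, 0.2, 0.8]
finger_gap: 0.977
```

```bash
python3 -c "
from h import *
p=st();print(np.array([576,152.6,101.5])-p)"
```

```text
t 40.05 tcp [559.3 150.6 193.2] toolx yaw 99.8 F [-0.2  0.2  0.8] gap 0.977 sum 3.1387 toolz [ 0.007 -0.041 -0.999] q6 -0.06
[ 16.70908101   2.02929185 -91.67635794]
```

The tool is now vertical (0.007). Shifting over and descending.

>>> {"op": "jog_arm", "data": {
  "motion": [
    [0.8,0.1,0,0,0],
    [0.8,0.1,0,0,0],
    [0,0,-3,0,0],
    [0,0,-3,0,0],
    [0,0,0,0,0]
  ]
}}

```text
t: 40.47
tcp_pos: [0.5722, 0.1524, 0.1262]
tool_rot: [0.644, 0.765, -0.017, 0.013]
force: [-0.9, -0.6, -0.8]
finger_gap: 1.001
```

```bash
python3 -c "
from h import *
p=st();print(np.array([575,152.4,101.5])-p); snap('wrist','w31.png')"
```

```text
t 40.47 tcp [572.2 152.4 126.2] toolx yaw 99.8 F [-0.9 -0.6 -0.8] gap 1.001 sum 3.1479 toolz [-0.002 -0.042 -0.999] q6 -0.05
[  2.78574043  -0.03487046 -24.66436662]
```

View pics/w31.png

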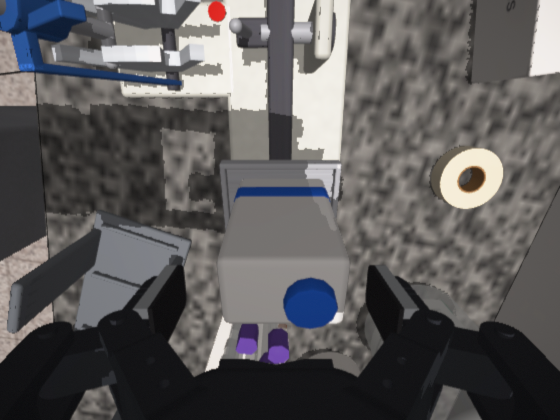

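Cartridge top is at u 220–346 (centre 283) between the fingers (276). Shifting 3 mm in x, going down 2.5 cm and closing gradually.

>>> {"op": "jog_arm", "data": {
  "motion": [
    [0.3,0,-1.2,0,0],
    [0,0,-1.2,0,0],
    [0,0,0,0,20],
    [0,0,0,0,40],
    [0,0,0,0,60],
    [0,0,0,0,75],
    [0,0,0,0,90],
    [0,0,0,0,255],
    [0,0,0,0,255]
  ],
  "squeeze": 60
}}

```text
t: 41.27
tcp_pos: [0.5784, 0.1529, 0.1076]
tool_rot: [0.644, 0.765, -0.014, 0.016]
force: [0.1, 0.2, -2.1]
finger_gap: 0.697
```

```bash
python3 -c "
from h import *
p=st();print(sense()['tool_rot'],sense()['tcp_pos']); snap('wrist','w32.png')
s=snapshot('scene'); im=cv2.cvtColor(s['img'],cv2.COLOR_RGB2BGR); cv2.imwrite('pics/s32.png',cv2.resize(im[150:330,140:340],None,fx=3.3,fy=3.3,interpolation=cv2.INTER_CUBIC))"
```

```text
t 41.27 tcp [578.4 152.9 107.6] toolx yaw 99.8 F [ 0.1  0.2 -2.1] gap 0.697 sum 3.1403 toolz [ 0.006 -0.041 -0.999] q6 -0.05
[ 0.64376645  0.76493564 -0.01394816  0.0156103 ] [0.57840656 0.15287863 0.10755974]
```

View pics/s32.png

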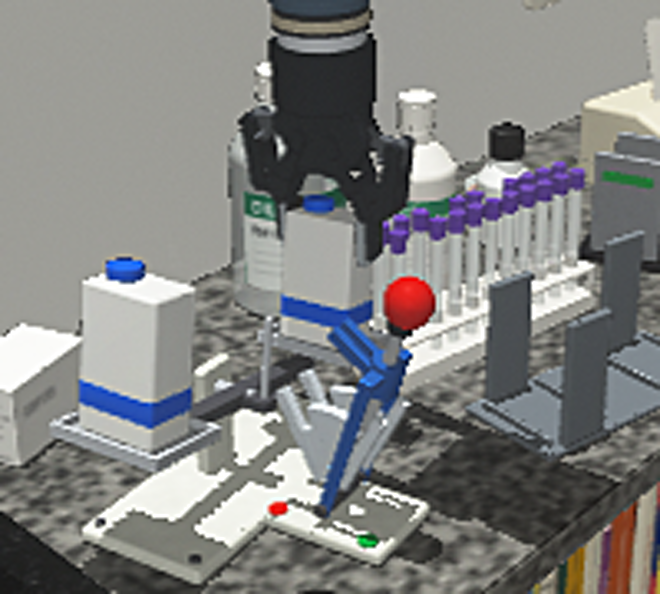

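View pics/w32.png

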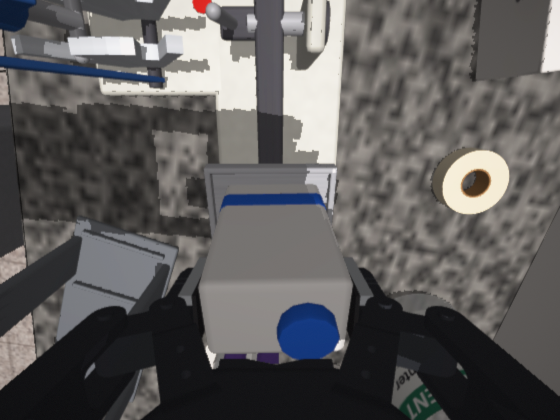

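A firm grip across the 60 mm length (gap 0.697, about 59 mm). Lifting straight up.

>>> {"op": "jog_arm", "data": {
  "motion": [
    [0,0,0.5,0,255],
    [0,0,1.0,0,255],
    [0,0,2,0,255],
    [0,0,3.5,0,255],
    [0,0,4,0,255],
    [0,0,4,0,255],
    [0,0,0,0,255]
  ],
  "squeeze": 80
}}

```text
t: 41.95
tcp_pos: [0.5752, 0.1528, 0.2625]
tool_rot: [0.644, 0.765, -0.016, 0.013]
force: [2.3, -0.1, -3.3]
finger_gap: 0.69
```

```bash
python3 -c "
from h import *
p=st();
s=snapshot('scene'); im=cv2.cvtColor(s['img'],cv2.COLOR_RGB2BGR); cv2.imwrite('pics/s33.png',cv2.resize(im[120:300,140:340],None,fx=3.3,fy=3.3,interpolation=cv2.INTER_CUBIC))"
```

```text
t 41.95 tcp [575.2 152.8 262.5] toolx yaw 99.8 F [ 2.3 -0.1 -3.3] gap 0.69 sum 3.1472 toolz [-0.001 -0.041 -0.999] q6 -0.06
```

View pics/s33.png

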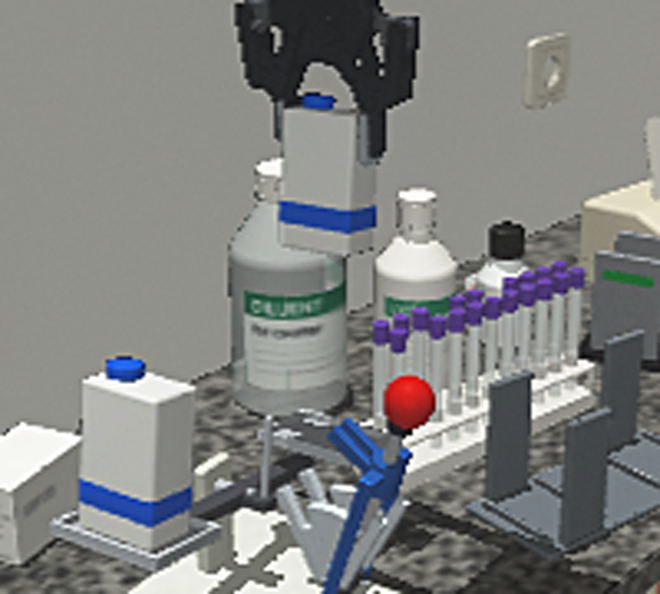

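The cartridge hangs securely and the beam stays put. Carrying it inward of the bottles, over the tube rack, to the bay.

>>> {"op": "jog_arm", "data": {
  "motion": [
    [-1.0,-1.0,0.3,0,255],
    [-1.8,-2.2,0.2,0,255],
    [-1.8,-2.2,0.2,0.5,255],
    [-1.8,-2.2,0.2,0.5,255],
    [-1.0,-2.6,0.2,0.5,255],
    [-0.5,-2.8,0.2,0.5,255],
    [0,-2.8,0.2,0.5,255],
    [0,-2.8,0.2,0.5,255],
    [0,-2.8,0.2,0.5,255],
    [0,-2.8,0.2,0.5,255]
  ]
}}

```text
t: 42.83
tcp_pos: [0.4769, -0.089, 0.2696]
tool_rot: [0.611, 0.791, -0.021, -0.001]
force: [0.7, -0.4, -4.4]
finger_gap: 0.692
```

```bash
python3 -c "
from h import *
p=st();print(np.array([559.4,-270.2,0])-p)"
```

```text
t 42.83 tcp [476.9 -89.  269.6] toolx yaw 104.7 F [ 0.7 -0.4 -4.4] gap 0.692 sum 3.1553 toolz [-0.028 -0.032 -0.999] q6 -0.63
[  82.50038007 -181.16054714 -269.5797947 ]
```

>>> {"op": "jog_arm", "data": {
  "motion": [
    [1.0,-2.5,0.2,0,255],
    [1.2,-2.5,0.2,0,255],
    [1.2,-2.5,0.2,0,255],
    [1.2,-2.5,0.2,0,255],
    [1.2,-2.5,0.1,0,255],
    [1.2,-2.5,0.1,0,255],
    [0.6,-1.5,0,0,255],
    [0,0,0,0,255]
  ]
}}

```text
t: 43.5
tcp_pos: [0.5449, -0.2641, 0.2669]
tool_rot: [0.614, 0.789, -0.024, -0.013]
force: [0.8, -0.2, -3.8]
finger_gap: 0.692
```

```bash
python3 -c "
from h import *
p=st();print(np.array([559.4,-270.2,0])-p)
s=snap('wrist','w34.png');m=masks(s); blobs(s,m['white']|m['blue'],'cart',.25,.36)
s=snapshot('scene'); im=cv2.cvtColor(s['img'],cv2.COLOR_RGB2BGR); cv2.imwrite('pics/s34.png',cv2.resize(im[80:260,250:450],None,fx=3.3,fy=3.3,interpolation=cv2.INTER_CUBIC))
s=snapshot('top'); im=cv2.cvtColor(s['img'],cv2.COLOR_RGB2BGR); cv2.imwrite('pics/t34.png',cv2.resize(im[130:280,310:470],None,fx=3.8,fy=3.8,interpolation=cv2.INTER_CUBIC))"
```

```text
t 43.5 tcp [ 544.9 -264.1  266.9] toolx yaw 104.3 F [ 0.8 -0.2 -3.8] gap 0.692 sum 3.1706 toolz [-0.05  -0.021 -0.999] q6 -0.85
[  14.50465027   -6.0727519  -266.90016288]
cart px [272. 199.] 1070 ctr [ 536.4 -237.7] [60.2  5.4] 14.6 zmed 0.2594 zmax 0.2689 slope [ 1.026 -4.17 ]
cart px [275. 286.] 584 ctr [ 545.5 -250.2] [52.3  3.2] 14.2 zmed 0.3299 zmax 0.3328 slope [-0.17   0.348]
cart px [307. 332.] 2887 ctr [ 557.4 -269.4] [45.  30.2] 16.3 zmed 0.3351 zmax 0.3387 slope [-0.023  0.089]
```

View pics/w34.png

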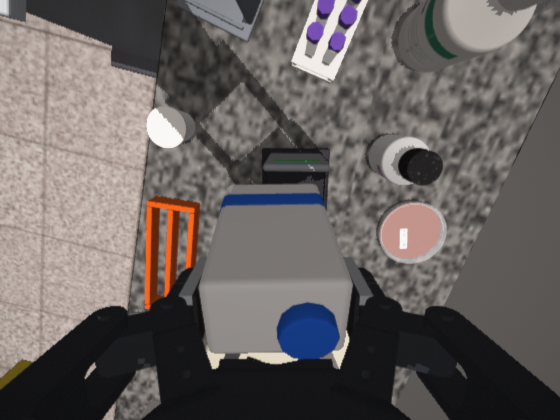

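View pics/s34.png

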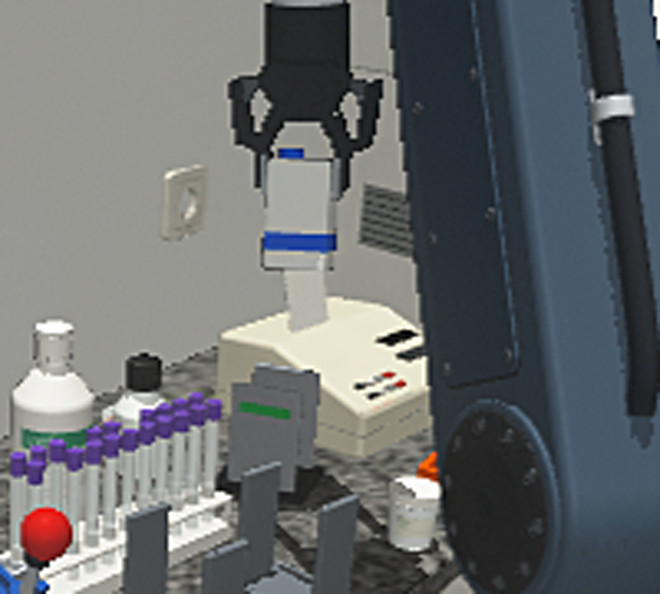

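The grip is unchanged in transit. The cartridge still leans about 0.15 rad from the tilted pan, so it would pass the cheeks with under 2 mm to spare. I'll compute its pose and consider standing it on the free counter to set it upright first.

```bash
cat >> h.py <<'E'
_C=np.eye(4); _C[:3,:3]=R.from_euler('zx',[0,0]).as_matrix(); _C[:3,:3]=(R.from_euler('z',9.9,degrees=True)*R.from_euler('x',0.15)).as_matrix(); _C[:3,3]=[571.8,165,68.5]
TC_C=np.linalg.inv(T([0.64376645,0.76493564,-0.01394816,0.0156103],[578.4,152.9,107.6]))@_C
E
python3 -c "
from h import *
p=st();M=cart(TC_C); X=R.from_euler('z',-14.3,degrees=True).as_matrix(); print('axis in bay frame',(X@M[:3,2]).round(3))
B=np.array([559.4,-270.2,8]); 
c=np.array([[a,b,h,1] for a in(-30,30) for b in(-20,20) for h in (0,100)]); q=(M@c.T).T[:,:3]; q=(X@(q-B).T).T; print('extent bay frame',q.min(0).round(1),q.max(0).round(1))
P=np.load('top.npy'); m=(P[...,0]>.40)&(P[...,0]<.53)&(P[...,1]>-.215)&(P[...,1]<-.12)
for x in np.arange(.40,.54,.02): print(round(x,2),[round(float(np.nanmax(np.where((abs(P[...,0]-x)<.01)&(abs(P[...,1]-y)<.01),P[...,2],-1))),3) for y in np.arange(-.25,-.09,.02)])
"

```

```text
t 43.65 tcp [ 543.1 -259.6  267.1] toolx yaw 104.4 F [-0.2  1.5 -4.3] gap 0.687 sum 3.1753 toolz [-0.053 -0.017 -0.998] q6 -0.85
cart bottom [ 533.2 -247.1  228.8] axis [ 0.098 -0.168  0.981] yaw 14.5
axis in bay frame [ 0.053 -0.187  0.981]
extent bay frame [-49.8  -9.6 215.5] [ 15.7  48.6 324.3]
0.4 [0.06, 0.058, 0.057, 0.006, 0.003, 0.005, 0.004, 0.009]
0.42 [0.054, 0.056, 0.004, 0.004, 0.003, 0.003, 0.003, 0.008]
0.44 [0.002, 0.003, 0.004, 0.002, 0.005, 0.004, 0.006, 0.013]
0.46 [0.003, 0.006, 0.004, 0.005, 0.002, 0.003, 0.004, 0.007]
0.48 [0.004, 0.003, 0.003, 0.002, 0.004, 0.005, 0.004, 0.005]
0.5 [0.008, 0.007, 0.005, 0.005, 0.005, 0.005, 0.004, 0.004]
0.52 [0.113, 0.113, 0.003, 0.006, 0.004, 0.006, 0.132, 0.135]
0.54 [0.112, 0.114, 0.004, 0.004, 0.004, 0.003, 0.138, 0.138]
```

With the lean at 0.187 rad it would not fit (58 mm against 58 mm). I'll stand it upright on the clear counter spot at about (0.47,-0.175), regrip there, then load the bay.

>>> {"op": "jog_arm", "data": {
  "motion": [
    [-1.8,2.1,0,0,255],
    [-2.2,2.5,0,0,255],
    [-2.0,2.3,-1,0,255],
    [0,0,-3,0,255],
    [0,0,-3.5,0,255],
    [0,0,-3.5,0,255],
    [0,0,-3,0,255],
    [0,0,-2,0,255],
    [0,0,-1,0,255],
    [0,0,-1,0,255]
  ]
}}

```text
t: 44.48
tcp_pos: [0.474, -0.1716, 0.0855]
tool_rot: [0.608, 0.794, -0.021, -0.015]
force: [0.1, 0.4, -4.8]
finger_gap: 0.686
```

```bash
python3 -c "
from h import *
p=st();M=cart(TC_C); c=np.array([[a,b,0,1] for a in(-30,30) for b in(-20,20)]); print('low',(M@c.T).T[:,:3].round(1))
snap('wrist','w35.png')"
```

```text
t 44.48 tcp [ 474.  -171.6   85.5] toolx yaw 105.1 F [ 0.1  0.4 -4.8] gap 0.686 sum 3.1758 toolz [-0.048 -0.015 -0.999] q6 -0.77
cart bottom [ 464.1 -159.2   47.3] axis [ 0.096 -0.17   0.981] yaw 15.2
low [[ 440.1 -186.    45. ]
 [ 430.2 -148.    52.5]
 [ 498.  -170.3   42. ]
 [ 488.  -132.3   49.5]]
```

View pics/w35.png

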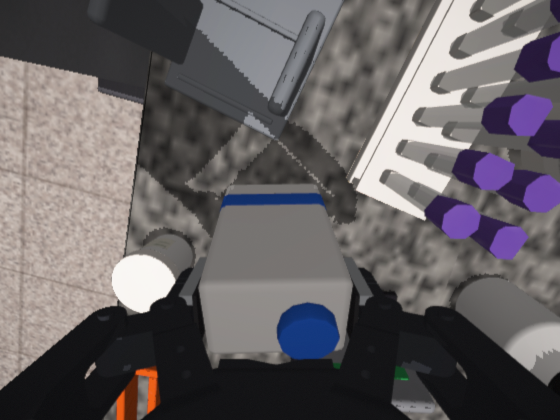

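>>> {"op": "jog_arm", "data": {
  "motion": [
    [0,-0.3,-1,0,255],
    [0,-0.2,-1,0,255],
    [0,0,-1,0,255],
    [0,0,-0.5,0,255],
    [0,0,-0.3,0,255]
  ]
}}

```text
t: 44.95
tcp_pos: [0.4735, -0.1741, 0.0449]
tool_rot: [0.607, 0.795, -0.02, -0.015]
force: [-0.4, -0.7, -3.8]
finger_gap: 0.69
```

```bash
python3 -c "
from h import *
p=st();M=cart(TC_C); c=np.array([[a,b,0,1] for a in(-30,30) for b in(-20,20)]); print('low',(M@c.T).T[:,2].round(1))"
```

```text
t 44.95 tcp [ 473.5 -174.1   44.9] toolx yaw 105.3 F [-0.4 -0.7 -3.8] gap 0.69 sum 3.1763 toolz [-0.049 -0.014 -0.999] q6 -0.77
cart bottom [ 463.5 -161.7    6.7] axis [ 0.097 -0.17   0.981] yaw 15.4
low [ 4.4 11.9  1.4  9. ]
```

>>> {"op": "jog_arm", "data": {
  "motion": [
    [0,0,-0.3,0,255],
    [0,0,-0.3,0,255],
    [0,0,-0.3,0,255]
  ],
  "squeeze": 25
}}

```text
t: 45.2
tcp_pos: [0.4736, -0.1745, 0.0425]
tool_rot: [0.606, 0.795, -0.021, -0.014]
force: [-5.1, 4.4, 23.7]
finger_gap: 0.692
```

```bash
python3 -c "
from h import *
p=st()"
```

```text
t 45.2 tcp [ 473.6 -174.5   42.5] toolx yaw 105.3 F [-5.1  4.4 23.7] gap 0.692 sum 3.1756 toolz [-0.048 -0.016 -0.999] q6 -0.77
```

Firm contact. Opening so it settles flat.

>>> {"op": "jog_arm", "data": {
  "motion": [
    [0,0,0.1,0,60],
    [0,0,0.1,0,40],
    [0,0,0,0,20],
    [0,0,0,0,20],
    [0,0,0,0,20]
  ]
}}

```text
t: 45.62
tcp_pos: [0.4752, -0.1761, 0.0485]
tool_rot: [0.606, 0.795, -0.021, -0.011]
force: [-1.3, -0.2, -1.0]
finger_gap: 0.923
```

```bash
python3 -c "
from h import *
p=st(); s=snap('wrist','w36.png');m=masks(s); blobs(s,m['white']|m['blue'],'cart',.09,.125); 
s=snapshot('scene'); im=cv2.cvtColor(s['img'],cv2.COLOR_RGB2BGR); cv2.imwrite('pics/s36.png',cv2.resize(im[150:320,250:450],None,fx=3.3,fy=3.3,interpolation=cv2.INTER_CUBIC))"
```

```text
t 45.62 tcp [ 475.2 -176.1   48.5] toolx yaw 105.3 F [-1.3 -0.2 -1. ] gap 0.923 sum 3.1689 toolz [-0.043 -0.02  -0.999] q6 -0.77
cart px [492. 145.] 111 ctr [535.8 -92.4] [5.3 0.8] 30.2 zmed 0.097 zmax 0.1064 slope [-1.688  3.036]
cart px [250. 253.] 3190 ctr [ 463. -164.] [56.1 28.7] 21.6 zmed 0.1007 zmax 0.1026 slope [-0.005 -0.011]
cart px [282. 280.] 2868 ctr [ 477.1 -162.1] [23.1 23.1] 68.9 zmed 0.1094 zmax 0.1116 slope [ 0.014 -0.106]
```

View pics/w36.png

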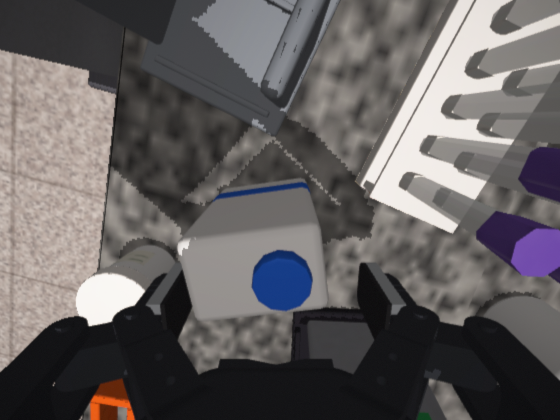

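View pics/s36.png

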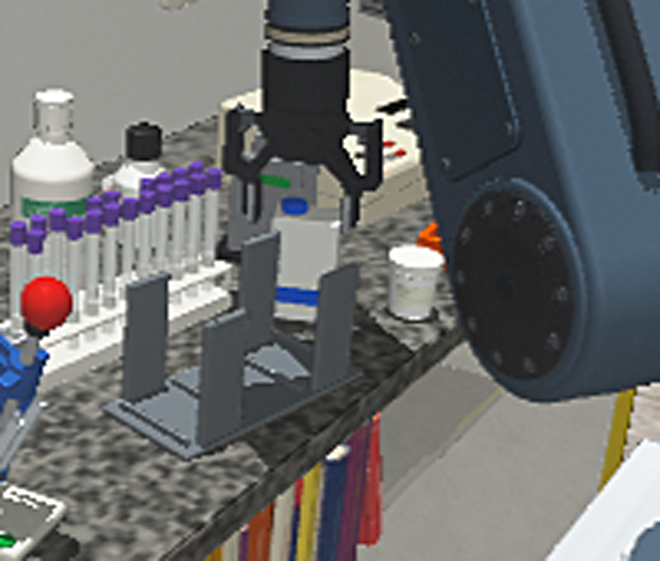

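The cartridge stands upright on the counter (flat top at z 0.101), turned a few degrees. Measuring its pose for the regrip.

```bash
python3 -c "
from h import *
p=st(); s=snapshot('wrist');m=masks(s);P=cloud(s);k=(m['white']|m['blue'])&(P[...,2]>.094)&(P[...,2]<.114); k[:,:160]=0;k[:,360:]=0
q=(P[k][:,:2]*1000).astype(np.float32); r=cv2.minAreaRect(q); print(r)
kc=k&m['blue']&(P[...,2]>.105); c=cv2.minAreaRect((P[kc][:,:2]*1000).astype(np.float32)); print('cap',c)
v=np.array(c[0])-np.array(r[0]); print('cap-ctr',v,np.degrees(np.arctan2(v[1],v[0])))
"
```

```text
t 45.72 tcp [ 475.  -176.    48.2] toolx yaw 105.3 F [-1.6  0.1 -0.2] gap 0.924 sum 3.1696 toolz [-0.044 -0.02  -0.999] q6 -0.77
((463.13397216796875, -164.96737670898438), (56.098880767822266, 31.03127670288086), 21.291826248168945)
cap ((476.99298095703125, -162.03895568847656), (22.90020751953125, 23.230560302734375), 41.58052444458008)
cap-ctr [13.85900879  2.92842102] 11.931148246077708
```

>>> {"op": "jog_arm", "data": {
  "motion": [
    [-0.5,0.4,0,3,0],
    [-0.5,0.5,-0.4,3,0],
    [0,0,-0.8,0,0],
    [0,0,0,0,10]
  ]
}}

```text
t: 46.1
tcp_pos: [0.4673, -0.1681, 0.0354]
tool_rot: [0.563, 0.826, -0.021, -0.008]
force: [-0.3, 0.9, -0.1]
finger_gap: 0.964
```

```bash
python3 -c "
from h import *
p=st(); s=snap('wrist','w37.png')"
```

```text
t 46.1 tcp [ 467.3 -168.1   35.4] toolx yaw 111.5 F [-0.3  0.9 -0.1] gap 0.964 sum 3.1605 toolz [-0.037 -0.026 -0.999] q6 -0.86
```

View pics/w37.png

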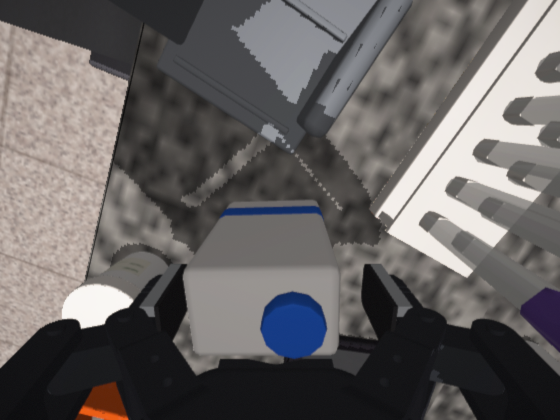

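Aligned now (cartridge top u 187–338). Closing gradually.

>>> {"op": "jog_arm", "data": {
  "motion": [
    [-0.4,-0.1,0,0,20],
    [0,0,0,0,40],
    [0,0,0,0,60],
    [0,0,0,0,75],
    [0,0,0,0,90],
    [0,0,0,0,255],
    [0,0,0,0,255]
  ],
  "squeeze": 60
}}

```text
t: 46.73
tcp_pos: [0.4645, -0.1701, 0.0363]
tool_rot: [0.565, 0.825, -0.021, -0.007]
force: [0.8, 0.7, -1.0]
finger_gap: 0.7
```

```bash
python3 -c "
from h import *
p=st(); print(sense()['tool_rot'],sense()['tcp_pos'])
s=snap('wrist','w38.png');m=masks(s);P=cloud(s);k=(m['white']|m['blue'])&(P[...,2]>.094)&(P[...,2]<.118); k[:,:160]=0;k[:,380:]=0
q=(P[k][:,:2]*1000).astype(np.float32); r=cv2.minAreaRect(q); print(r)
kc=k&m['blue']&(P[...,2]>.105); c=cv2.minAreaRect((P[kc][:,:2]*1000).astype(np.float32)); print('cap',c, np.median(P[kc][:,2]))"
```

```text
t 46.73 tcp [ 464.5 -170.1   36.3] toolx yaw 111.2 F [ 0.8  0.7 -1. ] gap 0.7 sum 3.1585 toolz [-0.035 -0.026 -0.999] q6 -0.87
[ 0.56460138  0.82507616 -0.02067353 -0.00687105] [ 0.46446445 -0.17014793  0.03626485]
((470.0948486328125, -135.20901489257812), (85.27397155761719, 51.87288284301758), 75.5594253540039)
cap ((477.260009765625, -161.86634826660156), (23.132713317871094, 23.682897567749023), 67.65595245361328) 0.10939863180594589
```

View pics/w38.png

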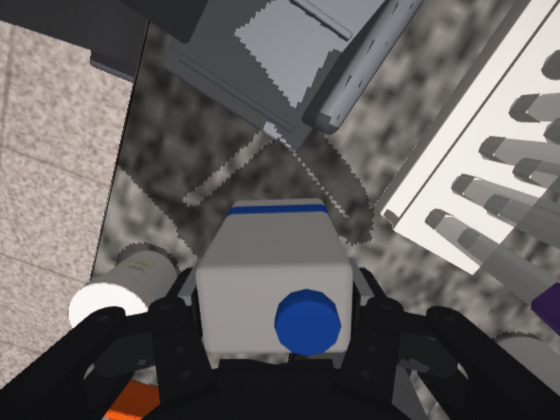

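Regripped upright (gap 0.70). The cap is at (477.3,-161.9), so the cartridge centre is at about (466,-166). Lifting.

>>> {"op": "jog_arm", "data": {
  "motion": [
    [0,0,1,0,255],
    [0,0,2,0,255],
    [0,0,4,0,255],
    [0,0,4,0,255],
    [0,0,4,0,255],
    [0,0,0,0,255]
  ],
  "squeeze": 80
}}

```text
t: 47.28
tcp_pos: [0.4599, -0.1681, 0.1897]
tool_rot: [0.565, 0.825, -0.021, -0.013]
force: [1.6, -2.4, -3.9]
finger_gap: 0.694
```

```bash
cat >> h.py <<'E'
TC_D=np.linalg.inv(T([ 0.56460138,0.82507616,-0.02067353,-0.00687105],[464.5,-170.1,36.3]))@Ty(21.2,[466.1,-166.2,0])
BAY=np.array([559.4,-270.2,8])
def bayrel(TC):
    M=cart(TC); X=R.from_euler('z',-14.3,degrees=True).as_matrix()
    c=np.array([[a,b,h,1] for a in(-30,30) for b in(-20,20) for h in (0,100)]); q=(M@c.T).T[:,:3]; q=(X@(q-BAY).T).T
    print('bay-frame extent',q.min(0).round(1),q.max(0).round(1),'delta world to centre',(BAY-M[:3,3]).round(1),'axis bay',(X@M[:3,2]).round(3))
E
python3 -c "
from h import *
p=st(); bayrel(TC_D)"
```

```text
t 47.28 tcp [ 459.9 -168.1  189.7] toolx yaw 111.2 F [ 1.6 -2.4 -3.9] gap 0.694 sum 3.1707 toolz [-0.046 -0.02  -0.999] q6 -0.9
cart bottom [ 461.1 -163.9  153.4] axis [ 0.011 -0.006  1.   ] yaw 21.2
bay-frame extent [-101.2  102.9  144.9] [-35.9 150.7 245.8] delta world to centre [  98.3 -106.3 -145.4] axis bay [ 0.009 -0.009  1.   ]
```

>>> {"op": "jog_arm", "data": {
  "motion": [
    [1.5,-1.6,0.6,-1,255],
    [2.0,-2.1,0.4,-1.5,255],
    [2.0,-2.1,0.4,-1.5,255],
    [2.0,-2.1,0.2,-1.5,255],
    [1.5,-1.7,0.2,-1,255],
    [0.4,-0.5,0,-0.5,255],
    [0,0,0,0,255]
  ]
}}

```text
t: 47.87
tcp_pos: [0.5506, -0.2685, 0.2084]
tool_rot: [0.616, 0.788, -0.02, -0.018]
force: [-0.1, 0.5, -4.7]
finger_gap: 0.697
```

```bash
python3 -c "
from h import *
p=st(); bayrel(TC_D); snap('wrist','w39.png')"
```

```text
t 47.87 tcp [ 550.6 -268.5  208.4] toolx yaw 104.0 F [-0.1  0.5 -4.7] gap 0.697 sum 3.1806 toolz [-0.054 -0.009 -0.998] q6 -0.84
cart bottom [ 552.1 -264.4  172.1] axis [ 0.016 -0.012  1.   ] yaw 13.9
bay-frame extent [-35.8 -14.3 163.4] [ 25.7  27.6 264.8] delta world to centre [   7.3   -5.8 -164.1] axis bay [ 0.013 -0.016  1.   ]
```

View pics/w39.png

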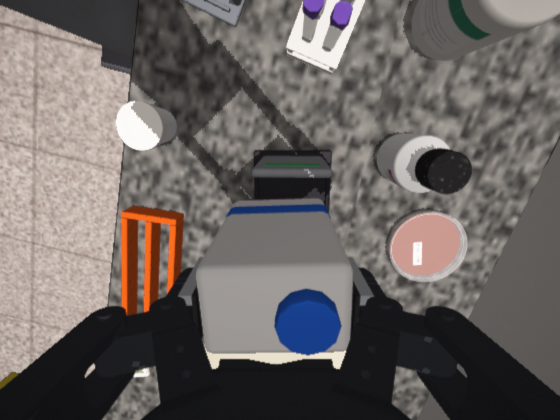

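>>> {"op": "jog_arm", "data": {
  "motion": [
    [0.4,-0.3,-1.5,0,255],
    [0.3,-0.3,-1.5,0.3,255],
    [0.1,0,-1,0,255],
    [0,0,-0.5,0,255]
  ]
}}

```text
t: 48.25
tcp_pos: [0.5529, -0.2684, 0.1607]
tool_rot: [0.612, 0.79, -0.02, -0.023]
force: [-1.3, 0.7, -5.0]
finger_gap: 0.692
```

```bash
python3 -c "
from h import *
p=st(); bayrel(TC_D); s=snap('wrist','w40.png'); P=cloud(s)*1000
X=R.from_euler('z',-14.3,degrees=True).as_matrix(); Q=(P-BAY)@X.T
k=(Q[...,1]>20)&(Q[...,1]<45)&(abs(Q[...,0])<45)&(abs(Q[...,2]-104)<5); q=Q[k]; print('cheek top in bay frame',len(q), q.min(0).round(1),q.max(0).round(1),np.median(q,0).round(1))
s=snapshot('scene'); im=cv2.cvtColor(s['img'],cv2.COLOR_RGB2BGR); cv2.imwrite('pics/s40.png',cv2.resize(im[110:270,270:440],None,fx=3.5,fy=3.5,interpolation=cv2.INTER_CUBIC))
s=snapshot('top'); im=cv2.cvtColor(s['img'],cv2.COLOR_RGB2BGR); cv2.imwrite('pics/t40.png',cv2.resize(im[150:250,350:450],None,fx=5,fy=5,interpolation=cv2.INTER_CUBIC))"
```

```text
t 48.25 tcp [ 552.9 -268.4  160.7] toolx yaw 104.4 F [-1.3  0.7 -5. ] gap 0.692 sum 3.1905 toolz [-0.062 -0.004 -0.998] q6 -0.85
cart bottom [ 554.1 -264.1  124.4] axis [ 0.024 -0.019  1.   ] yaw 14.4
bay-frame extent [-33.7 -15.2 115.4] [ 28.2  27.3 217.4] delta world to centre [   5.3   -6.1 -116.4] axis bay [ 0.019 -0.024  1.   ]
cheek top in bay frame 1116 [-33.5  28.9  99. ] [ 35.8  37.3 106.2] [  1.7  33.8 103.7]
```

View pics/w40.png

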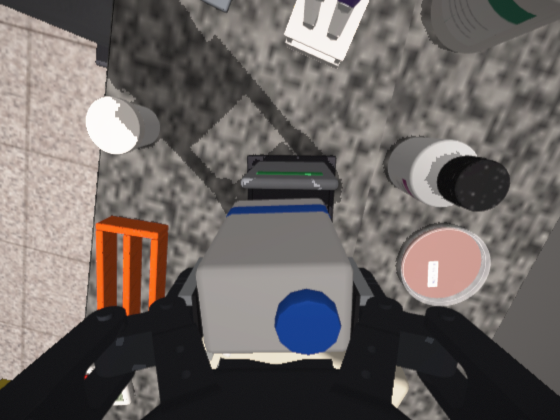

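View pics/s40.png

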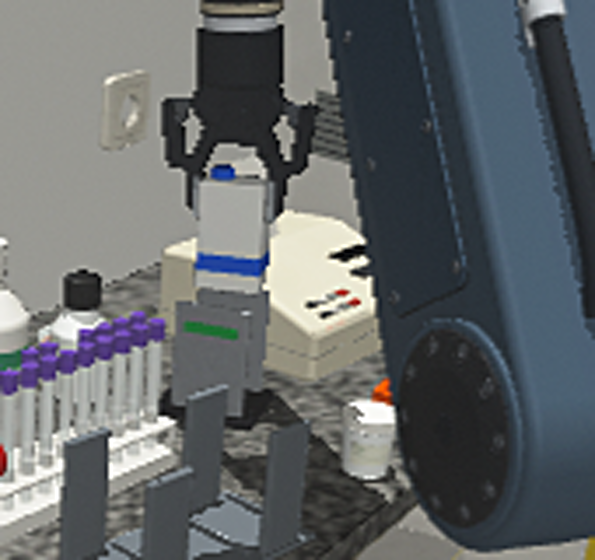

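```bash
python3 -c "
from h import *
s=snapshot('wrist'); P=cloud(s)*1000;m=masks(s)
X=R.from_euler('z',-14.3,degrees=True).as_matrix(); Q=(P-BAY)@X.T
hsv=cv2.cvtColor(s['img'],cv2.COLOR_RGB2HSV);V=hsv[...,2];S=hsv[...,1]
for a,b in [(118,130),(130,150),(150,170),(170,190),(190,210),(210,222)]:
  k=(Q[...,2]>a)&(Q[...,2]<=b)&(Q[...,1]>-30)&(Q[...,1]<60)&(abs(Q[...,0])<60)&(m['white']|m['blue']|((V>90)&(S<40)))
  k[:,:195]=0;k[:,358:]=0
  q=Q[k]
  if len(q)>20: print(a,b,len(q),np.percentile(q,2,axis=0).round(1),np.percentile(q,98,axis=0).round(1),'ymed',np.median(q[:,1]).round(1))
"
```

```text
118 130 241 [-32.1  23.3 122.4] [ 22.2  26.1 129.8] ymed 25.0
130 150 783 [-31.7  23.4 130.6] [ 22.9  26.  149.7] ymed 24.9
150 170 1172 [-31.3  22.6 150.5] [ 23.5  25.6 169.6] ymed 24.3
170 190 1733 [-30.8  21.8 170.5] [ 24.7  25.1 189.7] ymed 23.9
190 210 2637 [-30.7  12.7 190.5] [ 25.4  24.7 209.6] ymed 23.4
210 222 11090 [-29.3 -14.1 211.5] [ 26.6  23.8 220.1] ymed 12.5
```

Depth shows the cartridge's +y face at 25 mm and centre x≈-4.5 mm in the bay frame. It needs (+5.8,-3.7) mm in world.

>>> {"op": "jog_arm", "data": {
  "motion": [
    [0.4,-0.3,0,0,255],
    [0.3,-0.2,-0.2,0,255],
    [0,0,0,0,255]
  ]
}}

```text
t: 48.7
tcp_pos: [0.5633, -0.2758, 0.1634]
tool_rot: [0.612, 0.79, -0.02, -0.019]
force: [-0.0, -0.1, -4.7]
finger_gap: 0.7
```

```bash
cat > chk.py <<'E'
from h import *
p=st(); bayrel(TC_D)
s=snapshot('wrist'); P=cloud(s)*1000;m=masks(s)
X=R.from_euler('z',-14.3,degrees=True).as_matrix(); Q=(P-BAY)@X.T
hsv=cv2.cvtColor(s['img'],cv2.COLOR_RGB2HSV);V=hsv[...,2];S=hsv[...,1]
b0=np.nanmax(Q[200:350,200:350,2])-109
for a,b in [(b0+15,b0+35),(b0+50,b0+70)]:
  k=(Q[...,2]>a)&(Q[...,2]<=b)&(Q[...,1]>-30)&(Q[...,1]<60)&(abs(Q[...,0])<60)&(m['white']|m['blue']|((V>90)&(S<40)))
  k[:,:195]=0;k[:,358:]=0
  q=Q[k]
  if len(q)>20: print(np.round([a,b]),len(q),np.percentile(q,2,axis=0).round(1),np.percentile(q,98,axis=0).round(1),'ymed',np.median(q[:,1]).round(1))
E
python3 chk.py
```

```text
t 48.7 tcp [ 563.3 -275.8  163.4] toolx yaw 104.4 F [-0.  -0.1 -4.7] gap 0.7 sum 3.1808 toolz [-0.054 -0.009 -0.998] q6 -0.85
cart bottom [ 564.8 -271.6  127.2] axis [ 0.017 -0.013  1.   ] yaw 14.4
bay-frame extent [-25.2 -24.4 118.4] [ 36.2  17.3 219.9] delta world to centre [  -5.4    1.4 -119.2] axis bay [ 0.013 -0.016  1.   ]
[163. 183.] 1471 [-23.2  13.7 164. ] [ 31.3  16.6 183.1] ymed 15.4
[198. 218.] 4121 [-22.7 -21.  199.1] [ 35.3  16.1 218.3] ymed 14.5
```

>>> {"op": "jog_arm", "data": {
  "motion": [
    [-0.4,0.15,0,0,255],
    [0,0,0,0,255],
    [0,0,0,0,255]
  ]
}}

```text
t: 49.0
tcp_pos: [0.5592, -0.2744, 0.1645]
tool_rot: [0.612, 0.79, -0.02, -0.018]
force: [0.1, -0.6, -4.6]
finger_gap: 0.695
```

```bash
python3 chk.py
```

```text
t 49.0 tcp [ 559.2 -274.4  164.5] toolx yaw 104.4 F [ 0.1 -0.6 -4.6] gap 0.695 sum 3.1794 toolz [-0.053 -0.01  -0.999] q6 -0.85
cart bottom [ 560.7 -270.3  128.2] axis [ 0.015 -0.012  1.   ] yaw 14.4
bay-frame extent [-28.8 -22.  119.5] [ 32.5  19.6 220.9] delta world to centre [-1.300e+00  1.000e-01 -1.202e+02] axis bay [ 0.012 -0.015  1.   ]
[164. 184.] 1448 [-27.   16.  164.3] [ 27.7  18.9 183.4] ymed 17.7
[199. 219.] 3552 [-26.6  -8.5 199.3] [ 31.8  18.5 218.7] ymed 17.1
```

Centred to within about 2 mm. Descending in chunks with checks.

>>> {"op": "jog_arm", "data": {
  "motion": [
    [0,0.05,-1.0,0,255],
    [0,0,-1.0,0,255],
    [0,0,-1.0,0,255],
    [0,0,0,0,255]
  ]
}}

```text
t: 49.38
tcp_pos: [0.5588, -0.2736, 0.1319]
tool_rot: [0.612, 0.79, -0.02, -0.018]
force: [0.5, 1.1, -4.9]
finger_gap: 0.702
```

```bash
python3 chk.py
```

```text
t 49.38 tcp [ 558.8 -273.6  131.9] toolx yaw 104.4 F [ 0.5  1.1 -4.9] gap 0.702 sum 3.1794 toolz [-0.053 -0.01  -0.999] q6 -0.84
cart bottom [ 560.3 -269.5   95.6] axis [ 0.015 -0.012  1.   ] yaw 14.4
bay-frame extent [-29.  -21.1  86.9] [ 32.3  20.5 188.3] delta world to centre [ -0.9  -0.7 -87.6] axis bay [ 0.012 -0.015  1.   ]
[131. 151.] 1470 [-26.9  17.  131.9] [ 27.6  19.9 151.3] ymed 18.7
[166. 186.] 3755 [-26.8 -11.3 167.1] [ 31.6  19.4 186.4] ymed 17.9
```

No drift this time. Continuing down.

>>> {"op": "jog_arm", "data": {
  "motion": [
    [0,0,-1.0,0,255],
    [0,0,-1.0,0,255],
    [0,0,-1.0,0,255],
    [0,0,-1.0,0,255],
    [0,0,-1.0,0,255],
    [0,0,0,0,255]
  ]
}}

```text
t: 49.93
tcp_pos: [0.5593, -0.274, 0.0767]
tool_rot: [0.612, 0.79, -0.02, -0.017]
force: [-1.1, 0.4, -4.7]
finger_gap: 0.694
```

```bash
python3 chk.py
```

```text
t 49.93 tcp [ 559.3 -274.    76.7] toolx yaw 104.4 F [-1.1  0.4 -4.7] gap 0.694 sum 3.1788 toolz [-0.052 -0.011 -0.999] q6 -0.84
cart bottom [ 560.8 -269.9   40.4] axis [ 0.015 -0.011  1.   ] yaw 14.4
bay-frame extent [-28.6 -21.5  31.7] [ 32.6  20.  133. ] delta world to centre [ -1.4  -0.3 -32.4] axis bay [ 0.012 -0.015  1.   ]
[76. 96.] 1460 [-26.6  16.7  76.7] [27.7 19.4 95.9] ymed 18.3
[111. 131.] 3798 [-26.4 -13.3 111.9] [ 32.2  19.  131.2] ymed 17.6
```

>>> {"op": "jog_arm", "data": {
  "motion": [
    [0,0,-1.0,0,255],
    [0,0,-1.0,0,255],
    [0,0,-0.7,0,255],
    [0,0,-0.2,0,255],
    [0,0,-0.1,0,255]
  ]
}}

```text
t: 50.4
tcp_pos: [0.5609, -0.275, 0.0453]
tool_rot: [0.612, 0.79, -0.02, -0.015]
force: [0.1, 0.6, -4.4]
finger_gap: 0.699
```

```bash
python3 chk.py
```

```text
t 50.4 tcp [ 560.9 -275.    45.3] toolx yaw 104.4 F [ 0.1  0.6 -4.4] gap 0.699 sum 3.1748 toolz [-0.049 -0.013 -0.999] q6 -0.84
cart bottom [ 562.5 -271.     9. ] axis [ 0.012 -0.009  1.   ] yaw 14.4
bay-frame extent [-27.2 -22.8   0.5] [ 33.7  18.5 101.5] delta world to centre [-3.1  0.8 -1. ] axis bay [ 0.009 -0.012  1.   ]
[ 80. 100.] 4055 [-25.4 -21.9  80.8] [ 33.1  17.7 100.1] ymed 16.1
```

>>> {"op": "jog_arm", "data": {
  "motion": [
    [-0.1,0,-0.2,0,255],
    [0,0,-0.2,0,255],
    [0,0,0,0,255]
  ],
  "squeeze": 25
}}

```text
t: 50.7
tcp_pos: [0.561, -0.2754, 0.0457]
tool_rot: [0.612, 0.79, -0.02, -0.014]
force: [-0.1, -0.1, -5.3]
finger_gap: 0.695
```

```bash
python3 chk.py
```

```text
t 50.7 tcp [ 561.  -275.4   45.7] toolx yaw 104.5 F [-0.1 -0.1 -5.3] gap 0.695 sum 3.1717 toolz [-0.046 -0.015 -0.999] q6 -0.84
cart bottom [ 562.8 -271.5    9.4] axis [ 0.009 -0.008  1.   ] yaw 14.4
bay-frame extent [-27.1 -23.1   1. ] [ 33.6  18.  101.8] delta world to centre [-3.4  1.3 -1.4] axis bay [ 0.007 -0.009  1.   ]
[45. 65.] 24 [-33.4  14.1  52.8] [-17.   36.7  65.4] ymed 15.3
[ 80. 100.] 3851 [-25.5 -21.9  80.9] [ 33.2  17.4 100.3] ymed 15.9
```

>>> {"op": "jog_arm", "data": {
  "motion": [
    [-0.2,0.1,-0.4,0,255],
    [0,0,-0.4,0,255],
    [0,0,-0.3,0,255]
  ]
}}

```text
t: 51.0
tcp_pos: [0.5615, -0.2763, 0.0444]
tool_rot: [0.612, 0.79, -0.02, -0.01]
force: [-2.8, 2.1, 8.7]
finger_gap: 0.697
```

```bash
python3 chk.py
```

```text
t 51.0 tcp [ 561.5 -276.3   44.4] toolx yaw 104.5 F [-2.8  2.1  8.7] gap 0.697 sum 3.1633 toolz [-0.04  -0.02  -0.999] q6 -0.84
cart bottom [ 563.5 -272.5    8.1] axis [ 0.002 -0.002  1.   ] yaw 14.5
bay-frame extent [-26.7 -23.6  -0. ] [ 33.6  16.8 100.2] delta world to centre [-4.1  2.3 -0.1] axis bay [ 0.002 -0.003  1.   ]
[79. 99.] 3655 [-25.7 -10.   79.4] [33.2 16.9 98.6] ymed 15.4
```

Floor contact (+8.7 N, predicted bottom 8.1 mm against the 8 mm floor, upright to 0.003). Releasing.

>>> {"op": "jog_arm", "data": {
  "motion": [
    [0,0,0,0,60],
    [0,0,0,0,40],
    [0,0,0,0,20],
    [0,0,0,0,0],
    [0,0,0,0,0]
  ]
}}

```text
t: 51.47
tcp_pos: [0.5641, -0.2784, 0.0475]
tool_rot: [0.612, 0.791, -0.02, -0.005]
force: [-1.0, -0.6, -0.2]
finger_gap: 0.996
```

```bash
python3 -c "
from h import *
p=st(); s=snap('wrist','w41.png'); m=masks(s); P=cloud(s)*1000; X=R.from_euler('z',-14.3,degrees=True).as_matrix(); Q=(P-BAY)@X.T
k=m['blue']&(Q[...,2]>90); print('cap',np.median(Q[k],0).round(1)); k=m['white']&(abs(Q[...,0])<45)&(abs(Q[...,1])<28)&(Q[...,2]>85)&(Q[...,2]<120); print('top',np.median(Q[k],0).round(1),np.percentile(Q[k],[2,98],axis=0).round(1))"
```

```text
t 51.47 tcp [ 564.1 -278.4   47.5] toolx yaw 104.5 F [-1.  -0.6 -0.2] gap 0.996 sum 3.154 toolz [-0.033 -0.026 -0.999] q6 -0.84
cap [ 13.6  -1.4 109.1]
top [ -5.2   2.3 100.2] [[-25.9 -21.   98.1]
 [ 29.5  14.7 101.4]]
```

View pics/w41.png

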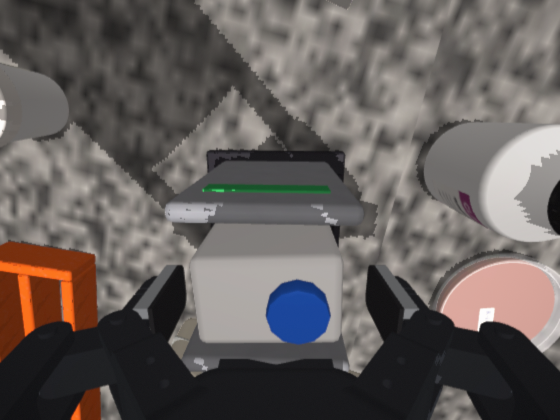

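The cartridge top is 100.2 mm and its cap 109.1 mm above the bay floor, so it is fully down and flat. Withdrawing straight up.

>>> {"op": "jog_arm", "data": {
  "motion": [
    [-0.2,0.1,1,0,0],
    [0,0,3,0,0],
    [0,0,4,0,0],
    [0,0,4,0,0],
    [0,0,4,0,0],
    [-2,1,2,0,0],
    [-3,1.5,0,0,0],
    [-3,1.5,0,0,0],
    [0,0,0,0,0],
    [0,0,0,0,0]
  ]
}}

```text
t: 52.35
tcp_pos: [0.4757, -0.2341, 0.2379]
tool_rot: [0.612, 0.79, -0.02, -0.005]
force: [0.1, -0.9, -0.3]
finger_gap: 1.002
```

```bash
python3 -c "
from h import *
p=st(); s=snap('wrist','w42.png'); P=cloud(s)*1000; m=masks(s); X=R.from_euler('z',-14.3,degrees=True).as_matrix(); Q=(P-BAY)@X.T
k=m['white']&(abs(Q[...,0])<45)&(abs(Q[...,1])<28)&(Q[...,2]>85)&(Q[...,2]<120); print('top bayframe',np.median(Q[k],0).round(1),np.percentile(Q[k],[2,98],axis=0).round(1))
s=snapshot('scene'); im=cv2.cvtColor(s['img'],cv2.COLOR_RGB2BGR); cv2.imwrite('pics/s42.png',cv2.resize(im[150:330,130:430],None,fx=2.6,fy=2.6,interpolation=cv2.INTER_CUBIC))
s=snapshot('top'); m=masks(s); im=cv2.cvtColor(s['img'],cv2.COLOR_RGB2BGR); cv2.imwrite('pics/t42.png',cv2.resize(im[90:280,125:435],None,fx=2.5,fy=2.5,interpolation=cv2.INTER_CUBIC)); blobs(s,m['red'],'knob',.12,.25,20); blobs(s,m['white']|m['blue'],'w',.19,.23,30)
P=cloud(s)
for u,v in [(384,259),(372,150),(320,146),(285,108)]: print((u,v),P[v,u].round(3))"
```

```text
t 52.35 tcp [ 475.7 -234.1  237.9] toolx yaw 104.5 F [ 0.1 -0.9 -0.3] gap 1.002 sum 3.153 toolz [-0.033 -0.026 -0.999] q6 -0.88
top bayframe [-5.900e+00 -1.000e-01  1.002e+02] [[-26.5 -22.4  97.4]
 [ 29.5  14.7 101.8]]
knob px [189. 246.] 118 ctr [420.9 250.4] [25.4 26.5] 0.2 zmed 0.1935 zmax 0.1986 slope [-0.094  0.118]
w px [284. 107.] 424 ctr [741.5  30.6] [51.4 51.1] 45.1 zmed 0.2188 zmax 0.2238 slope [ 0.065 -0.003]
w px [140. 195.] 445 ctr [537.3 366.6] [60.2 41.3] 9.0 zmed 0.1998 zmax 0.2122 slope [0.036 0.148]
(384, 259) [ 0.416 -0.105  0.595]
(372, 150) [ 0.665 -0.194  0.118]
(320, 146) [ 0.658 -0.055  0.19 ]
(285, 108) [0.74  0.028 0.22 ]
```

View pics/s42.png

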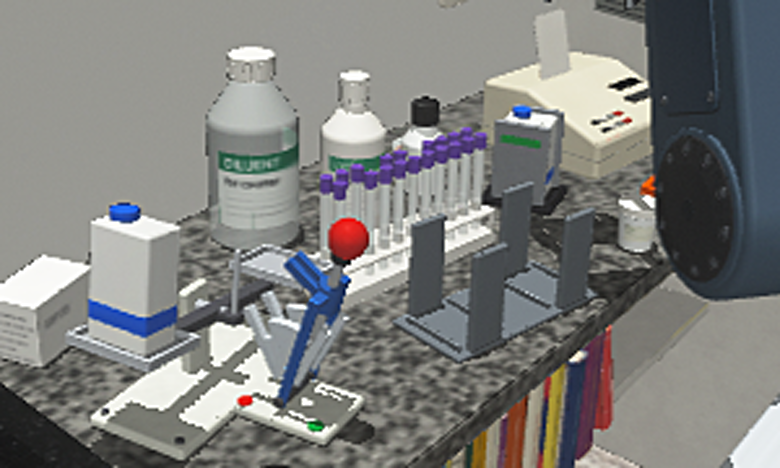

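View pics/t42.png

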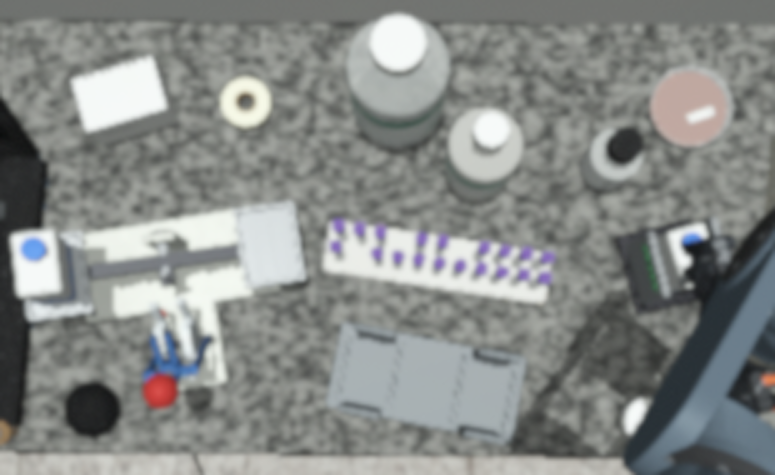

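Final views show:
- The light cartridge is upright on the raised left pan.
- The knob top is at 0.199, in the near notch.
- The heavy cartridge is down in the bay.
- The bottles are where they started.

Handing in.

```bash
python3 -c "
from h import *
s=snapshot('wrist');P=cloud(s)*1000;m=masks(s);k=m['white']&(P[...,2]>45)&(P[...,2]<62)&(P[...,0]<440);q=P[k];print('cup',len(q),np.median(q,0).round(0) if len(q) else '')
print(sign_off())"
```

```text
cup 860 [ 388. -236.   56.]
the job is handed in; nothing more can be done
None
```

I stood both cartridges on the pans with the balance still locked. I then moved the lever into the near notch; the right pan sank, and I loaded that cartridge into the bay. The job was handed in at about 52 s; the hand-in gave no verdict.

**Last checks**
- **Loaded cartridge:** its top is 100.2 mm above the bay floor, so it is flat and fully down, upright between the cheeks.
- **Other cartridge:** it is standing upright on the raised left pan.
- **Lever:** the knob top is at 0.199 m, the same height as when seated at the start. Its position is within about 4 mm of the expected near-notch position, and the beam has stayed tilted.
- **Bottles and cup:** the specimen cup is within 1–2 mm of where it started. The bottles look unmoved in the pictures; I did not measure them as closely.
- **Robot:** the gripper was clear of everything at hand-in.

**What went less smoothly**
- **Fingertip height:** the real fingertips sit about 25 mm higher than the reported tool point. My first grips were therefore shallow, and I gripped the knob again lower down.
- **Knob slips:** the knob slid out of the grip twice on the land between the notches. I gripped it again and seated it each time.
- **Tool tilt:** the tool's tilt drifted during moves, and I spent several seconds correcting it.
- **Extra set-down:** the heavy cartridge came off the tilted pan leaning too far to fit the bay. I stood it briefly on the free counter to straighten it before loading; this step was not in the task.

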